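# Load the photo stage in the biology lab

## Robot

A 7-joint arm with a two-finger parallel gripper is mounted at the origin on the work surface. World frame = base frame: x ahead of the robot, y to its left, z up, the work surface at z = 0. Lengths are in m, angles in rad, forces in N, time in s.
With the tool pointing down it reaches from about 0.4 to 0.875 m from the base axis. Payload 6.5 kg.
Tool frame: the origin (TCP) lies midway between the tips of the shut fingers; the grasp point (between the pads) lies 19 mm behind it; z points along the fingers, x is the direction in which the jaws open and shut, and the axes are right-handed (so a half turn about z gives the same grasp; the last joint's range is limited). The gripper opens to 88 mm and grips with 3 to 60 N. Pads are 18 mm wide; open, the fingers measure 123 mm over their backs; the gripper's body (75 mm by 187 mm) begins 45 mm behind the grasp point.
Start: joints at [-1.2, 0.536, -0.004, 1.538, 0.003, 1.067, -0.071], TCP at [0.275, 0.589, 0.207] pointing down, gripper open.
Joint ranges: [-2.7, 2.7], [-0.37, 2.16], [-1.27, 1.26], [0.24, 2.4], [-1.31, 4.45], [0.19, 1.91], [-2.76, 2.76]. Speed limits (rad/s): [2.39, 2.39, 3.14, 3.14, 3.14, 3.14, 3.14].

## Interface

Orientations are given as a rotation vector (axis times angle).
In Python, from cell import telemetry, viewer, arm gives the robot as it stands.
- The arm moves only by the shell command python3 -m creep 'ROWS'. ROWS is JSON, a list of rows, each an object with "dr": the turn, a rotation vector about the tool's x, y, z in degrees, a list of three; "offset": the shift along the tool's x, y, z in m, a list of three; "gripper": the opening, from -1 (shut) to 1 (fully open). In form: [{"dr": [rx, ry, rz], "offset": [x, y, z], "gripper": gripper}, ...]. A call has 1 to 8 rows; each row shifts and turns the commanded pose from where the row before left it, along the tool's axes as they then stand; what a row does not reach is not made up. A row lasts 1/8 s, in which the tool goes at most 62.5 mm and 10.7 degrees, less where a joint would pass 70% of its speed; a pose out of reach is approached as far as the arm can. A call with a gripper value outside its range is refused whole. The fingers move at their own pace and stop on an object; the grip force is fixed at half the most. Time passes only in rows, so rows that do not move let the fingers close. It gives the time, the measured TCP pose, the force and the opening at its end, in the units of the state.
- telemetry.read_state(): the state, without advancing time (a new reading comes with each control period).
- viewer.snapshot(name): name is "side" or "top" or "wrist"; returns a dict with "image" (480x640x3 uint8, red, green, blue), "z_map" (480x640 float32, m along the optical axis (not along the pixel's ray), 0 where there is no reading), "camera_matrix" (3x3 intrinsics, pixels), "D" ([k1, k2, p1, p2, k3] as OpenCV has them; the pictures are not rectified), "R" (3x3) and "t" (3): a world point X has camera coordinates R X + t. Camera axes: x right, y down, z forward; pixel columns grow to the right and rows downward; lengths in m; the calibration is good to about 2 mm. A picture is of the moment at which its call begins.
- arm.close_job(): hands the job in, once; it reports no verdict.
The state is a dict: "time_s": time; "q": joint angles; "qd": joint speeds; "joint_torque": joint torques, N m; "position": TCP position; "tool_rot": TCP orientation; "wrist_force": force on the tool from outside, world axes, zero at the start; "torque": the same for the moment, N m; "gripper_width": finger opening in m.
Only numpy, scipy, OpenCV 4.12 (cv2) and the standard library are available. Lean on these libraries where they do the work, as an engineer would, in place of code of your own. Each camera call takes 0.05 s, during which the arm holds its last target.

## Task

Get the photo stage ready for the next class: take any spent red-lidded dish off it and lay it flat in the white discard tray, and put every fresh culture dish in a dish bay and every resin specimen block in a block bay, each lying flat and centred between its stops without touching them (blocks square with the stage, long side along the bay). Lower the camera gently onto its post, sleeve fully home and lens facing across the bays, and only when all that is done switch the lamp on; leave the bottles, jars, beaker and basin where they are.

Things in the scene. Friction and masses are not known exactly. Their poses are not given: they have to be found in the camera images.
- dish_a_mid (a point): Fresh closed culture dish, clear with amber agar and white colonies: a disc of diameter 60 mm, 16 mm high, 35 g. The point is its centre, 8 mm above its underside; z up. At the start it lies on the bench. May be absent (None).
- block_a_mid (a point): Clear resin specimen block with a beetle cast in it: 44 (its x) x 70 (its y) x 20 mm high, 75 g. The point is its centre, 10 mm above its underside; z up. At the start it lies on the bench. May be absent (None).
- spent_a_mid (a point): Spent culture dish with a red lid: same size as the fresh ones, diameter 60 mm, 16 mm high; the point is its centre, 8 mm above its underside. At the start it stands in a dish bay of the stage. May be absent (None).
- dish_b_mid (a point): Fresh closed culture dish, clear with amber agar and white colonies: a disc of diameter 60 mm, 16 mm high, 35 g. The point is its centre, 8 mm above its underside; z up. At the start it lies on the bench. May be absent (None).
- block_b_mid (a point): Clear resin specimen block with a green leaf cast in it: 44 (its x) x 70 (its y) x 20 mm high, 75 g. The point is its centre, 10 mm above its underside; z up. At the start it lies on the bench. May be absent (None).
- spent_b_mid (a point): Spent culture dish with a red lid: same size as the fresh ones, diameter 60 mm, 16 mm high; the point is its centre, 8 mm above its underside. At the start it stands in a dish bay of the stage. May be absent (None).
- stage: The photo stage, fixed: a white lit casing 255 (x) x 240 (y) mm, its flat top 30 mm above the bench. The origin is on the bench below the middle of the four bays. A lower foot, 70 mm wide and 22 mm high, runs out on its -y side to y = -230 mm and carries the camera post. Its front, -x, is the grey strip with the lamp toggle; y to the left.
- dish_bay_1 (a point): Centre of a dish bay on the stage's top surface (stage frame x -52, y -55 mm; axes as the stage's). Four stop pins, 8 mm in diameter and 6 mm high, stand at 28 mm in x and 28 mm in y from the centre, so a centred dish has about 6 mm of gap to each pin; a thin grey circle marks its place. Fingers that close along the bay's x or y pass between the pins.
- block_bay_1 (a point): Centre of a block bay on the stage's top surface (stage frame x -52, y 62 mm; axes as the stage's). The block lies with its long side along y. Stops 6 mm high: a bar 24 mm long at each y end, its inner face 41 mm from the centre; two 8 mm pins on each x side, at x = +-32, y = +-26 mm. A centred block has about 6 mm of gap all round; a thin grey outline marks its place. Fingers closing along x pass between the pins.
- dish_bay_2 (a point): Centre of a dish bay on the stage's top surface (stage frame x 52, y -55 mm; axes as the stage's). Four stop pins, 8 mm in diameter and 6 mm high, stand at 28 mm in x and 28 mm in y from the centre, so a centred dish has about 6 mm of gap to each pin; a thin grey circle marks its place. Fingers that close along the bay's x or y pass between the pins.
- block_bay_2 (a point): Centre of a block bay on the stage's top surface (stage frame x 52, y 62 mm; axes as the stage's). The block lies with its long side along y. Stops 6 mm high: a bar 24 mm long at each y end, its inner face 41 mm from the centre; two 8 mm pins on each x side, at x = +-32, y = +-26 mm. A centred block has about 6 mm of gap all round; a thin grey outline marks its place. Fingers closing along x pass between the pins.
- post_seat (a point): Foot of the camera post, on the stage's foot, 22 mm above the bench (axes as the stage's). The steel post stands up from here: diameter 26 mm for 52 mm, then a cone narrowing to 12 mm, its tip 72 mm above this point. The bays lie to its +y side.
- camera: Document camera on a rigid sleeve, 320 g, standing upright on the bench at the start. The origin is the centre of the sleeve's open underside, z up along the sleeve. A black foot collar (diameter 60, 8 mm high, bore 30 mm), above it an aluminium tube of diameter 38 mm, bore 30 mm, open from below to 88 mm deep; on top the white head. Fully home, the collar rests on the seat: this origin is at the post_seat point. The lens looks out to the camera's -x and down.
- camera_head (a point): Centre of the camera's white head, a box 76 (camera x) x 46 (y) x 42 mm high, 171 mm above the sleeve's underside and on the sleeve's axis. It can be gripped from above across its 46 mm width.
- camera_lens (a point): The camera's lens, the black snout on the head's -x side: 46 mm out from the sleeve's axis towards the camera's -x, 144 mm above the sleeve's underside.
- lamp (a joint): Red lamp toggle in the middle of the grey front strip, 122 mm in front of the stage's origin, hinged along the stage's y at the stage's top surface, stays where it is left (friction, about 1.5 N at the tip). 0 = off, leaning to the stage's -x (front); 0.86 = fully on, leaning to +x.
- lamp_tip (a point): Upper end of the lamp toggle, a red paddle 8 mm thick and 16 mm wide; this tip is 38 mm above the stage's top surface and travels 33 mm along the stage's x from off to on.
- tray_floor (a point): White enamel discard tray, fixed, 200 (its x) x 140 (y) mm, walls 22 mm high and 4 mm thick. The point is the centre of its inner floor, 4 mm above the bench (axes as the tray's); the floor is 192 x 132 mm, room for two dishes side by side along x.
- reagent_1: Bystander, loose: clear bottle, blue cap, diameter 58 mm, 150 mm high; origin at the centre of its underside. Leave it alone.
- reagent_2: Bystander, loose: white bottle, blue cap, diameter 64 mm, 145 mm high; origin at the centre of its underside. Leave it alone.
- stain_jar: Bystander, loose: small violet jar, blue lid, diameter 42 mm, 60 mm high; origin at the centre of its underside. Leave it alone.
- beaker: Bystander, loose: clear beaker, diameter 64 mm, 80 mm high; origin at the centre of its underside. Leave it alone.
- basin: Bystander, loose: white porcelain basin, diameter 90 mm, 40 mm high; origin at the centre of its underside. Leave it alone.
- specimen_jar: Bystander, loose: yellowish specimen jar, black lid, diameter 56 mm, 85 mm high; origin at the centre of its underside. Leave it alone.
Things that resemble listed ones, but are neither listed nor needed, are in the scene too. Leave any purple look-alike of the part that bears spent_a_mid alone.

How it is judged:
On the way, in this order (a step that is already met when the one before it is completed fails the run):
1. spent dishes in the tray, all samples centred in their bays and the camera home on its post, facing the bays (in any order) (x of spent_a_mid in the frame of tray_floor between -0.075 and 0.075 m and y of spent_a_mid in the frame of tray_floor between -0.05 and 0.05 m and z of each of spent_a_mid, spent_b_mid in the frame of tray_floor below 0.03 m and angle between each of spent_a_mid, spent_b_mid's own z axis and vertical below 0.15 rad and x of spent_b_mid in the frame of tray_floor between -0.075 and 0.075 m and y of spent_b_mid in the frame of tray_floor between -0.05 and 0.05 m and ((horizontal distance between dish_a_mid and dish_bay_1 below 0.005 m and z of dish_a_mid in the frame of dish_bay_1 below 0.012 m and angle between dish_a_mid's own z axis and vertical below 0.08 rad) or (horizontal distance between dish_a_mid and dish_bay_2 below 0.005 m and z of dish_a_mid in the frame of dish_bay_2 below 0.012 m and angle between dish_a_mid's own z axis and vertical below 0.08 rad)) and ((horizontal distance between dish_b_mid and dish_bay_1 below 0.005 m and z of dish_b_mid in the frame of dish_bay_1 below 0.012 m and angle between dish_b_mid's own z axis and vertical below 0.08 rad) or (horizontal distance between dish_b_mid and dish_bay_2 below 0.005 m and z of dish_b_mid in the frame of dish_bay_2 below 0.012 m and angle between dish_b_mid's own z axis and vertical below 0.08 rad)) and ((horizontal distance between block_a_mid and block_bay_1 below 0.005 m and z of block_a_mid in the frame of block_bay_1 below 0.014 m and angle between block_a_mid's own z axis and vertical below 0.08 rad and angle between the y axis of block_a_mid and the y axis of block_bay_1, either way round below 0.12 rad) or (horizontal distance between block_a_mid and block_bay_2 below 0.005 m and z of block_a_mid in the frame of block_bay_2 below 0.014 m and angle between block_a_mid's own z axis and vertical below 0.08 rad and angle between the y axis of block_a_mid and the y axis of block_bay_2, either way round below 0.12 rad)) and ((horizontal distance between block_b_mid and block_bay_1 below 0.005 m and z of block_b_mid in the frame of block_bay_1 below 0.014 m and angle between block_b_mid's own z axis and vertical below 0.08 rad and angle between the y axis of block_b_mid and the y axis of block_bay_1, either way round below 0.12 rad) or (horizontal distance between block_b_mid and block_bay_2 below 0.005 m and z of block_b_mid in the frame of block_bay_2 below 0.014 m and angle between block_b_mid's own z axis and vertical below 0.08 rad and angle between the y axis of block_b_mid and the y axis of block_bay_2, either way round below 0.12 rad)) and horizontal distance between camera and post_seat below 0.005 m and z of camera in the frame of post_seat below 0.004 m and angle between camera's own z axis and vertical below 0.08 rad and y of camera_lens in the frame of post_seat above 0.042 m), for 0.2 s.
2. then the lamp is switched on (value of joint lamp above 0.7 rad), for 0.2 s.
At the end, for the whole second after the job is handed in: Spent dishes flat in the tray; fresh dishes and blocks flat in their own kind of bay, centres within 5 mm of its centre, blocks within 0.12 rad of its y; camera sleeve home within 4 mm, upright, lens facing the bays within 24 degrees; lamp on (above 0.70), switched on last (all of step 1 and value of joint lamp above 0.7 rad); the robot touches nothing.
It fails at once if a bottle, jar, the beaker or the basin is pushed more than 40 mm from its place or tipped over (distance of any of reagent_1, reagent_2, stain_jar, beaker, basin, specimen_jar from where it was at the start of the episode above 0.04 m or angle between any of reagent_1, reagent_2, stain_jar, beaker, basin, specimen_jar's own z axis and vertical above 0.5 rad).
It fails at once if the camera is tipped over (angle between camera's own z axis and vertical above 0.6 rad).
It fails at once if the camera is let drop down its post instead of being lowered (horizontal distance between camera and post_seat below 0.01 m and z of camera in the frame of post_seat below 0.06 m and linear speed of camera above 0.5 m/s).
Of dish_a, dish_b, block_a, block_b only 3 to 4 are there at a start; the rules pass over those that are not, and their reading is None.
Of spent_a, spent_b only 1 to 2 are there at a start; the rules pass over those that are not, and their reading is None.
At some moment in a run one of dish_a, dish_b, block_a, block_b may be knocked a few centimetres aside while the robot is not near it.
It also fails if it takes over 210 s, if anything falls off the work surface, if the arm or the gripper's body presses on something with over 40 N, if the wrist force passes 120 N, or if a joint passes its speed limit or range.

## Working session

There is one attempt and no reset: what is moved stays moved. The work goes in short steps, Python scripts to look and compute and a shell command to move; the robot and the scene stay as the last step left them, time stands still between calls to the robot, and variables do not carry over. Pictures are saved under pics/ and viewed, and the job is handed in when it is done.

```bash
ls; mkdir -p pics; cat > h.py <<'E'
import numpy as np, cv2
from cell import telemetry, viewer, arm
def snap(n,fn=None):
    s=viewer.snapshot(n)
    if fn: cv2.imwrite('pics/'+fn+'.png',cv2.cvtColor(s['image'],cv2.COLOR_RGB2BGR))
    np.savez('/tmp/'+n+'.npz',**{k:np.array(v) for k,v in s.items()})
    return s
def load(n): 
    return dict(np.load('/tmp/'+n+'.npz'))
def ray(s,u,v):
    p=cv2.undistortPoints(np.array([[[u,v]]],float),s['camera_matrix'],s['D'])[0,0]
    R=np.array(s['R']);t=np.array(s['t']).ravel()
    return -R.T@t, R.T@np.array([p[0],p[1],1.])
def px_z(s,u,v,z):
    c,d=ray(s,u,v); return c+d*(z-c[2])/d[2]
def px_d(s,u,v):
    c,d=ray(s,u,v); return c+d*s['z_map'][int(round(v)),int(round(u))]
def cloud(s):
    h,w=s['z_map'].shape
    uu,vv=np.meshgrid(np.arange(w),np.arange(h))
    p=cv2.undistortPoints(np.stack([uu,vv],-1).reshape(-1,1,2).astype(float),s['camera_matrix'],s['D']).reshape(h,w,2)
    z=s['z_map'][...,None]
    X=np.concatenate([p*z,z],-1)
    return (X-np.array(s['t']).ravel())@np.array(s['R'])
def proj(s,X):
    r,_=cv2.Rodrigues(np.array(s['R'])); return cv2.projectPoints(np.array(X,float).reshape(-1,1,3),r,np.array(s['t']).astype(float),s['camera_matrix'],s['D'])[0].reshape(-1,2)
E
python3 - <<'E'
from h import *
print(telemetry.read_state())
for n in ['top','side','wrist']:
    s=snap(n,n+'0'); print(n,s['camera_matrix'],s['D'],-np.array(s['R']).T@np.array(s['t']).ravel(),s['R'])
E
```

```text
pics
{'time_s': 0.0, 'q': array([-1.20016322,  0.53713326, -0.00438832,  1.53883972,  0.00260347,
        1.06730425, -0.0711747 ]), 'qd': array([-2.10289489e-03, -1.94130414e-03,  1.88251613e-04,  7.44048568e-04,
       -7.78840372e-05, -3.01055912e-04,  5.50674100e-04]), 'joint_torque': array([ 5.99759687e-05, -5.70999920e+01,  9.90834720e-01, -2.51612288e+01,
       -5.62368147e-02,  1.79457263e-02,  1.58424709e-04]), 'position': array([0.27476879, 0.58834887, 0.20587395]), 'tool_rot': array([ 2.64910149e+00,  1.68683488e+00, -2.08676173e-03]), 'wrist_force': array([ 3.85451909e-01,  6.61351996e-01, -4.22469489e-04]), 'torque': array([ 0.0386682 ,  0.02998178, -0.00678431]), 'gripper_width': 0.08825751249301086}
top [[470.51802977   0.         318.23528536]
 [  0.         470.51802977 239.10508881]
 [  0.           0.           1.        ]] [-0.11775319  0.          0.          0.          0.        ] [ 0.50443081 -0.03576241  1.16363769] [[-0.00726791 -0.99975464 -0.02092438]
 [-0.99724425  0.00879145 -0.07366557]
 [ 0.07383145  0.02033132 -0.99706347]]
side [[453.08279331   0.         310.90845873]
 [  0.         453.08279331 241.47069601]
 [  0.           0.           1.        ]] [-0.02539793  0.          0.          0.          0.        ] [ 0.34443132 -0.77610716  0.68197662] [[ 0.95312382 -0.30191495 -0.02005865]
 [-0.18457092 -0.52758611 -0.82920834]
 [ 0.23976773  0.79404046 -0.55857961]]
wrist [[340.99018799   0.         321.418056  ]
 [  0.         340.99018799 236.54040474]
 [  0.           0.           1.        ]] [-0.01961252  0.          0.          0.          0.        ] [0.20060216 0.62413441 0.38274525] [[ 0.42242364  0.90639579 -0.00222473]
 [ 0.85893167 -0.39951681  0.3203478 ]
 [ 0.28947307 -0.13723337 -0.94729739]]
```

View pics/top0.png

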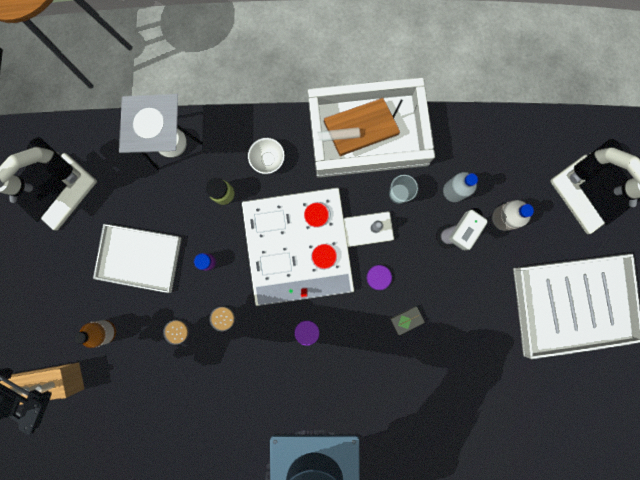

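View pics/side0.png

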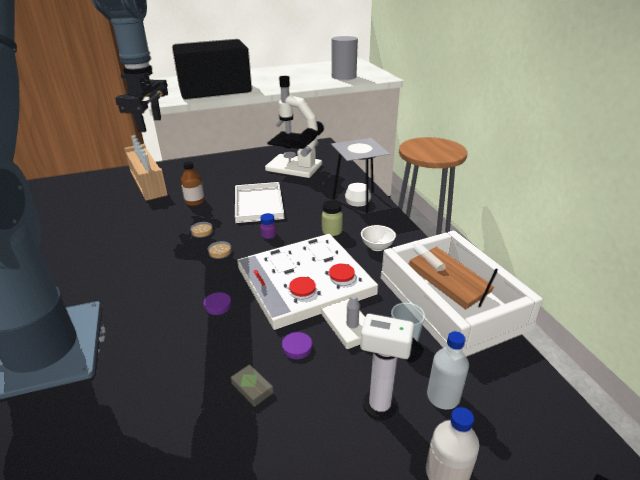

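View pics/wrist0.png

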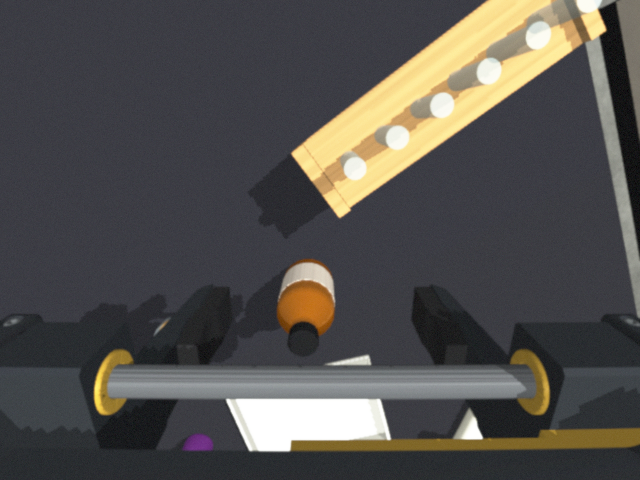

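The top view shows: stage at (297,245) with two red dishes at (316,214) and (323,257), and the post at (377,227). Also fresh dishes at (222,319) and (176,332), the leaf block at (408,321), the camera at (465,230) and the discard tray at (138,258). The purple look-alikes are at (379,277) and (307,333). I can't see a beetle block.

```bash
python3 - <<'E'
from h import *
s=load('top'); C=cloud(s)
im=s['image'].astype(int); r,g,b=im[...,0],im[...,1],im[...,2]
hsv=cv2.cvtColor(s['image'],cv2.COLOR_RGB2HSV)
def comps(m,name,z=None,amin=60):
    n,l,st,ce=cv2.connectedComponentsWithStats(m.astype(np.uint8))
    for i in range(1,n):
        if st[i,4]>amin:
            P=C[l==i]; zt=np.median(P[:,2]); 
            cnt=cv2.findContours((l==i).astype(np.uint8),0,1)[0][0]
            rect=cv2.minAreaRect(cnt)
            print(name,ce[i].round(1),st[i,4],'z',zt.round(4),'pos',px_z(s,*ce[i],zt).round(4),'med',np.median(P,0).round(4),'rect',np.round(rect[0],1),np.round(rect[1],1),round(rect[2],1))
comps((r>150)&(g<70)&(b<70),'red',amin=10)
comps((hsv[...,0]>8)&(hsv[...,0]<24)&(hsv[...,1]>70)&(C[...,2]<0.05)&(C[...,0]>.1)&(C[...,0]<.8),'amber')
comps((b>90)&(r>60)&(g<60)&(b>r),'purple')
comps((C[...,2]>0.012)&(C[...,2]<0.03)&(np.abs(C[...,0]-.35)<.1)&(np.abs(C[...,1]+.22)<.1),'block')
comps((C[...,2]>0.165)&(C[...,2]<0.21)&(np.abs(C[...,0]-.53)<.12)&(np.abs(C[...,1]+.33)<.12),'cam',amin=10)
comps((C[...,2]>0.055)&(C[...,2]<0.11)&(np.abs(C[...,0]-.53)<.12)&(np.abs(C[...,1]+.16)<.07),'post',amin=10)
for z in [(.025,.04)]: comps((C[...,2]>z[0])&(C[...,2]<z[1])&(np.abs(C[...,0]-.5)<.2)&(np.abs(C[...,1])<.2),'stage',amin=100)
comps((C[...,2]>.015)&(C[...,2]<.04)&(np.abs(C[...,0]-.45)<.15)&(np.abs(C[...,1]-.45)<.15),'tray')
E
python3 - <<'E'
import cv2
im=cv2.imread('pics/top0.png')
cv2.imwrite('pics/top0a.png',cv2.resize(im[170:350,160:430],None,fx=2.9,fy=2.9,interpolation=cv2.INTER_CUBIC))
E
```

```text
red [316.1 214.3] 427 z 0.046 pos [ 0.6467 -0.0082  0.046 ] med [ 0.6468 -0.0081  0.046 ] rect [316.  214.5] [23. 22.] 90.0
red [323.7 255.9] 437 z 0.0461 pos [ 0.547  -0.0257  0.0461] med [ 0.5469 -0.0263  0.0461] rect [323.5 256. ] [22. 23.] 90.0
red [303.4 294.7] 14 z 0.0713 pos [0.4566 0.0219 0.0713] med [0.456  0.0227 0.0713] rect [303.5 295. ] [2. 5.] 90.0
amber [222.2 318.2] 386 z 0.0162 pos [0.3975 0.2241 0.0162] med [0.3978 0.2242 0.0162] rect [222. 318.] [22. 22.] 90.0
amber [175.9 331.5] 390 z 0.0163 pos [0.3641 0.34   0.0163] med [0.365  0.3399 0.0163] rect [176.  331.5] [21.9 21.9] 45.0
amber [ 63.6 374.5] 471 z 0.0144 pos [0.2491 0.6393 0.0144] med [0.2516 0.6015 0.0144] rect [ 47.4 381.9] [30.3 70.2] 81.3
purple [379.1 276.5] 323 z 0.0152 pos [ 0.497  -0.1598  0.0152] med [ 0.4978 -0.1601  0.0152] rect [378.5 277. ] [24. 25.] 90.0
purple [306.5 332.9] 469 z 0.0161 pos [0.3619 0.0178 0.0161] med [0.3618 0.0168 0.0161] rect [306.5 333. ] [24. 23.] 90.0
block [407.3 320.2] 552 z 0.0198 pos [ 0.3907 -0.2263  0.0198] med [ 0.3909 -0.2259  0.0198] rect [407.4 320.3] [18.8 29
[... 173 characters left out ...]
0.6134 -0.1501  0.084 ] med [ 0.6132 -0.1501  0.084 ] rect [377.5 226. ] [10. 11.] 90.0
stage [294.4 248.2] 9110 z 0.0307 pos [0.5669 0.0451 0.0307] med [0.5688 0.051  0.0307] rect [297.3 246.7] [104.8  99.4] 82.0
tray [ 98.1 259.8] 122 z 0.0213 pos [0.5415 0.5428 0.0213] med [0.5412 0.5428 0.0213] rect [ 98.1 258.2] [42.   9.9] 87.3
tray [156.3 272.9] 259 z 0.0216 pos [0.5086 0.3893 0.0216] med [0.4862 0.3572 0.0216] rect [142.4 259.4] [64.7 56.3] 9.7
tray [109.2 329.8] 103 z 0.0275 pos [0.3674 0.508  0.0275] med [0.369  0.5045 0.0275] rect [108.  330.4] [23.7 11.2] 77.7
tray [174.9 332. ] 344 z 0.0171 pos [0.363  0.3423 0.0171] med [0.3628 0.3421 0.0171] rect [174.8 331.8] [23.3 22.6] 45.0
```

View pics/top0a.png

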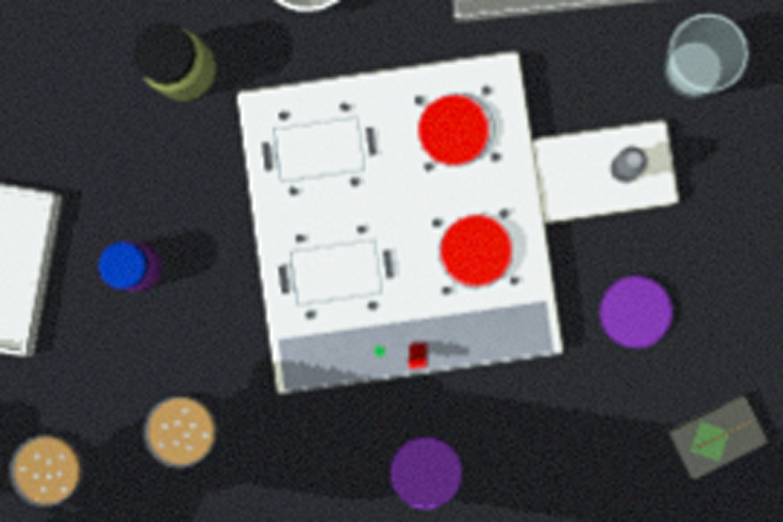

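```bash
cat >> h.py <<'E'
M=[]
for bx in(-52,52):
    for sx in(-1,1):
        for sy in(-1,1):
            M.append((bx+28*sx,-55+28*sy)); M.append((bx+32*sx,62+26*sy))
M=np.array(M)/1000.
def fit2(A,B):
    a=A-A.mean(0);b=B-B.mean(0)
    th=np.arctan2((a[:,0]*b[:,1]-a[:,1]*b[:,0]).sum(),(a*b).sum())
    R=np.array([[np.cos(th),-np.sin(th)],[np.sin(th),np.cos(th)]])
    return th,R,B.mean(0)-R@A.mean(0)
def rot(th): return np.array([[np.cos(th),-np.sin(th)],[np.sin(th),np.cos(th)]])
def fitpins(s,th,t,win=5,z=.036):
    g=cv2.cvtColor(s['image'],cv2.COLOR_RGB2GRAY).astype(float)
    for it in range(4):
        P=M@rot(th).T+t
        uv=proj(s,np.c_[P,np.full(len(P),z)])
        obs=[];mod=[]
        for m,(u,v) in zip(M,uv):
            u0,v0=int(round(u)),int(round(v))
            if u0<win or v0<win or u0>=640-win or v0>=480-win: continue
            w=g[v0-win:v0+win+1,u0-win:u0+win+1]
            d=np.clip(150-w,0,None)
            if d.sum()<60 or s['image'][v0-win:v0+win+1,u0-win:u0+win+1,1].min()<-1: continue
            vv,uu=np.mgrid[v0-win:v0+win+1,u0-win:u0+win+1]
            obs.append(px_z(s,(d*uu).sum()/d.sum(),(d*vv).sum()/d.sum(),z)[:2]); mod.append(m)
        obs=np.array(obs);mod=np.array(mod)
        for k in range(3):
            th,R,t=fit2(mod,obs); e=np.linalg.norm(mod@R.T+t-obs,axis=1)
            keep=e<max(.003,2*np.median(e)); 
            if keep.all(): break
            mod,obs=mod[keep],obs[keep]
    return th,t,len(obs),np.sqrt((e**2).mean())
E
python3 - <<'E'
from h import *
s=load('top')
# initial from hand-picked pins
up={(-24-56,-55-28):(515,281)}
pts={(80,-27):(420,100),(80,-83):(487,90),(24,-83):(496,157),(24,-27):(429,166),(-24,-27):(437,223),(-24,-83):(504,213),(-80,-83):(515,281),(-80,-27):(446,290),
(84,88):(284,115),(84,36):(345,106),(20,88):(294,190),(20,36):(355,182),(-20,88):(301,238),(-20,36):(362,229),(-84,88):(311,314),(-84,36):(373,305)}
A=np.array(list(pts))/1000.
B=np.array([px_z(s,160+(u+.5)/2.9-.5,170+(v+.5)/2.9-.5,.036)[:2] for u,v in pts.values()])
th,R,t=fit2(A,B); e=np.linalg.norm(A@R.T+t-B,axis=1); print(th,t,e.round(4))
def show(th,t):
    R=rot(th)
    for n,p in dict(d1=(-.052,-.055),d2=(.052,-.055),b1=(-.052,.062),b2=(.052,.062),tip=(-.122,0)).items(): print(n,(R@np.array(p)+t).round(4))
show(th,t)
r=fitpins(s,th,t,win=3); print(r); show(*r[:2])
# post relative
R=rot(r[0]); print('post in stage',R.T@(np.array([.6134,-.1501])-r[1]))
E
```

```text
0.13426262428368452 [0.59027116 0.03569085] [0.0003 0.0003 0.0006 0.0005 0.0006 0.0006 0.0007 0.001  0.0002 0.
 0.0004 0.0005 0.0008 0.0001 0.0006 0.0007]
d1 [ 0.5461 -0.0258]
d2 [ 0.6492 -0.0119]
b1 [0.5304 0.0902]
b2 [0.6335 0.1041]
tip [0.4694 0.0194]
(np.float64(0.1342303377081332), array([0.59011197, 0.03641396]), 15, np.float64(0.0006996365513271219))
d1 [ 0.5459 -0.0251]
d2 [ 0.649  -0.0111]
b1 [0.5303 0.0909]
b2 [0.6333 0.1048]
tip [0.4692 0.0201]
post in stage [-0.00188217 -0.18795278]
```

```bash
cat >> h.py <<'E'
from scipy.spatial.transform import Rotation as Ro
STH=0.1342; ST=np.array([.5901,.0364])
def st(x,y): return rot(STH)@np.array([x,y])+ST
def cur():
    s=telemetry.read_state(); R=Ro.from_rotvec(s['tool_rot']).as_matrix()
    return s,R,np.degrees(np.arctan2(R[1,0],R[0,0]))
def plan(pos,psi=None):
    """turn (deg about tool z), then total shift along tool axes after the turn"""
    s,R,p=cur()
    if psi is None: psi=p
    d=(psi-p+90)%180-90
    q=np.radians(p+d); c,sn=np.cos(q),np.sin(q)
    A=np.array([[c,sn,0],[sn,-c,0],[0,0,-1]]).T  # rows? columns are axes
    A=np.column_stack([[c,sn,0],[sn,-c,0],[0,0,-1]])
    off=A.T@(np.array(pos)-s['position'])
    print('t %.2f pos'%s['time_s'],s['position'].round(4),'psi %.1f'%p,'tilt',(np.degrees(np.arccos(-R[2,2]))).round(2),'w %.4f'%s['gripper_width'],'F',s['wrist_force'].round(1),'q7 %.2f'%s['q'][6])
    print('  turn rz',round(-d,1),'then shift mm',(off*1000).round(1),'len',round(np.linalg.norm(off)*1000))
E
python3 - <<'E'
from h import *
s=load('top')
c=[(102,226),(181,236),(172,292),(94,279)]
P=np.array([px_z(s,u,v,.022)[:2] for u,v in c]);print(P.round(3),P.mean(0),[np.linalg.norm(P[i]-P[(i+1)%4]).round(3) for i in range(4)])
for a,b in((0,1),(3,2)): d=P[b]-P[a]; print(np.degrees(np.arctan2(d[1],d[0])))
plan([.58,.03,.26],7.7)
E
```

```text
[[0.627 0.534]
 [0.6   0.327]
 [0.462 0.349]
 [0.493 0.553]] [0.54538976 0.44068749] [np.float64(0.209), np.float64(0.14), np.float64(0.207), np.float64(0.135)]
-97.52369770972291
-98.82360062860725
t 0.15 pos [0.2748 0.5885 0.2061] psi 65.0 tilt 0.07 w 0.0881 F [ 0.3 -0.7 -0. ] q7 -0.07
  turn rz 57.3 then shift mm [227.6 594.4 -53.9] len 639
```

```bash
python3 -m creep '[{"dr":[0,0,9.5],"offset":[0,0,-0.02],"gripper":1},{"dr":[0,0,9.5],"offset":[0,0,-0.02],"gripper":1},{"dr":[0,0,9.5],"offset":[0,0,-0.014],"gripper":1},{"dr":[0,0,9.5],"offset":[0,0,0],"gripper":1},{"dr":[0,0,9.5],"offset":[0,0,0],"gripper":1},{"dr":[0,0,9.8],"offset":[0,0,0],"gripper":1},{"dr":[0,0,0],"offset":[0.019,0.0495,0],"gripper":1},{"dr":[0,0,0],"offset":[0.019,0.0495,0],"gripper":1}]'; python3 -m creep '[{"dr":[0,0,0],"offset":[0.019,0.0495,0],"gripper":1},{"dr":[0,0,0],"offset":[0.019,0.0495,0],"gripper":1},{"dr":[0,0,0],"offset":[0.019,0.0495,0],"gripper":1},{"dr":[0,0,0],"offset":[0.019,0.0495,0],"gripper":1},{"dr":[0,0,0],"offset":[0.019,0.0495,0],"gripper":1},{"dr":[0,0,0],"offset":[0.019,0.0495,0],"gripper":1},{"dr":[0,0,0],"offset":[0.019,0.0495,0],"gripper":1},{"dr":[0,0,0],"offset":[0.019,0.0495,0],"gripper":1}]'; python3 -m creep '[{"dr":[0,0,0],"offset":[0.019,0.0495,0],"gripper":1},{"dr":[0,0,0],"offset":[0.019,0.0495,0],"gripper":1},{"dr":[0,0,0],"offset":[0,0,0],"gripper":1}]'
python3 - <<'E'
from h import *
plan([.58,.03,.26],7.7)
s=snap('wrist','w1'); snap('top','top1')
plan([.58,.03,.26],7.7)
E
```

```text
time_s: 1.15
position: [0.326, 0.4948, 0.2602]
tool_rot: [3.134, 0.212, -0.0]
wrist_force: [0.6, 1.0, 0.5]
gripper_width: 0.0882
time_s: 2.15
position: [0.5298, 0.1223, 0.2607]
tool_rot: [-3.134, -0.211, 0.0]
wrist_force: [0.4, 0.5, 0.5]
gripper_width: 0.0879
time_s: 2.52
position: [0.5812, 0.0254, 0.2607]
tool_rot: [3.133, 0.198, 0.001]
wrist_force: [0.0, 0.5, 0.4]
gripper_width: 0.0883
t 2.52 pos [0.5812 0.0254 0.2607] psi 7.2 tilt 0.16 w 0.0883 F [0.  0.5 0.4] q7 0.17
  turn rz -0.5 then shift mm [-0.6 -4.7  0.7] len 5
t 2.62 pos [0.58   0.0308 0.2603] psi 7.6 tilt 0.05 w 0.0882 F [-0.1  0.6  0.2] q7 0.17
  turn rz -0.1 then shift mm [-0.1  0.8  0.3] len 1
```

View pics/w1.png

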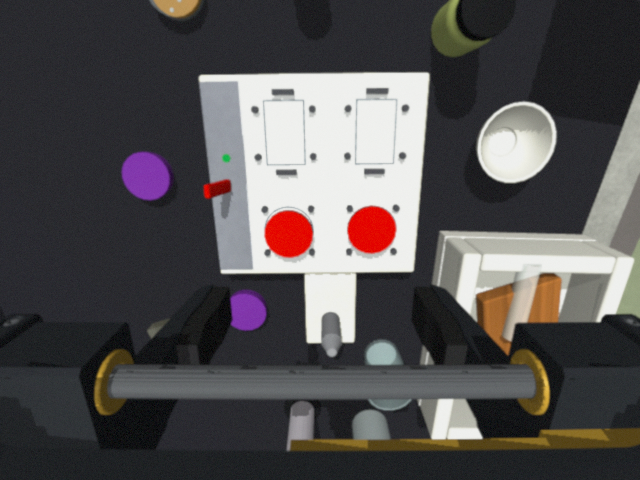

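The wrist view shows all 16 stops, the red dishes at (289,233) and (372,229), the toggle at (218,188) leaning to the front, and the post at (331,335).

```bash
python3 - <<'E'
from h import *
s=load('wrist'); C=cloud(s)
r=fitpins(s,STH,ST,win=5); print('wrist fit',r)
r=fitpins(load('top'),STH,ST,win=3); print('top fit',r)
im=s['image'].astype(int); m=(im[...,0]>150)&(im[...,1]<70)&(im[...,2]<70)
n,l,stt,ce=cv2.connectedComponentsWithStats(m.astype(np.uint8))
for i in range(1,n):
    if stt[i,4]>60:
        P=C[l==i]; z=np.median(P[:,2]); print(ce[i],stt[i,4],z, px_z(s,*ce[i],.046), rot(STH).T@(px_z(s,*ce[i],.046)[:2]-ST))
m=(C[...,2]>.085)&(C[...,2]<.1)&(abs(C[...,0]-.61)<.05)&(abs(C[...,1]+.15)<.04)
print('post',m.sum(),np.median(C[m],0), rot(STH).T@(np.median(C[m],0)[:2]-ST), C[m][:,2].max())
E
```

```text
wrist fit (np.float64(0.13675350789837992), array([0.59155755, 0.03611052]), 16, np.float64(0.00112083061707133))
top fit (np.float64(0.13351343421959766), array([0.59038097, 0.03652819]), 14, np.float64(0.0008763147178463647))
[210.10091743 188.11926606] 109 0.06972317658383699 [0.45353712 0.01881158 0.046     ] [-0.13768829  0.0008415 ]
[371.20733838 229.29586488] 1717 0.044883359618781156 [ 0.64733878 -0.00693928  0.046     ] [ 0.05092543 -0.05060801]
[288.54647059 233.53588235] 1700 0.044940873049362534 [ 0.54912261 -0.02490093  0.046     ] [-0.04881086 -0.05526708]
post 157 [ 0.61752701 -0.14962302  0.09137428] [ 0.00229098 -0.1880201 ] 0.09503117951307026
```

```bash
sed -i 's/^STH=.*/STH=0.1353; ST=np.array([.5909,.0364])/' h.py; python3 - <<'E'
from h import *
plan([.647,-.0075,.034],7.75)
E
```

```text
t 2.62 pos [0.58   0.0308 0.2603] psi 7.6 tilt 0.05 w 0.0882 F [-0.1  0.6  0.2] q7 0.17
  turn rz -0.1 then shift mm [ 61.2  47.  226.3] len 239
```

```bash
python3 -m creep '[{"dr":[0,0,0],"offset":[0.03,0.0235,0],"gripper":1},{"dr":[0,0,0],"offset":[0.031,0.0235,0.03],"gripper":1},{"dr":[0,0,0],"offset":[0,0,0.05],"gripper":1},{"dr":[0,0,0],"offset":[0,0,0.05],"gripper":1},{"dr":[0,0,0],"offset":[0,0,0.04],"gripper":1},{"dr":[0,0,0],"offset":[0,0,0.03],"gripper":1},{"dr":[0,0,0],"offset":[0,0,0.02],"gripper":1},{"dr":[0,0,0],"offset":[0,0,0.006],"gripper":1}]'; python3 -m creep '[{"dr":[0,0,0],"offset":[0,0,0],"gripper":1},{"dr":[0,0,0],"offset":[0,0,0],"gripper":-1},{"dr":[0,0,0],"offset":[0,0,0],"gripper":-1},{"dr":[0,0,0],"offset":[0,0,0],"gripper":-1},{"dr":[0,0,0],"offset":[0,0,0],"gripper":-1}]'
python3 - <<'E'
from h import *
snap('wrist','w2'); plan([.647,-.0075,.034],7.75)
E
```

```text
time_s: 3.62
position: [0.6463, -0.0064, 0.0338]
tool_rot: [-3.134, -0.212, 0.002]
wrist_force: [-0.4, 0.4, -0.1]
gripper_width: 0.0884
time_s: 4.25
position: [0.6471, -0.0077, 0.0349]
tool_rot: [-3.135, -0.21, -0.001]
wrist_force: [-0.7, -0.4, -0.1]
gripper_width: 0.0503
t 4.30 pos [ 0.6471 -0.0077  0.0349] psi 7.7 tilt 0.01 w 0.0465 F [-0.1 -0.6  0.2] q7 0.36
  turn rz -0.1 then shift mm [-0.  -0.2  0.9] len 1
```

View pics/w2.png

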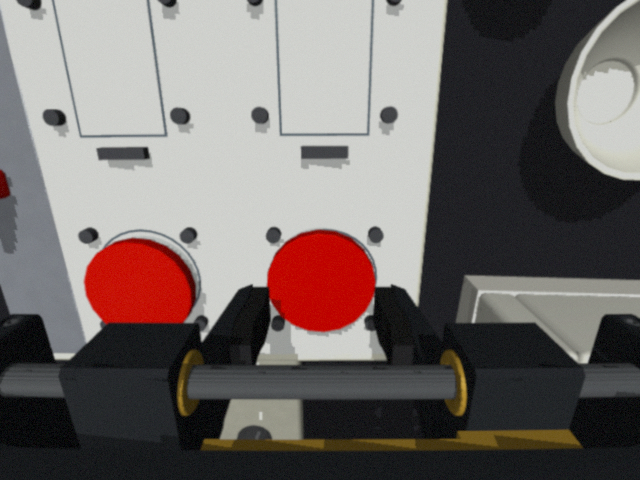

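```bash
python3 - <<'E'
from h import *
s=load('wrist'); st_,R,p=cur(); P=st_['position']
print(proj(s,[P,P+R[:,0]*.03,P-R[:,0]*.03,P+R[:,0]*.03-R[:,2]*.019,P-R[:,0]*.03-R[:,2]*.019, P+R[:,1]*.01]))
im=s['image'].astype(int); m=(im[...,0]>150)&(im[...,1]<70)&(im[...,2]<70)
n,l,stt,ce=cv2.connectedComponentsWithStats(m.astype(np.uint8))
for i in range(1,n):
    if stt[i,4]>900: print(ce[i],px_z(s,*ce[i],.046))
E
```

```text
[[318.84457569 275.70066025]
 [371.45939195 275.7088553 ]
 [266.23165568 275.65583177]
 [376.55429735 291.46034624]
 [260.6247295  291.40155609]
 [318.87687814 291.40186466]]
[321.23808354 281.61154791] [ 0.64819329 -0.00578146  0.046     ]
[136.70391061 285.09640453] [ 0.54927765 -0.02142108  0.046     ]
```

```bash
python3 -m creep '[{"dr":[0,0,0],"offset":[0,0,0],"gripper":-1},{"dr":[0,0,0],"offset":[0,0,-0.003],"gripper":-1},{"dr":[0,0,0],"offset":[0,0,-0.02],"gripper":-1},{"dr":[0,0,0],"offset":[0,0,-0.03],"gripper":-1},{"dr":[0,0,0],"offset":[0,0,0],"gripper":-1}]'
python3 - <<'E'
from h import *
snap('wrist','w3'); snap('side','s3')
E
```

```text
time_s: 4.92
position: [0.6495, -0.008, 0.0914]
tool_rot: [3.134, 0.21, 0.009]
wrist_force: [0.1, 0.4, -0.4]
gripper_width: 0.0002
```

View pics/w3.png

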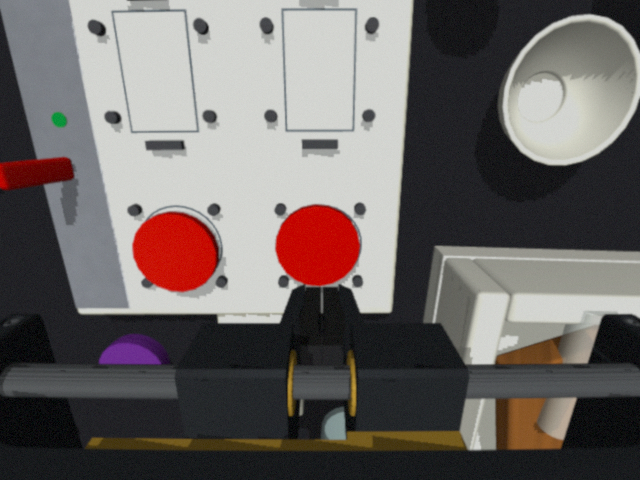

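```bash
python3 - <<'E'
from h import *
s=load('wrist'); st_,R,p=cur(); P=st_['position']; print(P)
print(proj(s,[P,P-R[:,2]*.019,P-R[:,2]*.045]))
C=cloud(s)
for v in range(275,350,8): print(v,[ (C[v,u]).round(3).tolist() for u in (300,335)])
C3=C[245,318]; print(C3)
E
```

```text
[ 0.64725627 -0.00757282  0.08852082]
[[315.17646121 272.46761565]
 [314.7270512  287.71363214]
 [313.94394077 314.31351099]]
275 [[0.639, -0.031, 0.046], [0.664, -0.028, 0.045]]
283 [[0.64, -0.045, 0.029], [0.666, -0.041, 0.03]]
291 [[0.64, 0.001, 0.13], [0.656, 0.002, 0.126]]
299 [[0.64, 0.001, 0.137], [0.655, 0.002, 0.134]]
307 [[0.64, 0.001, 0.144], [0.655, 0.002, 0.141]]
315 [[0.641, 0.0, 0.148], [0.655, 0.002, 0.147]]
323 [[0.641, 0.0, 0.154], [0.655, 0.001, 0.153]]
331 [[0.641, 0.0, 0.159], [0.654, 0.002, 0.16]]
339 [[0.642, 0.001, 0.164], [0.654, 0.002, 0.164]]
347 [[0.642, -0.001, 0.167], [0.654, 0.001, 0.168]]
[ 0.64861318 -0.0065783   0.04472292]
```

View pics/s3.png

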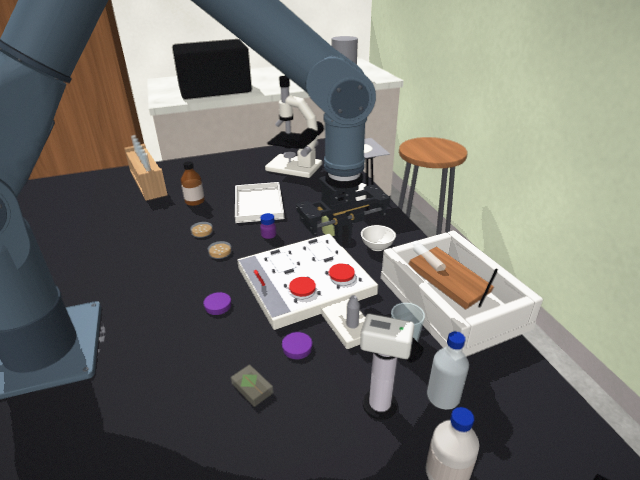

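```bash
python3 - <<'E'
from h import *
for n in ['side']:
    s=load(n); C=cloud(s)
    P=np.array([.647,-.0076,.0885])
    print(proj(s,[P,P+[0,0,.035],P+[0,0,.1]]))
    m=(abs(C[...,0]-.647)<.1)&(abs(C[...,1]+.0076)<.03)&(C[...,2]>.06)&(C[...,2]<.4)
    for z in np.arange(.06,.26,.01):
        k=m&(C[...,2]>=z)&(C[...,2]<z+.01)
        if k.sum(): print(round(z,2),k.sum(),C[k].min(0).round(3),C[k].max(0).round(3))
im=cv2.imread('pics/s3.png'); cv2.imwrite('pics/s3a.png',cv2.resize(im[150:330,240:440],None,fx=3.3,fy=3.3,interpolation=cv2.INTER_CUBIC))
E
```

```text
[[341.39902511 255.23477816]
 [341.67920848 242.28792084]
 [342.22612107 216.84380538]]
0.06 11 [ 0.746 -0.037  0.06 ] [ 0.747 -0.016  0.07 ]
0.07 9 [ 0.745 -0.037  0.07 ] [ 0.747 -0.015  0.08 ]
0.08 3 [ 0.746 -0.025  0.081] [ 0.747 -0.019  0.084]
0.12 29 [ 0.633 -0.023  0.122] [ 0.66  -0.004  0.13 ]
0.13 63 [ 0.632 -0.023  0.13 ] [ 0.663 -0.     0.14 ]
0.14 67 [ 0.63  -0.023  0.14 ] [ 0.663 -0.     0.15 ]
0.15 66 [ 0.63  -0.022  0.15 ] [ 0.664 -0.004  0.16 ]
0.16 76 [ 0.627 -0.024  0.16 ] [ 0.665 -0.004  0.17 ]
0.17 29 [ 0.629 -0.022  0.17 ] [ 0.666 -0.013  0.179]
0.18 40 [ 0.558 -0.035  0.18 ] [0.736 0.016 0.19 ]
0.19 148 [ 0.558 -0.037  0.19 ] [0.736 0.022 0.2  ]
0.2 200 [ 0.554 -0.038  0.2  ] [0.736 0.009 0.21 ]
0.21 202 [ 0.552 -0.038  0.21 ] [0.743 0.015 0.22 ]
0.22 749 [ 0.55  -0.038  0.22 ] [0.743 0.022 0.23 ]
0.23 293 [ 0.555 -0.037  0.23 ] [0.739 0.022 0.24 ]
0.24 150 [ 0.604 -0.035  0.24 ] [0.665 0.005 0.25 ]
0.25 129 [ 0.604 -0.035  0.25 ] [0.668 0.007 0.26 ]
```

View pics/s3a.png

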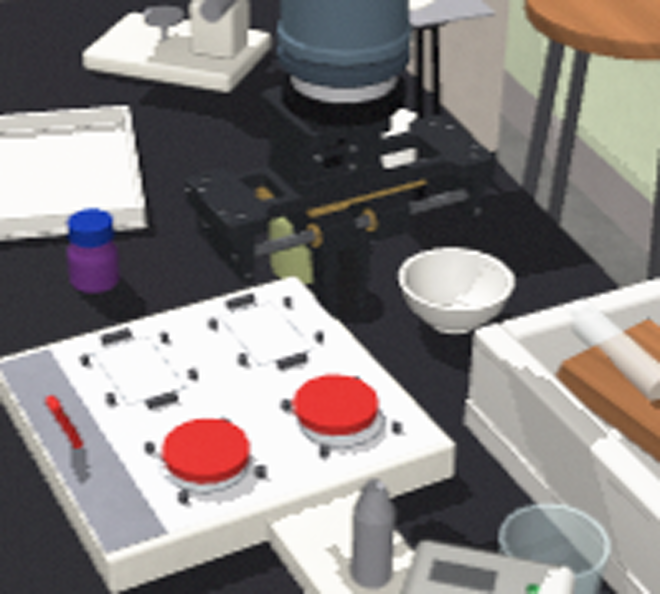

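Both cameras put the closed fingertips at z≈0.122, but the reported TCP is at 0.0885. The true tip is therefore about 33 mm behind the reported TCP along the tool, so the fingers closed above the dish and moved nothing. I'll correct for this in the helper.

```bash
python3 - <<'E'
t=open('h.py').read()
t=t.replace("s=telemetry.read_state(); R=","s=telemetry.read_state(); s['position']=s['position'].copy(); s['position'][2]+=0.033; R=")
open('h.py','w').write(t)
from h import *
plan([.6475,-.0065,.035],7.75)
E
```

```text
t 5.03 pos [ 0.6473 -0.0076  0.1215] psi 7.7 tilt 0.06 w 0.0004 F [-0.9 -0.3 -0.7] q7 0.34
  turn rz -0.1 then shift mm [ 0.4 -1.  86.5] len 87
```

```bash
python3 -m creep '[{"dr":[0,0,0],"offset":[0,-0.001,0],"gripper":1},{"dr":[0,0,0],"offset":[0,0,0],"gripper":1},{"dr":[0,0,0],"offset":[0,0,0],"gripper":1},{"dr":[0,0,0],"offset":[0,0,0],"gripper":1},{"dr":[0,0,0],"offset":[0,0,0.02],"gripper":1},{"dr":[0,0,0],"offset":[0,0,0.02],"gripper":1},{"dr":[0,0,0],"offset":[0,0,0.01],"gripper":1},{"dr":[0,0,0],"offset":[0,0,0],"gripper":1}]'
python3 - <<'E'
from h import *
snap('wrist','w4'); plan([.6475,-.0065,.035],7.75)
E
```

```text
time_s: 6.02
position: [0.6459, -0.0068, 0.0363]
tool_rot: [3.134, 0.21, -0.004]
wrist_force: [-0.4, -0.5, -0.9]
gripper_width: 0.0783
t 6.08 pos [ 0.6466 -0.0068  0.0702] psi 7.7 tilt 0.04 w 0.0825 F [ 0.1 -0.3  0.9] q7 0.36
  turn rz -0.1 then shift mm [ 0.9 -0.2 35.2] len 35
```

View pics/w4.png

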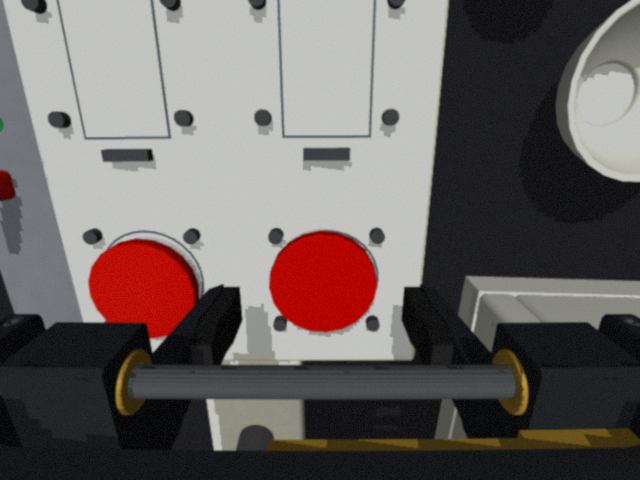

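```bash
python3 -m creep '[{"dr":[0,0,0],"offset":[0,0,0.015],"gripper":1},{"dr":[0,0,0],"offset":[0,0,0.012],"gripper":1},{"dr":[0,0,0],"offset":[0,0,0.008],"gripper":1},{"dr":[0,0,0],"offset":[0,0,0],"gripper":1}]'
python3 - <<'E'
from h import *
snap('wrist','w5'); plan([.6475,-.0065,.035],7.75)
E
```

```text
time_s: 6.58
position: [0.6462, -0.0067, 0.0018]
tool_rot: [-3.135, -0.21, 0.002]
wrist_force: [0.1, -0.5, -0.9]
gripper_width: 0.0878
t 6.62 pos [ 0.6467 -0.0068  0.0354] psi 7.7 tilt 0.03 w 0.0880 F [ 0.7  0.7 -0.2] q7 0.37
  turn rz -0.1 then shift mm [ 0.9 -0.2  0.4] len 1
```

View pics/w5.png

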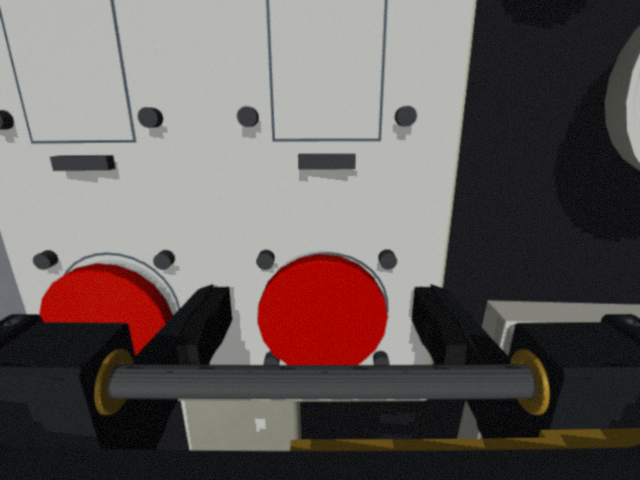

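```bash
python3 -m creep '[{"dr":[0,0,0],"offset":[0,0,0],"gripper":-1},{"dr":[0,0,0],"offset":[0,0,0],"gripper":-1},{"dr":[0,0,0],"offset":[0,0,0],"gripper":-1},{"dr":[0,0,0],"offset":[0,0,0],"gripper":-1},{"dr":[0,0,0],"offset":[0,0,0],"gripper":-1},{"dr":[0,0,0],"offset":[0,0,0],"gripper":-1},{"dr":[0,0,0],"offset":[0,0,-0.015],"gripper":-1},{"dr":[0,0,0],"offset":[0,0,-0.03],"gripper":-1}]'
python3 - <<'E'
from h import *
snap('wrist','w6'); plan(list(st(0,0))+[.16],0); print('tray');
E
```

```text
time_s: 7.62
position: [0.6457, -0.0067, 0.0477]
tool_rot: [3.135, 0.21, -0.004]
wrist_force: [0.4, -0.5, 0.5]
gripper_width: 0.0592
t 7.67 pos [ 0.6491 -0.007   0.0856] psi 7.7 tilt 0.27 w 0.0590 F [ 2.  -0.4  1.8] q7 0.35
  turn rz 7.7 then shift mm [-58.2 -43.4 -74.4] len 104
tray
```

View pics/w6.png

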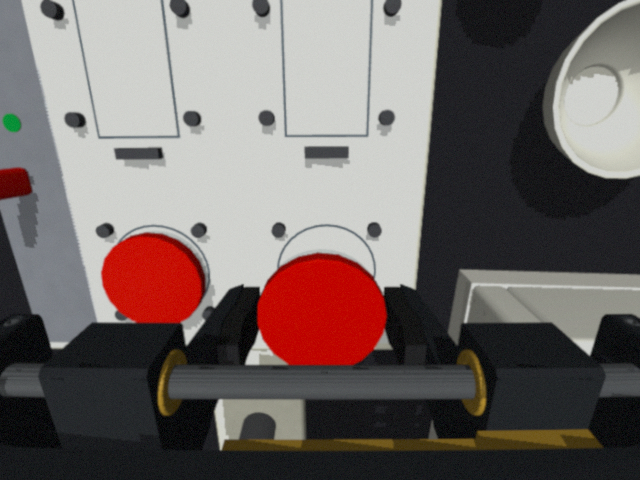

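```bash
python3 - <<'E'
from h import *
plan([.551,.4836,.15],-8)
E
```

```text
t 7.67 pos [ 0.6491 -0.007   0.0856] psi 7.7 tilt 0.27 w 0.0590 F [ 2.  -0.4  1.8] q7 0.35
  turn rz 15.7 then shift mm [-165.5 -472.2  -64.4] len 504
```

```bash
python3 -m creep '[{"dr":[0,0,7.8],"offset":[0,0,-0.032],"gripper":-1},{"dr":[0,0,7.8],"offset":[0,0,-0.03],"gripper":-1},{"dr":[0,0,0],"offset":[-0.01,-0.028,0],"gripper":-1},{"dr":[0,0,0],"offset":[-0.0165,-0.047,0],"gripper":-1},{"dr":[0,0,0],"offset":[-0.0165,-0.047,0],"gripper":-1},{"dr":[0,0,0],"offset":[-0.0165,-0.047,0],"gripper":-1},{"dr":[0,0,0],"offset":[-0.0165,-0.047,0],"gripper":-1},{"dr":[0,0,0],"offset":[-0.0165,-0.047,0],"gripper":-1}]'; python3 -m creep '[{"dr":[0,0,0],"offset":[-0.0165,-0.047,0],"gripper":-1},{"dr":[0,0,0],"offset":[-0.0165,-0.047,0],"gripper":-1},{"dr":[0,0,0],"offset":[-0.0165,-0.047,0],"gripper":-1},{"dr":[0,0,0],"offset":[-0.0165,-0.047,0],"gripper":-1},{"dr":[0,0,0],"offset":[-0.006,-0.02,0],"gripper":-1},{"dr":[0,0,0],"offset":[0,0,0],"gripper":-1}]'
python3 - <<'E'
from h import *
snap('wrist','w7'); plan([.551,.4836,.008],-8)
E
```

```text
time_s: 8.68
position: [0.5912, 0.2682, 0.1105]
tool_rot: [-3.134, 0.217, -0.001]
wrist_force: [1.2, -0.1, -0.6]
gripper_width: 0.0595
time_s: 9.43
position: [0.5484, 0.4833, 0.1097]
tool_rot: [3.134, -0.214, 0.0]
wrist_force: [0.3, -1.1, -1.0]
gripper_width: 0.0589
t 9.47 pos [0.5496 0.481  0.1428] psi -8.0 tilt 0.09 w 0.0594 F [ 1.3 -0.9 -0.4] q7 -0.65
  turn rz 0.0 then shift mm [  1.1  -2.8 134.8] len 135
```

View pics/w7.png

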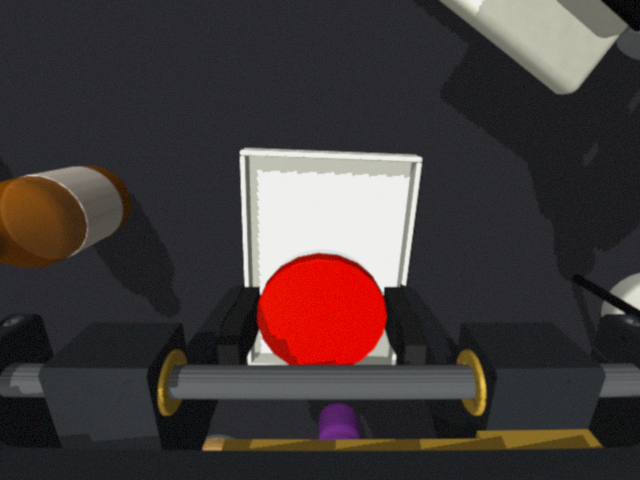

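```bash
python3 - <<'E'
from h import *
s=load('wrist')
P=[px_z(s,u,v,.022)[:2].round(4) for u,v in [(241,149),(421,156),(250,364),(396,364)]]; print(P)
u=P[1]-P[0]; print(np.linalg.norm(u),np.degrees(np.arctan2(u[1],u[0])))
u/=np.linalg.norm(u); v=np.array([u[1],-u[0]]); mid=(P[0]+P[1])/2; print('centre', mid+.1*v)
E
```

```text
[array([0.4984, 0.5548]), array([0.6329, 0.5313]), array([0.4654, 0.361 ]), array([0.6016, 0.3424])]
0.13653754062528003 -9.910744800154648
centre [0.54843862 0.44454229]
```

```bash
python3 - <<'E'
from h import *
plan([.553,.486,.009],-9)
E
python3 -m creep '[{"dr":[0,0,1],"offset":[0.003,-0.005,0.02],"gripper":-1},{"dr":[0,0,0],"offset":[0,0,0.045],"gripper":-1},{"dr":[0,0,0],"offset":[0,0,0.035],"gripper":-1},{"dr":[0,0,0],"offset":[0,0,0.02],"gripper":-1},{"dr":[0,0,0],"offset":[0,0,0.008],"gripper":-1},{"dr":[0,0,0],"offset":[0,0,0.004],"gripper":-1},{"dr":[0,0,0],"offset":[0,0,0],"gripper":-1}]'
python3 - <<'E'
from h import *
snap('wrist','w8'); plan([.553,.486,.009],-9)
E
```

```text
t 9.47 pos [0.5496 0.481  0.1428] psi -8.0 tilt 0.09 w 0.0594 F [ 1.3 -0.9 -0.4] q7 -0.65
  turn rz 1.0 then shift mm [  2.6  -5.5 133.8] len 134
time_s: 10.35
position: [0.5532, 0.4874, -0.0213]
tool_rot: [-3.131, 0.244, -0.002]
wrist_force: [-0.7, 0.4, -0.7]
gripper_width: 0.059
t 10.40 pos [0.5532 0.4875 0.0119] psi -8.9 tilt 0.1 w 0.0592 F [ 0.3  0.8 -0.2] q7 -0.63
  turn rz 0.1 then shift mm [0.  1.5 2.9] len 3
```

View pics/w8.png

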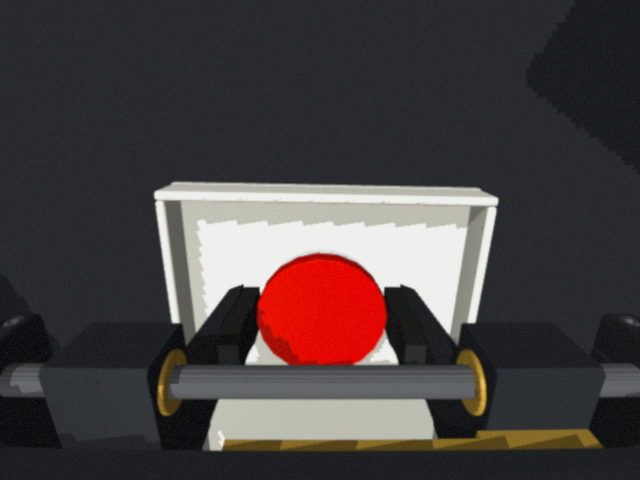

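```bash
python3 -m creep '[{"dr":[0,0,0],"offset":[0,0,0.0025],"gripper":-1},{"dr":[0,0,0],"offset":[0,0,0],"gripper":0.65},{"dr":[0,0,0],"offset":[0,0,0],"gripper":0.65},{"dr":[0,0,0],"offset":[0,0,0],"gripper":0.65},{"dr":[0,0,0],"offset":[0,0,0],"gripper":0.65},{"dr":[0,0,0],"offset":[0,0,-0.03],"gripper":0.65},{"dr":[0,0,0],"offset":[0,0,-0.05],"gripper":1},{"dr":[0,0,0],"offset":[0,0,-0.05],"gripper":1}]'
python3 - <<'E'
from h import *
s=snap('wrist','w9'); snap('top','top9')
C=cloud(s)
im=s['image'].astype(int); m=(im[...,0]>150)&(im[...,1]<70)&(im[...,2]<70)
n,l,stt,ce=cv2.connectedComponentsWithStats(m.astype(np.uint8))
for i in range(1,n):
    if stt[i,4]>900: print(ce[i],np.median(C[l==i],0),px_z(s,*ce[i],.02), C[l==i][:,2].std())
plan([.5485,-.0245,.15],7.75)
E
```

```text
time_s: 11.4
position: [0.5523, 0.4868, 0.1063]
tool_rot: [3.131, -0.245, -0.001]
wrist_force: [0.2, 0.5, -0.2]
gripper_width: 0.0874
[322.40568004 228.80667014] [0.55483446 0.48760425 0.0188904 ] [0.55474489 0.48774342 0.02      ] 0.0185571922842471
t 11.50 pos [0.5562 0.4893 0.1452] psi -8.9 tilt 0.61 w 0.0884 F [ 0.9 -0.1 -0.1] q7 -0.66
  turn rz -16.7 then shift mm [-77.  508.1  -4.8] len 514
```

View pics/w9.png

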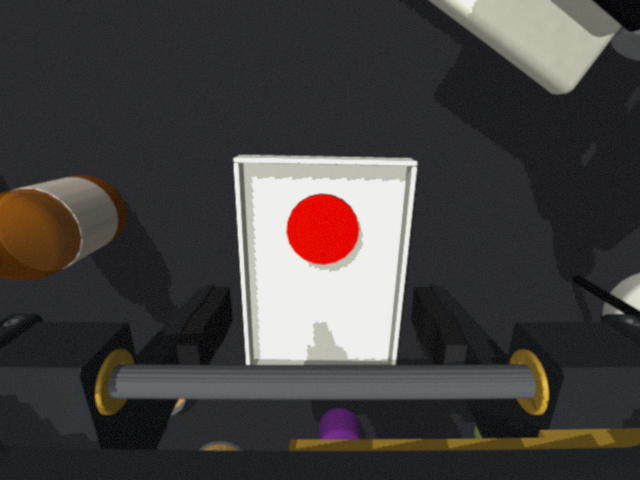

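The first spent dish lies flat in the tray at (322,229), about (0.555, 0.488). Next is the second one.

```bash
python3 -m creep '[{"dr":[0,0,-8.3],"offset":[0,0,0],"gripper":1},{"dr":[0,0,-8.4],"offset":[0,0,0],"gripper":1},{"dr":[0,0,0],"offset":[-0.007,0.05,0],"gripper":1},{"dr":[0,0,0],"offset":[-0.007,0.05,0],"gripper":1},{"dr":[0,0,0],"offset":[-0.007,0.05,0],"gripper":1},{"dr":[0,0,0],"offset":[-0.007,0.05,0],"gripper":1},{"dr":[0,0,0],"offset":[-0.007,0.05,0],"gripper":1},{"dr":[0,0,0],"offset":[-0.007,0.05,0],"gripper":1}]'; python3 -m creep '[{"dr":[0,0,0],"offset":[-0.007,0.05,0],"gripper":1},{"dr":[0,0,0],"offset":[-0.007,0.05,0],"gripper":1},{"dr":[0,0,0],"offset":[-0.007,0.05,0],"gripper":1},{"dr":[0,0,0],"offset":[-0.007,0.04,0],"gripper":1},{"dr":[0,0,0],"offset":[0,0.015,0],"gripper":1},{"dr":[0,0,0],"offset":[0,0,0],"gripper":1}]'
python3 - <<'E'
from h import *
s=snap('wrist','w10'); st_,R,p=cur()
C=cloud(s)
im=s['image'].astype(int); m=(im[...,0]>150)&(im[...,1]<70)&(im[...,2]<70)
n,l,stt,ce=cv2.connectedComponentsWithStats(m.astype(np.uint8))
for i in range(1,n):
    if stt[i,4]>900: print(ce[i],np.median(C[l==i],0),px_z(s,*ce[i],.046))
print(fitpins(s,STH,ST,win=6))
plan([.5485,-.025,.035],7.75)
E
```

```text
time_s: 12.5
position: [0.5512, 0.1824, 0.1049]
tool_rot: [3.134, 0.213, -0.0]
wrist_force: [1.0, 0.9, -0.5]
gripper_width: 0.0883
time_s: 13.25
position: [0.5517, -0.0229, 0.105]
tool_rot: [-3.134, -0.211, 0.0]
wrist_force: [0.4, 0.7, 0.0]
gripper_width: 0.0883
[314.67892687 242.99372566] [ 0.54832009 -0.02514392  0.04488967] [ 0.54839687 -0.0248217   0.046     ]
(np.float64(0.13640327726598006), array([0.59085496, 0.03614982]), 16, np.float64(0.0010777931376395255))
t 13.30 pos [ 0.5517 -0.0214  0.138 ] psi 7.8 tilt 0.05 w 0.0882 F [-0.5  1.  -0.2] q7 0.37
  turn rz 0.1 then shift mm [ -3.7   3.1 103. ] len 103
```

View pics/w10.png

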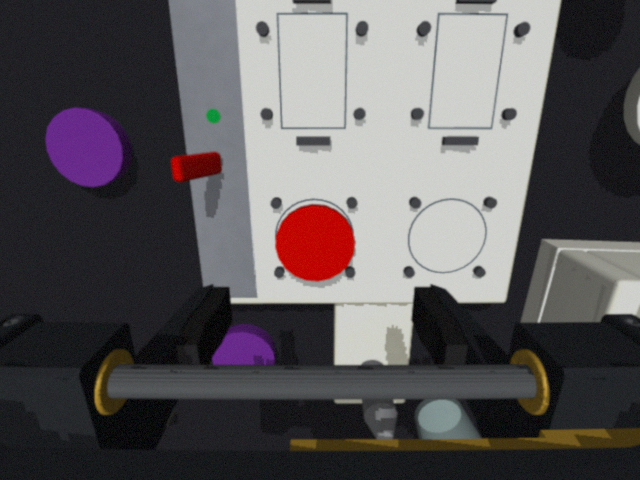

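```bash
python3 -m creep '[{"dr":[0,0,0],"offset":[-0.0037,0.003,0.03],"gripper":1},{"dr":[0,0,0],"offset":[0,0,0.035],"gripper":1},{"dr":[0,0,0],"offset":[0,0,0.025],"gripper":1},{"dr":[0,0,0],"offset":[0,0,0.013],"gripper":1},{"dr":[0,0,0],"offset":[0,0,0],"gripper":1},{"dr":[0,0,0],"offset":[0,0,0],"gripper":-1},{"dr":[0,0,0],"offset":[0,0,0],"gripper":-1},{"dr":[0,0,0],"offset":[0,0,0],"gripper":-1}]';python3 -m creep '[{"dr":[0,0,0],"offset":[0,0,0],"gripper":-1},{"dr":[0,0,0],"offset":[0,0,0],"gripper":-1},{"dr":[0,0,0],"offset":[0,0,0],"gripper":-1},{"dr":[0,0,0],"offset":[0,0,-0.02],"gripper":-1},{"dr":[0,0,0],"offset":[0,0,-0.04],"gripper":-1},{"dr":[0,0,0],"offset":[0,0,-0.04],"gripper":-1}]'
python3 - <<'E'
from h import *
s=snap('wrist','w11'); 
c=np.array([.547,.4435]); u=np.array([.155,.988]); print(c-.044*u)
plan(list(c-.044*u)+[.14],-9)
E
```

```text
time_s: 14.3
position: [0.5487, -0.0262, 0.0028]
tool_rot: [-3.134, -0.213, -0.002]
wrist_force: [-1.2, -0.6, 0.2]
gripper_width: 0.0601
time_s: 15.05
position: [0.5481, -0.0265, 0.1042]
tool_rot: [3.134, 0.212, 0.0]
wrist_force: [1.1, -0.2, 0.3]
gripper_width: 0.0591
[0.54018  0.400028]
t 15.10 pos [ 0.5514 -0.0269  0.142 ] psi 7.7 tilt 0.43 w 0.0590 F [ 2.2 -0.7  2.4] q7 0.38
  turn rz 16.7 then shift mm [ -77.8 -419.9    2. ] len 427
```

View pics/w11.png

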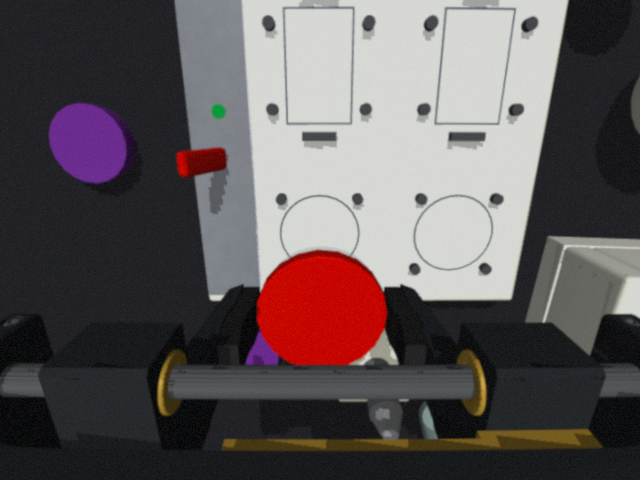

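```bash
python3 -m creep '[{"dr":[0,0,8.3],"offset":[0,0,0],"gripper":-1},{"dr":[0,0,8.4],"offset":[0,0,0],"gripper":-1},{"dr":[0,0,0],"offset":[-0.0085,-0.046,0],"gripper":-1},{"dr":[0,0,0],"offset":[-0.0085,-0.046,0],"gripper":-1},{"dr":[0,0,0],"offset":[-0.0085,-0.046,0],"gripper":-1},{"dr":[0,0,0],"offset":[-0.0085,-0.046,0],"gripper":-1},{"dr":[0,0,0],"offset":[-0.0085,-0.046,0],"gripper":-1},{"dr":[0,0,0],"offset":[-0.0085,-0.046,0],"gripper":-1}]'; python3 -m creep '[{"dr":[0,0,0],"offset":[-0.0085,-0.046,0],"gripper":-1},{"dr":[0,0,0],"offset":[-0.0085,-0.046,0],"gripper":-1},{"dr":[0,0,0],"offset":[-0.0085,-0.036,0],"gripper":-1},{"dr":[0,0,0],"offset":[0,-0.016,0],"gripper":-1},{"dr":[0,0,0],"offset":[0,0,0],"gripper":-1},{"dr":[0,0,0],"offset":[0,0,0],"gripper":-1}]'
python3 - <<'E'
from h import *
plan([.540,.400,.009],-9)
E
```

```text
time_s: 16.1
position: [0.5406, 0.2558, 0.1032]
tool_rot: [-3.132, 0.245, -0.001]
wrist_force: [0.9, 0.1, 0.2]
gripper_width: 0.0593
time_s: 16.85
position: [0.5387, 0.3979, 0.1025]
tool_rot: [3.13, -0.249, 0.001]
wrist_force: [-0.7, 0.1, -0.9]
gripper_width: 0.0593
t 16.85 pos [0.5387 0.3979 0.1355] psi -9.1 tilt 0.08 w 0.0593 F [-0.7  0.1 -0.9] q7 -0.55
  turn rz -0.1 then shift mm [  1.   -2.3 126.5] len 126
```

```bash
python3 -m creep '[{"dr":[0,0,0],"offset":[0.001,-0.002,0.03],"gripper":-1},{"dr":[0,0,0],"offset":[0,0,0.045],"gripper":-1},{"dr":[0,0,0],"offset":[0,0,0.03],"gripper":-1},{"dr":[0,0,0],"offset":[0,0,0.015],"gripper":-1},{"dr":[0,0,0],"offset":[0,0,0.006],"gripper":-1},{"dr":[0,0,0],"offset":[0,0,0],"gripper":-1},{"dr":[0,0,0],"offset":[0,0,0],"gripper":0.65},{"dr":[0,0,0],"offset":[0,0,0],"gripper":0.65}]'; python3 -m creep '[{"dr":[0,0,0],"offset":[0,0,0],"gripper":0.65},{"dr":[0,0,0],"offset":[0,0,0],"gripper":0.65},{"dr":[0,0,0],"offset":[0,0,-0.03],"gripper":0.65},{"dr":[0,0,0],"offset":[0,0,-0.05],"gripper":1},{"dr":[0,0,0],"offset":[0,0,-0.05],"gripper":1},{"dr":[0,0,0],"offset":[0,0,-0.05],"gripper":1}]'
python3 - <<'E'
from h import *
s=snap('wrist','w12'); t=snap('top','top12')
C=cloud(s)
im=s['image'].astype(int); m=(im[...,0]>150)&(im[...,1]<70)&(im[...,2]<70)
n,l,stt,ce=cv2.connectedComponentsWithStats(m.astype(np.uint8))
for i in range(1,n):
    if stt[i,4]>600: print(ce[i],np.median(C[l==i],0))
C=cloud(t); hsv=cv2.cvtColor(t['image'],cv2.COLOR_RGB2HSV)
m=(hsv[...,0]>8)&(hsv[...,0]<24)&(hsv[...,1]>70)&(C[...,2]<0.05)&(C[...,0]>.1)&(C[...,0]<.8)
n,l,stt,ce=cv2.connectedComponentsWithStats(m.astype(np.uint8))
for i in range(1,n):
    if stt[i,4]>60: print('amber',ce[i],stt[i,4],px_z(t,*ce[i],.0162))
E
```

```text
time_s: 17.85
position: [0.5396, 0.4027, -0.023]
tool_rot: [-3.131, 0.244, -0.002]
wrist_force: [0.4, -0.3, 0.6]
gripper_width: 0.0726
time_s: 18.6
position: [0.539, 0.4022, 0.1578]
tool_rot: [3.132, -0.245, -0.0]
wrist_force: [0.1, 0.4, 0.6]
gripper_width: 0.0884
[322.3244394  119.54839625] [0.55432494 0.48611443 0.01877495]
[322.77439024 212.38558106] [0.54194851 0.40305709 0.01887865]
amber [222.15384615 318.15897436] 390 [0.39754627 0.22414633 0.0162    ]
amber [176.04336735 331.4744898 ] 392 [0.36421531 0.33981052 0.0162    ]
amber [ 75.69724771 376.50458716] 327 [0.24577562 0.60475145 0.0162    ]
```

View pics/w12.png

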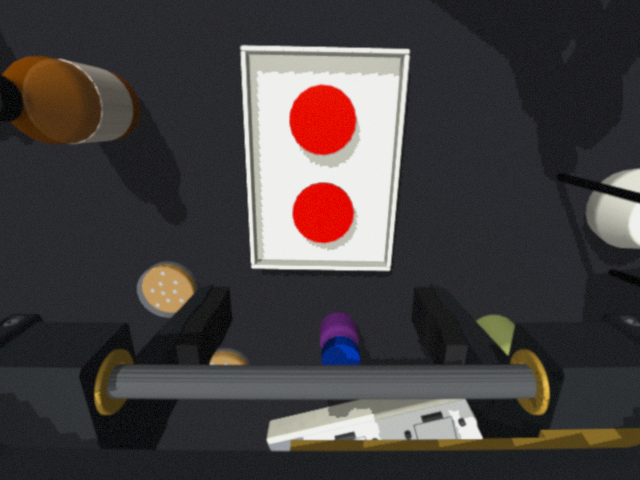

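View pics/top12.png

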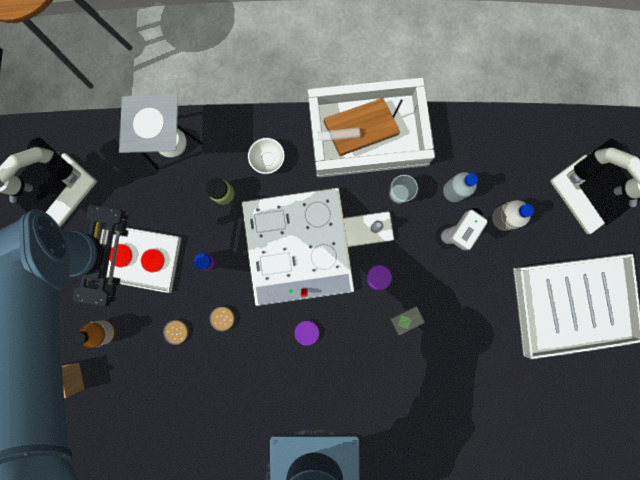

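Both spent dishes lie in the tray at (322,120) and (323,212). Next is fresh dish 2 at (0.364, 0.340).

```bash
python3 - <<'E'
from h import *
plan([.3645,.340,.12],7.75)
E
```

```text
t 18.70 pos [0.5426 0.4041 0.1956] psi -8.9 tilt 0.58 w 0.0886 F [-0.2  0.4 -0.6] q7 -0.58
  turn rz -16.7 then shift mm [-185.2   39.5   75.6] len 204
```

```bash
python3 -m creep '[{"dr":[0,0,-8.3],"offset":[0,0,0],"gripper":1},{"dr":[0,0,-8.4],"offset":[0,0,0],"gripper":1},{"dr":[0,0,0],"offset":[-0.045,0.01,0],"gripper":1},{"dr":[0,0,0],"offset":[-0.045,0.01,0],"gripper":1},{"dr":[0,0,0],"offset":[-0.045,0.01,0.025],"gripper":1},{"dr":[0,0,0],"offset":[-0.035,0.0095,0.025],"gripper":1},{"dr":[0,0,0],"offset":[-0.015,0,0.025],"gripper":1},{"dr":[0,0,0],"offset":[0,0,0],"gripper":1}]'
python3 - <<'E'
from h import *
s=snap('wrist','w13'); 
hsv=cv2.cvtColor(s['image'],cv2.COLOR_RGB2HSV)
m=(hsv[...,0]>8)&(hsv[...,0]<24)&(hsv[...,1]>70); C=cloud(s)
n,l,stt,ce=cv2.connectedComponentsWithStats(m.astype(np.uint8))
for i in range(1,n):
    if stt[i,4]>300: print('amber',ce[i],stt[i,4],px_z(s,*ce[i],.0155),np.median(C[l==i],0))
plan([.3645,.340,.005],7.75)
E
```

```text
time_s: 19.7
position: [0.3591, 0.337, 0.0798]
tool_rot: [3.131, 0.215, -0.005]
wrist_force: [0.5, -0.0, -0.2]
gripper_width: 0.0874
amber [326.72186667 228.0568    ] 3750 [0.36304491 0.34588756 0.0155    ] [0.36312081 0.34583955 0.0148999 ]
amber [346.13529733 349.15057283] 1833 [0.39446136 0.24225755 0.0155    ] [0.39349203 0.24205331 0.01488462]
amber [108.89107413 382.        ] 1322 [0.19186621 0.17751022 0.0155    ] [0.30711507 0.35600758 0.19247867]
amber [533.84099198 382.02407002] 1371 [0.56452317 0.2301881  0.0155    ] [0.40767149 0.36987419 0.19218475]
amber [482.37349163 441.78084858] 5138 [0.54005445 0.15550508 0.0155    ] [0.39771808 0.36029876 0.20168265]
t 19.75 pos [0.3611 0.3379 0.114 ] psi 7.8 tilt 0.06 w 0.0880 F [-0.2 -0.3  0.2] q7 -0.40
  turn rz 0.0 then shift mm [  3.7  -1.6 109. ] len 109
```

View pics/w13.png

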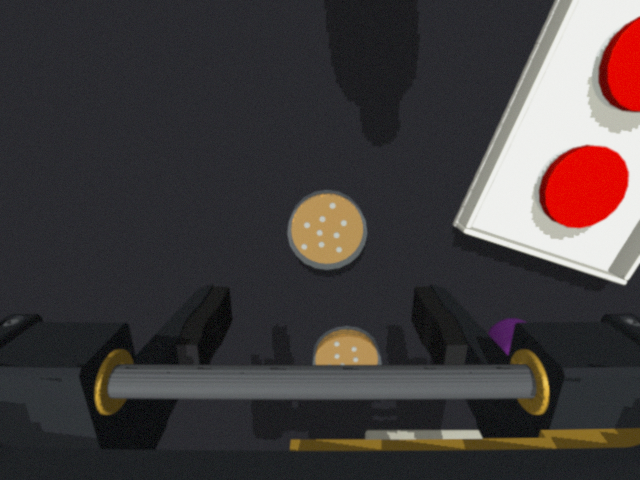

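```bash
cat >> h.py <<'E'
def amber(s,z=.0155,amin=300):
    hsv=cv2.cvtColor(s['image'],cv2.COLOR_RGB2HSV)
    m=(hsv[...,0]>8)&(hsv[...,0]<24)&(hsv[...,1]>70); C=cloud(s); m&=(C[...,2]<.06)
    m=cv2.morphologyEx(m.astype(np.uint8),cv2.MORPH_CLOSE,np.ones((5,5)))
    n,l,stt,ce=cv2.connectedComponentsWithStats(m)
    for i in range(1,n):
        if stt[i,4]>amin: print('amber',ce[i].round(1),stt[i,4],px_z(s,*ce[i],z).round(4),np.median(C[l==i],0).round(4))
E
python3 - <<'E'
from h import *
s=snap('wrist'); t=snap('top')
amber(s); amber(t,amin=100)
plan([.3645,.340,.005],7.75)
E
```

```text
amber [323.5 228.8] 3837 [0.363  0.3456 0.0155] [0.3629 0.3455 0.0149]
amber [343.4 348.9] 1859 [0.3944 0.2424 0.0155] [0.3943 0.2413 0.0149]
amber [21.   9.4] 926 [1.2525 0.829  0.0155] [ 1.3753  0.9726 -0.1699]
amber [380.4 110.2] 385 [ 0.9138 -0.1715  0.0155] [ 0.9008 -0.1685  0.0595]
amber [222.2 318.2] 416 [0.3975 0.2243 0.0155] [0.3978 0.2242 0.0162]
amber [176.  331.6] 416 [0.3637 0.3402 0.0155] [0.3635 0.3397 0.0162]
amber [ 23.6 372.8] 143 [0.2487 0.754  0.0155] [0.2477 0.7575 0.0117]
t 19.85 pos [0.3627 0.3388 0.1151] psi 7.7 tilt 0.12 w 0.0880 F [ 0.2 -0.  -0.1] q7 -0.40
  turn rz -0.0 then shift mm [  1.9  -1.  110.1] len 110
```

```bash
python3 -m creep '[{"dr":[0,0,0],"offset":[0.001,-0.004,0.03],"gripper":1},{"dr":[0,0,0],"offset":[0,0,0.04],"gripper":1},{"dr":[0,0,0],"offset":[0,0,0.02],"gripper":1},{"dr":[0,0,0],"offset":[0,0,0],"gripper":1},{"dr":[0,0,0],"offset":[0,0,0],"gripper":1}]'
python3 - <<'E'
from h import *
s=snap('wrist','w14'); t=snap('top')
amber(s); amber(t,amin=100)
plan([.3635,.343,.005],7.75)
E
```

```text
time_s: 20.48
position: [0.363, 0.343, -0.0076]
tool_rot: [-3.133, -0.212, -0.003]
wrist_force: [0.7, 0.2, -0.0]
gripper_width: 0.088
amber [319.9 285.7] 7562 [0.3629 0.3485 0.0155] [0.3629 0.3483 0.0149]
amber [346.2 429.6] 1444 [0.391  0.2566 0.0155] [0.3925 0.2523 0.0104]
amber [21.   9.4] 928 [1.2524 0.829  0.0155] [ 1.3754  0.9731 -0.1702]
amber [380.5 111.1] 447 [ 0.9113 -0.1716  0.0155] [ 0.899  -0.1692  0.0598]
amber [222.2 318.2] 415 [0.3974 0.2243 0.0155] [0.3979 0.2244 0.0163]
amber [177.2 331.4] 363 [0.3643 0.337  0.0155] [0.3666 0.3293 0.0172]
amber [ 44.1 372.3] 284 [0.2527 0.6941 0.0155] [0.2544 0.6856 0.0129]
t 20.57 pos [0.3627 0.3431 0.0254] psi 7.8 tilt 0.14 w 0.0881 F [ 0.2  0.5 -0.2] q7 -0.32
  turn rz 0.0 then shift mm [ 0.8  0.2 20.4] len 20
```

View pics/w14.png

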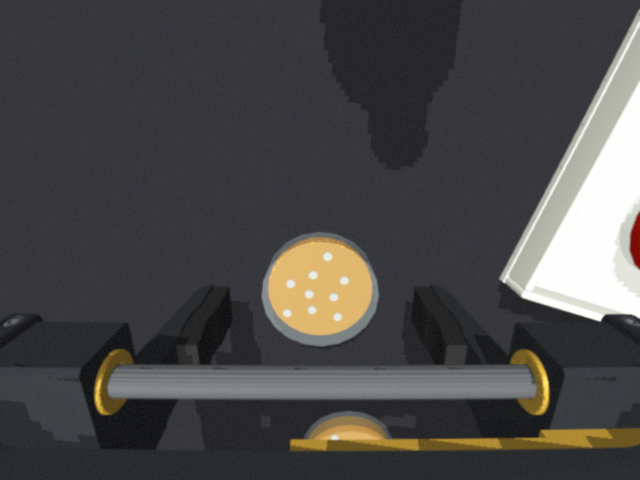

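```bash
python3 -m creep '[{"dr":[0,0,0],"offset":[0,-0.001,0.015],"gripper":1},{"dr":[0,0,0],"offset":[0,0,0.005],"gripper":1},{"dr":[0,0,0],"offset":[0,0,0],"gripper":-1},{"dr":[0,0,0],"offset":[0,0,0],"gripper":-1},{"dr":[0,0,0],"offset":[0,0,0],"gripper":-1},{"dr":[0,0,0],"offset":[0,0,0],"gripper":-1},{"dr":[0,0,0],"offset":[0,0,0],"gripper":-1}]'
python3 - <<'E'
from h import *
s=snap('wrist','w15'); amber(s,.0165)
plan([.3635,.343,.005],7.75)
E
```

```text
time_s: 21.45
position: [0.3616, 0.3433, -0.0286]
tool_rot: [-3.134, -0.213, -0.0]
wrist_force: [0.5, 0.2, 0.5]
gripper_width: 0.059
amber [326.1 279. ] 799 [0.3623 0.3634 0.0165] [0.3621 0.369  0.0133]
t 21.50 pos [0.3616 0.3434 0.0044] psi 7.8 tilt 0.02 w 0.0592 F [0.3 0.2 2.6] q7 -0.31
  turn rz 0.0 then shift mm [ 1.8  0.6 -0.6] len 2
```

View pics/w15.png

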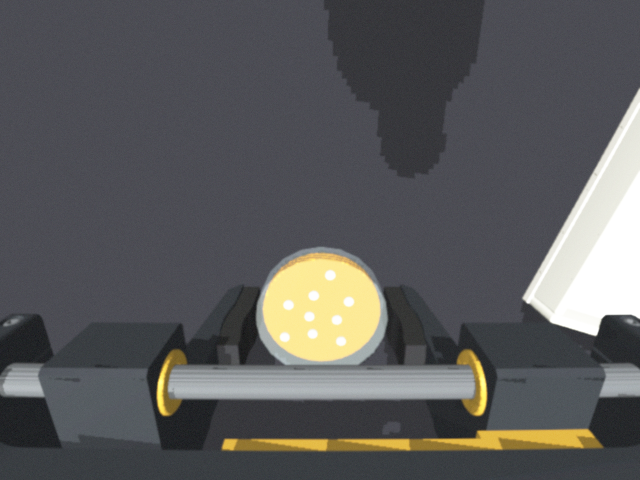

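```bash
python3 -m creep '[{"dr":[0,0,0],"offset":[0,0,0],"gripper":1},{"dr":[0,0,0],"offset":[0,0,0],"gripper":1},{"dr":[0,0,0],"offset":[0,0,0],"gripper":1},{"dr":[0,0,0],"offset":[0,0,0],"gripper":1},{"dr":[0,0,10],"offset":[0,0,0],"gripper":1},{"dr":[0,0,10],"offset":[0,0,0],"gripper":1},{"dr":[0,0,10],"offset":[0,0,0],"gripper":1},{"dr":[0,0,10],"offset":[0,0,0],"gripper":1}]'; python3 -m creep '[{"dr":[0,0,10],"offset":[0,0,0],"gripper":1},{"dr":[0,0,10],"offset":[0,0,0],"gripper":1},{"dr":[0,0,10],"offset":[0,0,0],"gripper":1},{"dr":[0,0,10],"offset":[0,0,0],"gripper":1},{"dr":[0,0,10],"offset":[0,0,0],"gripper":1},{"dr":[0,0,0],"offset":[0,0,0],"gripper":1},{"dr":[0,0,0],"offset":[0,0,0],"gripper":1}]'
python3 - <<'E'
from h import *
s=snap('wrist','w16'); plan([.3616,.3434,.005],97.75)
E
```

```text
time_s: 22.5
position: [0.3615, 0.3433, -0.0288]
tool_rot: [-3.016, 0.88, 0.0]
wrist_force: [0.1, 0.2, -0.3]
gripper_width: 0.0884
time_s: 23.38
position: [0.3614, 0.3433, -0.0288]
tool_rot: [2.371, -2.062, 0.0]
wrist_force: [-0.2, 0.9, 0.1]
gripper_width: 0.088
t 23.43 pos [0.3615 0.3433 0.0042] psi -82.1 tilt 0.01 w 0.0884 F [-0.8  0.9 -0. ] q7 -1.44
  turn rz 0.2 then shift mm [-0.1 -0.2 -0.8] len 1
```

View pics/w16.png

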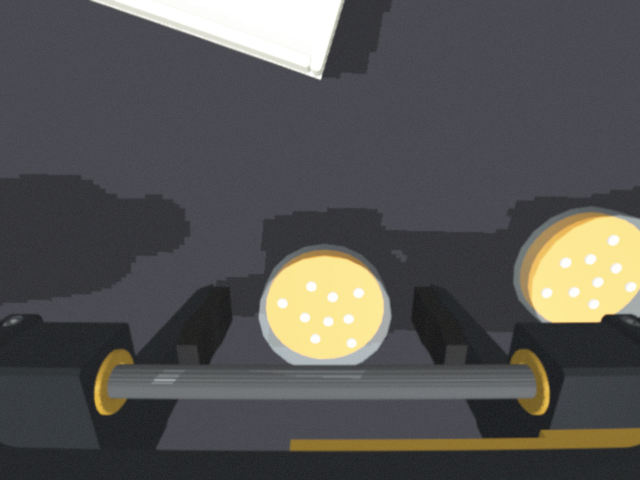

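```bash
python3 -m creep '[{"dr":[0,0,0],"offset":[0,0,0],"gripper":-1},{"dr":[0,0,0],"offset":[0,0,0],"gripper":-1},{"dr":[0,0,0],"offset":[0,0,0],"gripper":-1},{"dr":[0,0,0],"offset":[0,0,0],"gripper":-1},{"dr":[0,0,0],"offset":[0,0,0],"gripper":-1},{"dr":[0,0,0],"offset":[0,0,-0.02],"gripper":-1},{"dr":[0,0,0],"offset":[0,0,-0.05],"gripper":-1},{"dr":[0,0,0],"offset":[0,0,-0.05],"gripper":-1}]'; python3 -m creep '[{"dr":[0,0,0],"offset":[0,0,-0.01],"gripper":-1},{"dr":[0,0,0],"offset":[0,0,0],"gripper":-1}]'
python3 - <<'E'
from h import *
s=snap('wrist','w17'); print(st(.052,-.055)); plan(list(st(.052,-.055))+[.135],-82.25)
E
```

```text
time_s: 24.42
position: [0.3612, 0.3429, 0.0923]
tool_rot: [2.366, -2.065, 0.0]
wrist_force: [0.0, 1.3, 0.0]
gripper_width: 0.0593
time_s: 24.68
position: [0.3612, 0.3436, 0.1011]
tool_rot: [-2.367, 2.065, 0.001]
wrist_force: [-0.6, -0.6, -1.0]
gripper_width: 0.0592
[ 0.64984358 -0.0110832 ]
t 24.73 pos [0.3608 0.3431 0.1334] psi -82.2 tilt 0.06 w 0.0590 F [ 0.5  1.  -1.9] q7 -1.63
  turn rz 0.1 then shift mm [ 390.  -238.7   -1.6] len 457
```

View pics/w17.png

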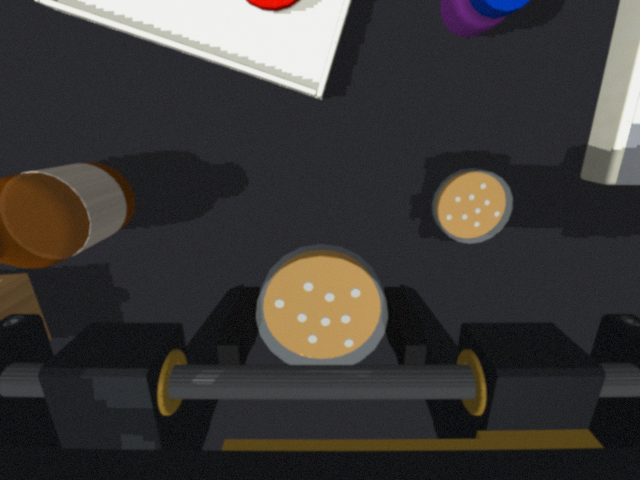

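```bash
python3 -m creep '[{"dr":[0,0,0],"offset":[0.025,-0.015,0],"gripper":-1},{"dr":[0,0,0],"offset":[0.045,-0.0275,0],"gripper":-1},{"dr":[0,0,0],"offset":[0.045,-0.0275,0],"gripper":-1},{"dr":[0,0,0],"offset":[0.045,-0.0275,0],"gripper":-1},{"dr":[0,0,0],"offset":[0.045,-0.0275,0],"gripper":-1},{"dr":[0,0,0],"offset":[0.045,-0.0275,0],"gripper":-1},{"dr":[0,0,0],"offset":[0.045,-0.0275,0],"gripper":-1},{"dr":[0,0,0],"offset":[0.045,-0.0275,0],"gripper":-1}]'; python3 -m creep '[{"dr":[0,0,0],"offset":[0.035,-0.0212,0],"gripper":-1},{"dr":[0,0,0],"offset":[0.015,-0.01,0],"gripper":-1},{"dr":[0,0,0],"offset":[0,0,0],"gripper":-1},{"dr":[0,0,0],"offset":[0,0,0],"gripper":-1}]'
python3 - <<'E'
from h import *
s=snap('wrist','w18'); print(fitpins(s,STH,ST,win=6)); plan(list(st(.052,-.055))+[.036],-82.25)
E
```

```text
time_s: 25.72
position: [0.6128, 0.0332, 0.0989]
tool_rot: [2.365, -2.065, -0.004]
wrist_force: [0.6, 1.5, -0.2]
gripper_width: 0.0591
time_s: 26.22
position: [0.6497, -0.0086, 0.1004]
tool_rot: [2.369, -2.063, -0.004]
wrist_force: [-0.7, 0.2, -0.5]
gripper_width: 0.0593
(np.float64(0.13700115479878103), array([0.593283  , 0.03479666]), 14, np.float64(0.001445996690435093))
t 26.27 pos [ 0.6498 -0.0085  0.1336] psi -82.1 tilt 0.11 w 0.0593 F [ 0.5 -0.  -0.9] q7 -0.95
  turn rz 0.2 then shift mm [ 2.6  0.3 97.6] len 98
```

View pics/w18.png

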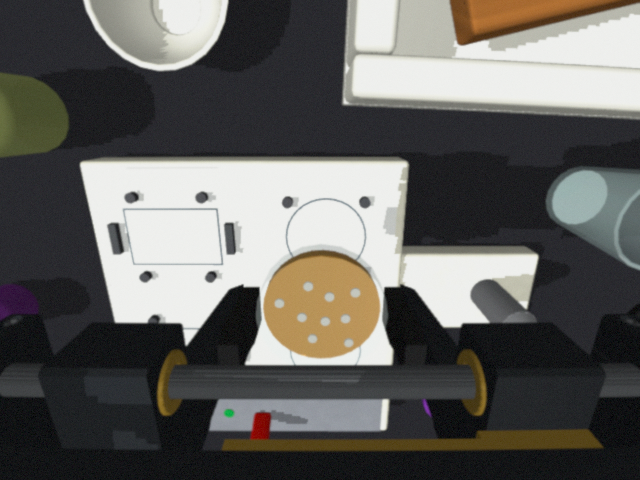

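```bash
sed -i 's/^STH=.*/STH=0.1353; ST=np.array([.5912,.0352])/' h.py; python3 - <<'E'
from h import *
print(st(.052,-.055)); plan(list(st(.052,-.055))+[.036],-82.25)
E
```

```text
[ 0.65014358 -0.0122832 ]
t 26.27 pos [ 0.6498 -0.0085  0.1336] psi -82.1 tilt 0.11 w 0.0593 F [ 0.5 -0.  -0.9] q7 -0.95
  turn rz 0.2 then shift mm [ 3.8  0.2 97.6] len 98
```

```bash
python3 -m creep '[{"dr":[0,0,0],"offset":[0.004,0,0.02],"gripper":-1},{"dr":[0,0,0],"offset":[0,0,0.03],"gripper":-1},{"dr":[0,0,0],"offset":[0,0,0.025],"gripper":-1},{"dr":[0,0,0],"offset":[0,0,0.012],"gripper":-1},{"dr":[0,0,0],"offset":[0,0,0.006],"gripper":-1},{"dr":[0,0,0],"offset":[0,0,0],"gripper":-1},{"dr":[0,0,0],"offset":[0,0,0],"gripper":-1}]'
python3 - <<'E'
from h import *
s=snap('wrist','w19');plan(list(st(.052,-.055))+[.036],-82.25)
E
```

```text
time_s: 27.15
position: [0.652, -0.015, 0.0091]
tool_rot: [-2.366, 2.065, -0.002]
wrist_force: [-0.2, 0.7, -1.1]
gripper_width: 0.0591
t 27.20 pos [ 0.652  -0.0149  0.0421] psi -82.2 tilt 0.08 w 0.0595 F [ 0.2  0.4 -0.4] q7 -0.89
  turn rz 0.0 then shift mm [-2.9  1.4  6.1] len 7
```

View pics/w19.png

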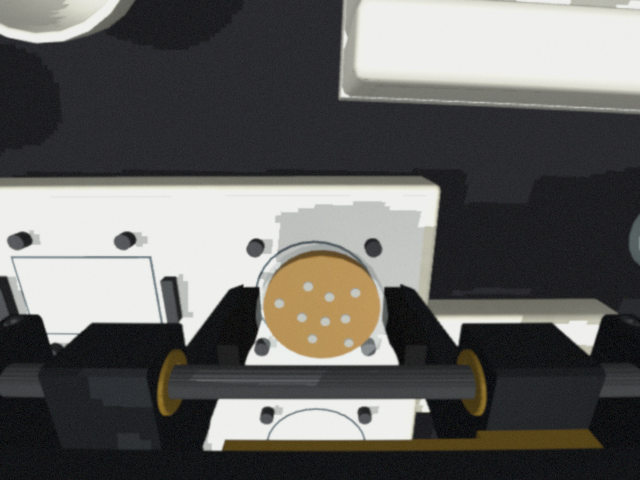

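```bash
python3 - <<'E'
import cv2
im=cv2.imread('pics/w19.png'); cv2.imwrite('pics/w19a.png',cv2.resize(im[220:440,220:420],None,fx=2.7,fy=2.7,interpolation=cv2.INTER_CUBIC))
E
```

```text
(no output)
```

View pics/w19a.png

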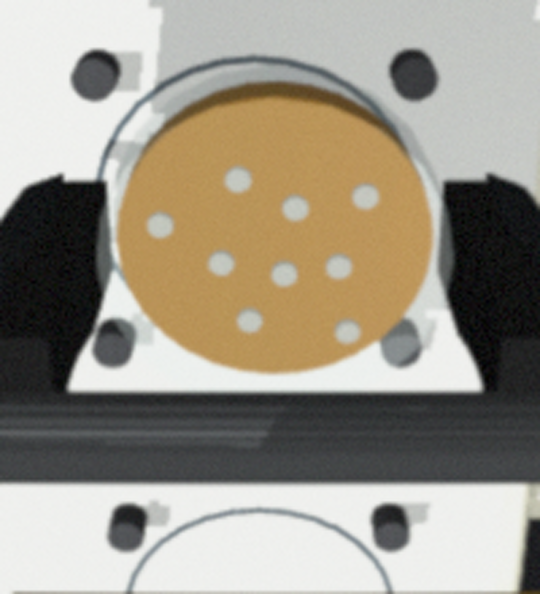

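```bash
python3 -m creep '[{"dr":[0,0,0],"offset":[-0.003,0.0014,0.003],"gripper":-1},{"dr":[0,0,0],"offset":[0,0,0.002],"gripper":-1},{"dr":[0,0,0],"offset":[0,0,0],"gripper":-1},{"dr":[0,0,0],"offset":[0,0,0],"gripper":-1}]'
python3 - <<'E'
from h import *
s=snap('wrist','w20');plan(list(st(.052,-.055))+[.035],-82.25)
im=cv2.imread('pics/w20.png'); cv2.imwrite('pics/w20a.png',cv2.resize(im[220:440,220:420],None,fx=2.7,fy=2.7,interpolation=cv2.INTER_CUBIC))
E
```

```text
time_s: 27.7
position: [0.6495, -0.0121, 0.0032]
tool_rot: [2.367, -2.066, 0.0]
wrist_force: [0.8, 0.3, -0.4]
gripper_width: 0.0592
t 27.75 pos [ 0.6495 -0.0122  0.0363] psi -82.2 tilt 0.01 w 0.0592 F [ 0.   0.1 -0.4] q7 -0.89
  turn rz 0.0 then shift mm [ 0.2 -0.6  1.3] len 1
```

View pics/w20a.png

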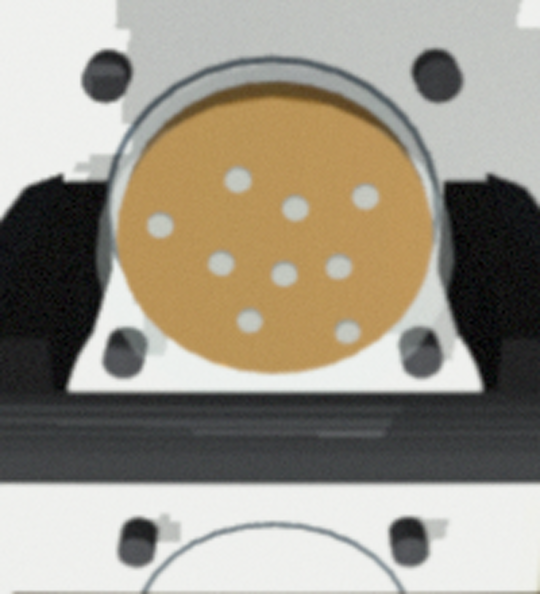

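Centred visually, with the circle's apex at 273 and the dish centre at 275 in the zoom. Release.

```bash
python3 -m creep '[{"dr":[0,0,0],"offset":[0,0,0.0018],"gripper":-1},{"dr":[0,0,0],"offset":[0,0,0],"gripper":-1},{"dr":[0,0,0],"offset":[0,0,0],"gripper":0.65},{"dr":[0,0,0],"offset":[0,0,0],"gripper":0.65},{"dr":[0,0,0],"offset":[0,0,0],"gripper":0.65},{"dr":[0,0,0],"offset":[0,0,0],"gripper":0.65},{"dr":[0,0,0],"offset":[0,0,-0.03],"gripper":0.65},{"dr":[0,0,0],"offset":[0,0,-0.05],"gripper":1}]'; python3 -m creep '[{"dr":[0,0,0],"offset":[0,0,-0.03],"gripper":1},{"dr":[0,0,0],"offset":[0,0,0],"gripper":1}]'
python3 - <<'E'
from h import *
s=snap('wrist','w21'); t=snap('top','top21');plan([.397,.226,.13],-82.25); amber(s,.0455); amber(t,.0455,100);amber(t,.0155,100)
im=cv2.imread('pics/w21.png'); cv2.imwrite('pics/w21a.png',cv2.resize(im[120:340,220:420],None,fx=2.7,fy=2.7,interpolation=cv2.INTER_CUBIC))
E
```

```text
time_s: 28.75
position: [0.6481, -0.0118, 0.0808]
tool_rot: [2.365, -2.064, -0.004]
wrist_force: [0.4, 0.4, 0.8]
gripper_width: 0.081
time_s: 29.0
position: [0.6512, -0.0124, 0.114]
tool_rot: [-2.365, 2.064, -0.005]
wrist_force: [-0.1, 0.7, -0.3]
gripper_width: 0.0881
t 29.10 pos [ 0.6491 -0.0117  0.1439] psi -82.2 tilt 0.04 w 0.0881 F [0.3 0.1 0. ] q7 -0.96
  turn rz 0.0 then shift mm [-269.6  217.8   13.9] len 347
amber [320.5 234.7] 3634 [ 0.655  -0.0115  0.0455] [ 0.655  -0.0113  0.0448]
amber [21.   9.4] 926 [1.2329 0.8064 0.0455] [ 1.3755  0.9722 -0.1702]
amber [381.6 112.4] 459 [ 0.8974 -0.1707  0.0455] [ 0.8946 -0.1696  0.0601]
amber [ 60.7 375.1] 594 [0.2543 0.629  0.0455] [0.2505 0.602  0.0156]
amber [21.   9.4] 926 [1.2525 0.829  0.0155] [ 1.3755  0.9722 -0.1702]
amber [381.6 112.4] 459 [ 0.9079 -0.1743  0.0155] [ 0.8946 -0.1696  0.0601]
amber [ 60.7 375.1] 594 [0.2476 0.6469 0.0155] [0.2505 0.602  0.0156]
```

View pics/w21a.png

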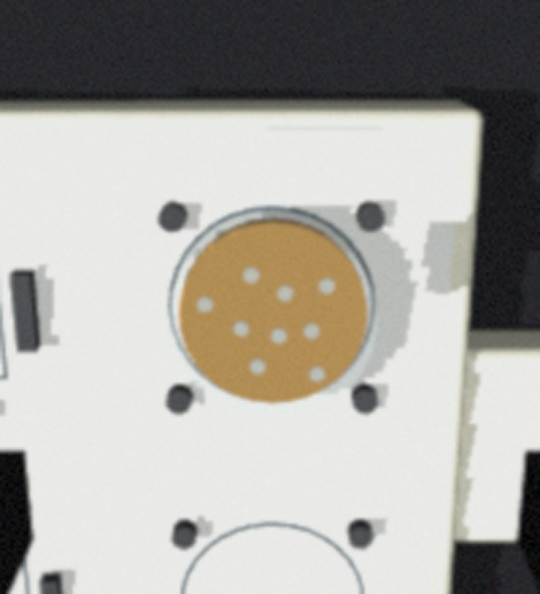

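```bash
python3 -m creep '[{"dr":[0,0,0],"offset":[-0.039,0.031,0],"gripper":1},{"dr":[0,0,0],"offset":[-0.039,0.031,0],"gripper":1},{"dr":[0,0,0],"offset":[-0.039,0.031,0],"gripper":1},{"dr":[0,0,0],"offset":[-0.039,0.031,0],"gripper":1},{"dr":[0,0,0],"offset":[-0.039,0.031,0],"gripper":1},{"dr":[0,0,0],"offset":[-0.039,0.031,0],"gripper":1},{"dr":[0,0,0],"offset":[-0.036,0.032,0.01],"gripper":1},{"dr":[0,0,0],"offset":[0,0,0.02],"gripper":1}]'; python3 -m creep '[{"dr":[0,0,0],"offset":[0,0,0.03],"gripper":1},{"dr":[0,0,0],"offset":[0,0,0.03],"gripper":1},{"dr":[0,0,0],"offset":[0,0,0],"gripper":1},{"dr":[0,0,0],"offset":[0,0,0],"gripper":1}]'
python3 - <<'E'
from h import *
s=snap('wrist','w22'); plan([.396,.2265,.0042],-82.25); amber(s,.01)
E
```

```text
time_s: 30.1
position: [0.393, 0.2291, 0.08]
tool_rot: [2.373, -2.055, -0.004]
wrist_force: [0.6, 0.1, 0.7]
gripper_width: 0.0883
time_s: 30.6
position: [0.3971, 0.2256, 0.0217]
tool_rot: [2.366, -2.066, 0.001]
wrist_force: [0.4, -0.2, 0.2]
gripper_width: 0.088
t 30.65 pos [0.3974 0.2259 0.055 ] psi -82.2 tilt 0.04 w 0.0880 F [ 0.4 -0.1  0.5] q7 -1.26
  turn rz 0.0 then shift mm [-0.8  1.3 50.8] len 51
amber [321.6 264.2] 5823 [0.4008 0.2258 0.01  ] [0.4027 0.2262 0.0148]
```

View pics/w22.png

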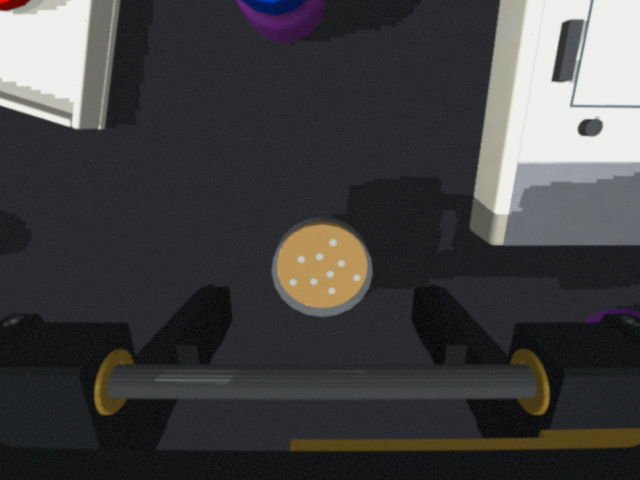

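```bash
python3 -m creep '[{"dr":[0,0,0],"offset":[0,0.001,0.025],"gripper":1},{"dr":[0,0,0],"offset":[0,0,0.018],"gripper":1},{"dr":[0,0,0],"offset":[0,0,0.007],"gripper":1},{"dr":[0,0,0],"offset":[0,0,0],"gripper":-1},{"dr":[0,0,0],"offset":[0,0,0],"gripper":-1},{"dr":[0,0,0],"offset":[0,0,0],"gripper":-1},{"dr":[0,0,0],"offset":[0,0,0],"gripper":-1},{"dr":[0,0,0],"offset":[0,0,0],"gripper":-1}]'; python3 -m creep '[{"dr":[0,0,0],"offset":[0,0,0],"gripper":1},{"dr":[0,0,0],"offset":[0,0,0],"gripper":1},{"dr":[0,0,0],"offset":[0,0,0],"gripper":1},{"dr":[0,0,0],"offset":[0,0,0],"gripper":1},{"dr":[0,0,-10],"offset":[0,0,0],"gripper":1},{"dr":[0,0,-10],"offset":[0,0,0],"gripper":1},{"dr":[0,0,-10],"offset":[0,0,0],"gripper":1},{"dr":[0,0,-10],"offset":[0,0,0],"gripper":1}]'; python3 -m creep '[{"dr":[0,0,-10],"offset":[0,0,0],"gripper":1},{"dr":[0,0,-10],"offset":[0,0,0],"gripper":1},{"dr":[0,0,-10],"offset":[0,0,0],"gripper":1},{"dr":[0,0,-10],"offset":[0,0,0],"gripper":1},{"dr":[0,0,-10],"offset":[0,0,0],"gripper":1},{"dr":[0,0,0],"offset":[0,0,0],"gripper":1},{"dr":[0,0,0],"offset":[0,0,0],"gripper":1}]'
python3 - <<'E'
from h import *
s=snap('wrist','w23'); plan([.396,.2265,.0042],7.75)
E
```

```text
time_s: 31.65
position: [0.3963, 0.2261, -0.0281]
tool_rot: [-2.366, 2.065, -0.0]
wrist_force: [-0.6, -0.7, 6.0]
gripper_width: 0.0592
time_s: 32.65
position: [0.396, 0.2258, -0.0286]
tool_rot: [2.934, -1.123, 0.0]
wrist_force: [0.4, -1.8, 0.4]
gripper_width: 0.088
time_s: 33.52
position: [0.396, 0.2257, -0.0286]
tool_rot: [3.135, 0.207, -0.0]
wrist_force: [-0.5, -0.2, -1.1]
gripper_width: 0.088
t 33.58 pos [0.396  0.2258 0.0044] psi 7.6 tilt 0.01 w 0.0879 F [ 0.1  0.2 -0.2] q7 -0.07
  turn rz -0.1 then shift mm [ 0.1 -0.7  0.2] len 1
```

View pics/w23.png

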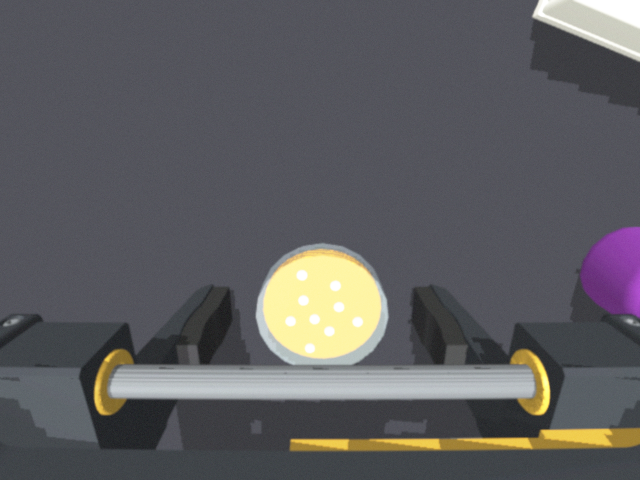

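Centred. I'll close, lift, and take it to bay 1.

```bash
python3 -m creep '[{"dr":[0,0,0],"offset":[0,0,0],"gripper":-1},{"dr":[0,0,0],"offset":[0,0,0],"gripper":-1},{"dr":[0,0,0],"offset":[0,0,0],"gripper":-1},{"dr":[0,0,0],"offset":[0,0,0],"gripper":-1},{"dr":[0,0,0],"offset":[0,0,0],"gripper":-1},{"dr":[0,0,0],"offset":[0,0,-0.02],"gripper":-1},{"dr":[0,0,0],"offset":[0,0,-0.05],"gripper":-1},{"dr":[0,0,0],"offset":[0,0,-0.06],"gripper":-1}]'
python3 - <<'E'
from h import *
print(st(-.052,-.055)); plan(list(st(-.052,-.055))+[.135],7.75)
E
```

```text
time_s: 34.58
position: [0.3952, 0.2253, 0.1023]
tool_rot: [3.133, 0.213, -0.003]
wrist_force: [1.1, 1.1, -0.6]
gripper_width: 0.0591
[ 0.54709405 -0.0263115 ]
t 34.58 pos [0.3952 0.2253 0.1353] psi 7.8 tilt 0.13 w 0.0591 F [ 1.1  1.1 -0.6] q7 -0.20
  turn rz 0.0 then shift mm [116.6 269.8   0.3] len 294
```

```bash
python3 -m creep '[{"dr":[0,0,0],"offset":[0.01,0.022,0],"gripper":-1},{"dr":[0,0,0],"offset":[0.02,0.046,0],"gripper":-1},{"dr":[0,0,0],"offset":[0.02,0.046,0],"gripper":-1},{"dr":[0,0,0],"offset":[0.02,0.046,0],"gripper":-1},{"dr":[0,0,0],"offset":[0.02,0.046,0],"gripper":-1},{"dr":[0,0,0],"offset":[0.018,0.044,0],"gripper":-1},{"dr":[0,0,0],"offset":[0.008,0.02,0],"gripper":-1},{"dr":[0,0,0],"offset":[0,0,0.02],"gripper":-1}]'; python3 -m creep '[{"dr":[0,0,0],"offset":[0,0,0.03],"gripper":-1},{"dr":[0,0,0],"offset":[0,0,0.03],"gripper":-1},{"dr":[0,0,0],"offset":[0,0,0.012],"gripper":-1},{"dr":[0,0,0],"offset":[0,0,0],"gripper":-1},{"dr":[0,0,0],"offset":[0,0,0],"gripper":-1}]'
python3 - <<'E'
from h import *
s=snap('wrist','w24'); plan(list(st(-.052,-.055))+[.0355],7.75)
im=cv2.imread('pics/w24.png'); cv2.imwrite('pics/w24a.png',cv2.resize(im[220:440,220:420],None,fx=2.7,fy=2.7,interpolation=cv2.INTER_CUBIC))
E
```

```text
time_s: 35.58
position: [0.5493, -0.0287, 0.0823]
tool_rot: [3.134, 0.207, 0.005]
wrist_force: [0.5, 0.1, -0.5]
gripper_width: 0.0592
time_s: 36.2
position: [0.5483, -0.0261, 0.0104]
tool_rot: [3.134, 0.213, 0.002]
wrist_force: [0.2, 0.3, -0.8]
gripper_width: 0.059
t 36.25 pos [ 0.5484 -0.0261  0.0435] psi 7.8 tilt 0.11 w 0.0589 F [-0.3  0.  -0.4] q7 0.48
  turn rz 0.0 then shift mm [-1.3  0.1  8. ] len 8
```

View pics/w24a.png

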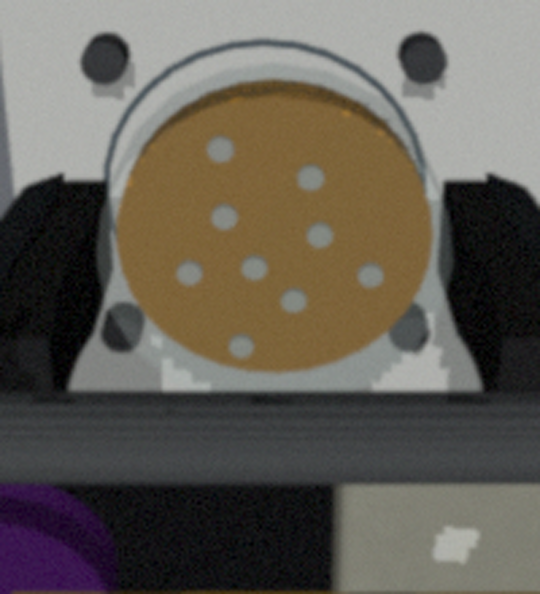

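```bash
python3 -m creep '[{"dr":[0,0,0],"offset":[-0.0018,0,0.004],"gripper":-1},{"dr":[0,0,0],"offset":[0,0,0.0035],"gripper":-1},{"dr":[0,0,0],"offset":[0,0,0],"gripper":-1},{"dr":[0,0,0],"offset":[0,0,0],"gripper":-1}]'
python3 - <<'E'
from h import *
s=snap('wrist','w25'); plan(list(st(-.052,-.055))+[.0355],7.75)
im=cv2.imread('pics/w25.png'); cv2.imwrite('pics/w25a.png',cv2.resize(im[220:440,220:420],None,fx=2.7,fy=2.7,interpolation=cv2.INTER_CUBIC))
E
```

```text
time_s: 36.75
position: [0.5457, -0.0263, 0.0019]
tool_rot: [3.134, 0.213, 0.0]
wrist_force: [0.2, 0.2, -0.5]
gripper_width: 0.0591
t 36.80 pos [ 0.5457 -0.0263  0.0349] psi 7.8 tilt 0.0 w 0.0594 F [0.4 0.1 0.1] q7 0.48
  turn rz 0.0 then shift mm [ 1.4  0.2 -0.6] len 1
```

View pics/w25a.png

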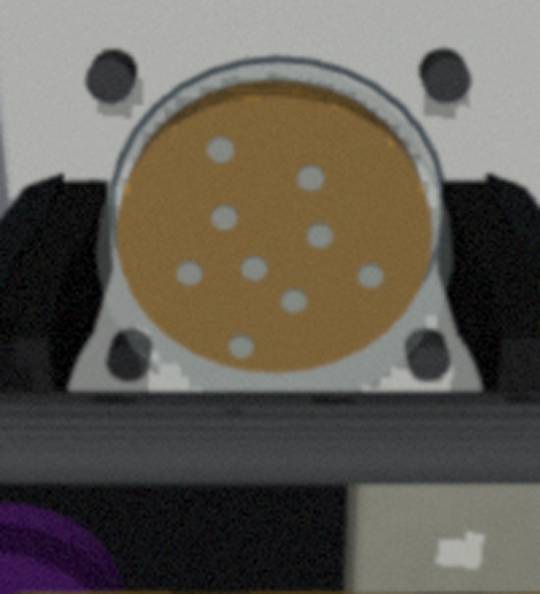

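```bash
python3 -m creep '[{"dr":[0,0,0],"offset":[0,0,0.0005],"gripper":-1},{"dr":[0,0,0],"offset":[0,0,0],"gripper":0.65},{"dr":[0,0,0],"offset":[0,0,0],"gripper":0.65},{"dr":[0,0,0],"offset":[0,0,0],"gripper":0.65},{"dr":[0,0,0],"offset":[0,0,0],"gripper":0.65},{"dr":[0,0,0],"offset":[0,0,-0.03],"gripper":0.65},{"dr":[0,0,0],"offset":[0,0,-0.05],"gripper":1},{"dr":[0,0,0],"offset":[0,0,-0.05],"gripper":1}]';  python3 -m creep '[{"dr":[0,0,0],"offset":[0,0,-0.05],"gripper":1},{"dr":[0,0,0],"offset":[0,0,0],"gripper":1},{"dr":[0,0,0],"offset":[0,0,0],"gripper":1}]'
python3 - <<'E'
from h import *
s=snap('wrist','w26');  snap('top','top26'); snap('side','s26'); plan([.391,-.226,.15])
E
```

```text
time_s: 37.8
position: [0.5453, -0.0263, 0.1327]
tool_rot: [3.134, 0.213, -0.001]
wrist_force: [0.7, 0.2, -0.2]
gripper_width: 0.0879
time_s: 38.17
position: [0.5451, -0.026, 0.1808]
tool_rot: [-3.134, -0.213, 0.001]
wrist_force: [0.1, -0.1, -1.0]
gripper_width: 0.088
t 38.33 pos [ 0.5446 -0.0262  0.213 ] psi 7.8 tilt 0.16 w 0.0879 F [ 0.  -0.9  0.3] q7 0.35
  turn rz -0.0 then shift mm [-179.2  177.2   63. ] len 260
```

View pics/w26.png

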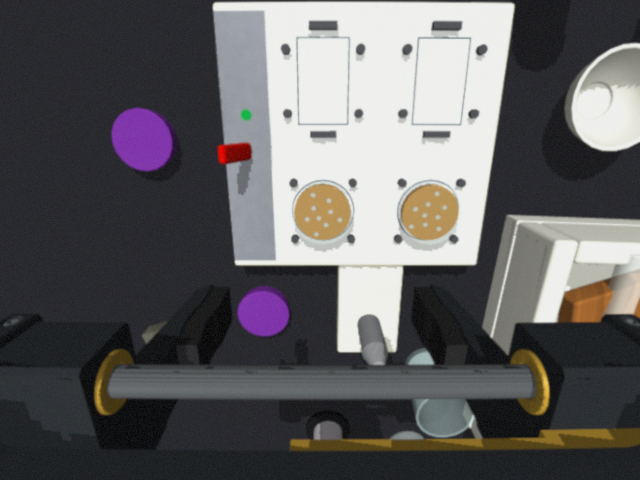

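View pics/top26.png

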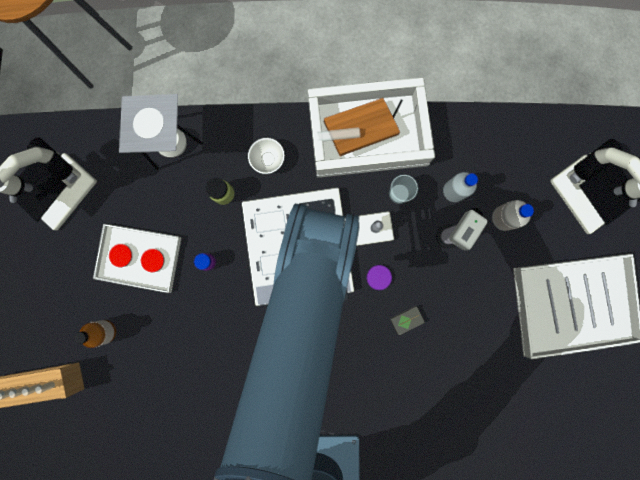

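```bash
python3 - <<'E'
from h import *
s=load('top'); C=cloud(s)
m=(C[...,2]>0.012)&(C[...,2]<0.03)&(np.abs(C[...,0]-.39)<.07)&(np.abs(C[...,1]+.226)<.08)
P=C[m][:,:2].astype(np.float32); r=cv2.minAreaRect(P); print(r,m.sum())
c=[(670,434),(743,398),(767,440),(695,478)]
W=np.array([px_z(s,160+(u+.5)/2.9-.5,170+(v+.5)/2.9-.5,.02)[:2] for u,v in c]); print(W.round(4),W.mean(0))
for i in range(4): d=W[(i+1)%4]-W[i]; print(np.linalg.norm(d).round(4),np.degrees(np.arctan2(d[1],d[0])).round(1))
# other things of height ~.02 on bench
mm=((C[...,2]>.013)&(C[...,2]<.027)&(C[...,0]>.2)&(C[...,0]<.9)&(abs(C[...,1])<1)).astype(np.uint8)
n,l,stt,ce=cv2.connectedComponentsWithStats(mm)
for i in range(1,n):
    if stt[i,4]>150: print(ce[i].round(),stt[i],np.median(C[l==i],0).round(3))
E
```

```text
((0.39009538292884827, -0.22673511505126953), (0.04561050981283188, 0.0705709233880043), 24.81163787841797) 552
[[ 0.3933 -0.1861]
 [ 0.4225 -0.2476]
 [ 0.3873 -0.2672]
 [ 0.3565 -0.2065]] [ 0.38991615 -0.22684183]
0.0681 -64.6
0.0403 -150.8
0.0681 116.8
0.0421 29.1
[383. 141.] [ 323  114   96   46 1484] [ 0.823 -0.204  0.022]
[266. 155.] [252 143  29  29 344] [0.804 0.119 0.019]
[ 68. 197.] [  41  153   55   77 1256] [0.699 0.633 0.022]
[577. 200.] [ 552  155   52   79 1262] [ 0.679 -0.668  0.021]
[375. 229.] [357 212  37  34 822] [ 0.61  -0.148  0.022]
[100. 250.] [ 94 224  23  55 181] [0.562 0.539 0.021]
[153. 263.] [ 99 227  80  66 370] [0.513 0.381 0.021]
[120. 255.] [109 244  23  24 429] [0.554 0.485 0.02 ]
[152. 260.] [141 248  24  24 453] [0.541 0.401 0.021]
[630. 300.] [624 258  13  83 274] [ 0.427 -0.802  0.02 ]
[379. 277.] [367 266  24  24 408] [ 0.496 -0.159  0.016]
[522. 314.] [515 268  14  90 205] [ 0.399 -0.509  0.02 ]
[407. 320.] [391 306  34  29 549] [ 0.391 -0.226  0.02 ]
```

```bash
python3 - <<'E'
from h import *
plan([.389,-.226,.09],25)
E
```

```text
t 38.33 pos [ 0.5446 -0.0262  0.213 ] psi 7.8 tilt 0.16 w 0.0879 F [ 0.  -0.9  0.3] q7 0.35
  turn rz -17.2 then shift mm [-225.5  115.4  123. ] len 282
```

```bash
python3 -m creep '[{"dr":[0,0,-8.6],"offset":[0,0,0],"gripper":1},{"dr":[0,0,-8.6],"offset":[0,0,0],"gripper":1},{"dr":[0,0,0],"offset":[-0.045,0.023,0],"gripper":1},{"dr":[0,0,0],"offset":[-0.045,0.023,0],"gripper":1},{"dr":[0,0,0],"offset":[-0.045,0.023,0],"gripper":1},{"dr":[0,0,0],"offset":[-0.045,0.023,0.02],"gripper":1},{"dr":[0,0,0],"offset":[-0.0455,0.0234,0.03],"gripper":1},{"dr":[0,0,0],"offset":[0,0,0.04],"gripper":1}]'; python3 -m creep '[{"dr":[0,0,0],"offset":[0,0,0.033],"gripper":1},{"dr":[0,0,0],"offset":[0,0,0],"gripper":1},{"dr":[0,0,0],"offset":[0,0,0],"gripper":1},{"dr":[0,0,0],"offset":[0,0,0],"gripper":1}]'
python3 - <<'E'
from h import *
s=snap('wrist','w27'); plan([.389,-.226,.006],25)
C=cloud(s)
m=(C[...,2]>0.015)&(C[...,2]<0.025)&(np.abs(C[...,0]-.39)<.07)&(np.abs(C[...,1]+.226)<.08)
r=cv2.minAreaRect(C[m][:,:2].astype(np.float32)); print(r)
E
```

```text
time_s: 39.33
position: [0.3874, -0.2292, 0.0905]
tool_rot: [3.068, 0.669, -0.001]
wrist_force: [1.0, 1.7, -0.4]
gripper_width: 0.0882
time_s: 39.83
position: [0.3909, -0.2263, 0.0595]
tool_rot: [3.066, 0.68, 0.003]
wrist_force: [-1.1, -0.2, -0.4]
gripper_width: 0.0882
t 39.88 pos [ 0.3909 -0.2263  0.0925] psi 25.0 tilt 0.12 w 0.0881 F [-0.6  0.1 -0.1] q7 1.23
  turn rz -0.0 then shift mm [-1.6 -1.  86.5] len 86
((0.39139801263809204, -0.22789499163627625), (0.04411383718252182, 0.06969062983989716), 25.305898666381836)
```

View pics/w27.png

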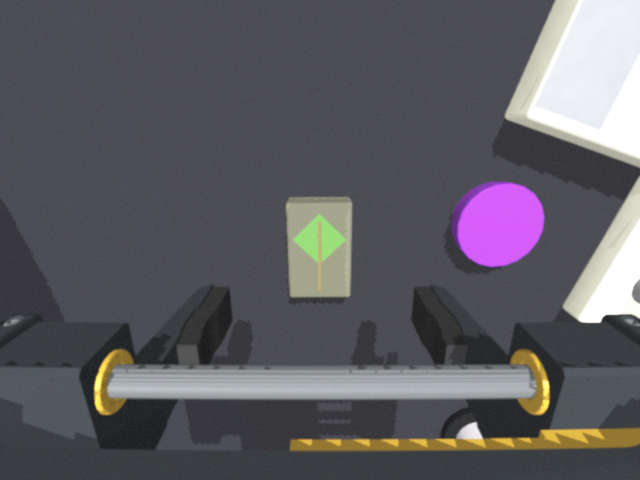

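```bash
python3 -m creep '[{"dr":[0,0,10],"offset":[0,0.003,0],"gripper":1},{"dr":[0,0,10],"offset":[0,0,0],"gripper":1},{"dr":[0,0,10],"offset":[0,0,0],"gripper":1},{"dr":[0,0,10],"offset":[0,0,0],"gripper":1},{"dr":[0,0,10],"offset":[0,0,0],"gripper":1},{"dr":[0,0,10],"offset":[0,0,0],"gripper":1},{"dr":[0,0,10],"offset":[0,0,0],"gripper":1},{"dr":[0,0,10],"offset":[0,0,0],"gripper":1}]'; python3 -m creep '[{"dr":[0,0,9.7],"offset":[0,0,0.03],"gripper":1},{"dr":[0,0,0],"offset":[0,0,0.02],"gripper":1},{"dr":[0,0,0],"offset":[0,0,0],"gripper":1},{"dr":[0,0,0],"offset":[0,0,0],"gripper":1}]'
python3 - <<'E'
from h import *
s=snap('wrist','w28'); plan([.392,-.229,.006],-64.7)
C=cloud(s)
m=(C[...,2]>0.015)&(C[...,2]<0.025)&(np.abs(C[...,0]-.39)<.07)&(np.abs(C[...,1]+.226)<.08)
r=cv2.minAreaRect(C[m][:,:2].astype(np.float32)); print(r)
E
```

```text
time_s: 40.88
position: [0.392, -0.2286, 0.0592]
tool_rot: [-2.782, 1.458, -0.002]
wrist_force: [0.3, 0.4, -0.5]
gripper_width: 0.088
time_s: 41.38
position: [0.3919, -0.229, 0.0094]
tool_rot: [-2.653, 1.681, -0.002]
wrist_force: [0.7, -0.2, -0.2]
gripper_width: 0.0878
t 41.42 pos [ 0.392  -0.2291  0.0424] psi -64.7 tilt 0.11 w 0.0879 F [ 0.6 -0.3  0. ] q7 0.13
  turn rz -0.0 then shift mm [-0.1  0.  36.4] len 36
((0.39191341400146484, -0.22826078534126282), (0.04520528391003609, 0.07022348791360855), 25.400190353393555)
```

View pics/w28.png

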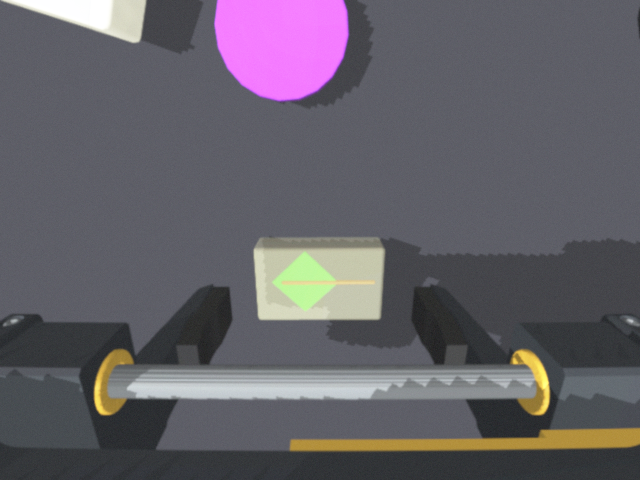

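The block is centred along the jaw axis (columns 255–384 against 320), so I don't need the first squeeze. I'll turn back and grip across the 44 mm width.

```bash
python3 -m creep '[{"dr":[0,0,-10],"offset":[0,0,0],"gripper":1},{"dr":[0,0,-10],"offset":[0,0,0],"gripper":1},{"dr":[0,0,-10],"offset":[0,0,0],"gripper":1},{"dr":[0,0,-10],"offset":[0,0,0],"gripper":1},{"dr":[0,0,-10],"offset":[0,0,0],"gripper":1},{"dr":[0,0,-10],"offset":[0,0,0],"gripper":1},{"dr":[0,0,-10],"offset":[0,0,0],"gripper":1},{"dr":[0,0,-10],"offset":[0,0,0],"gripper":1}]'; python3 -m creep '[{"dr":[0,0,-10],"offset":[0,0,0],"gripper":1},{"dr":[0,0,0],"offset":[0,0,0.02],"gripper":1},{"dr":[0,0,0],"offset":[0,0,0.012],"gripper":1},{"dr":[0,0,0],"offset":[0,0,0.004],"gripper":1},{"dr":[0,0,0],"offset":[0,0,0],"gripper":1},{"dr":[0,0,0],"offset":[0,0,0],"gripper":-1},{"dr":[0,0,0],"offset":[0,0,0],"gripper":-1},{"dr":[0,0,0],"offset":[0,0,0],"gripper":-1}]'; python3 -m creep '[{"dr":[0,0,0],"offset":[0,0,0],"gripper":-1},{"dr":[0,0,0],"offset":[0,0,0],"gripper":-1},{"dr":[0,0,0],"offset":[0,0,0],"gripper":-1},{"dr":[0,0,0],"offset":[0,0,0],"gripper":-1}]'
python3 - <<'E'
from h import *
s=snap('wrist','w29'); plan([.392,-.229,.006],25.2)
E
```

```text
time_s: 42.42
position: [0.3918, -0.2293, 0.0094]
tool_rot: [3.111, 0.426, 0.002]
wrist_force: [-0.4, -0.6, 0.1]
gripper_width: 0.088
time_s: 43.42
position: [0.3914, -0.2288, -0.0274]
tool_rot: [3.065, 0.687, 0.0]
wrist_force: [-0.3, -0.2, -0.6]
gripper_width: 0.0602
time_s: 43.92
position: [0.3912, -0.2288, -0.0275]
tool_rot: [-3.065, -0.687, -0.0]
wrist_force: [-1.3, 0.4, 1.6]
gripper_width: 0.0439
t 43.98 pos [ 0.3913 -0.2288  0.0055] psi 25.3 tilt 0.01 w 0.0437 F [-1.   0.9  1.3] q7 1.31
  turn rz 0.1 then shift mm [ 0.6  0.5 -0.5] len 1
```

View pics/w29.png

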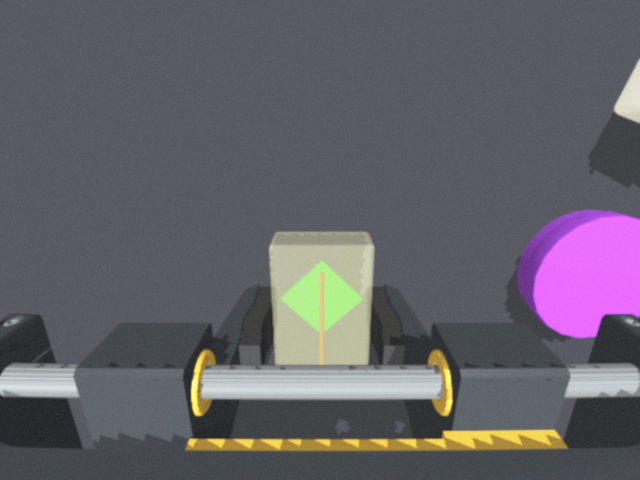

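```bash
python3 -m creep '[{"dr":[0,0,0],"offset":[0,0,-0.02],"gripper":-1},{"dr":[0,0,0],"offset":[0,0,-0.05],"gripper":-1},{"dr":[0,0,8.75],"offset":[0,0,-0.05],"gripper":-1},{"dr":[0,0,8.8],"offset":[0,0,-0.01],"gripper":-1},{"dr":[0,0,0],"offset":[0,0,0],"gripper":-1}]'
python3 - <<'E'
from h import *
s=snap('wrist','w30'); print(st(-.052,.062)); plan(list(st(-.052,.062))+[.135],7.75)
E
```

```text
time_s: 44.6
position: [0.3918, -0.2287, 0.103]
tool_rot: [3.134, 0.214, 0.002]
wrist_force: [-0.5, 0.2, -1.1]
gripper_width: 0.0432
[0.5313122  0.08961922]
t 44.65 pos [ 0.3912 -0.2284  0.1352] psi 7.9 tilt 0.0 w 0.0434 F [-0.   0.3 -0.9] q7 0.92
  turn rz 0.2 then shift mm [ 1.817e+02 -2.963e+02  2.000e-01] len 348
```

View pics/w30.png

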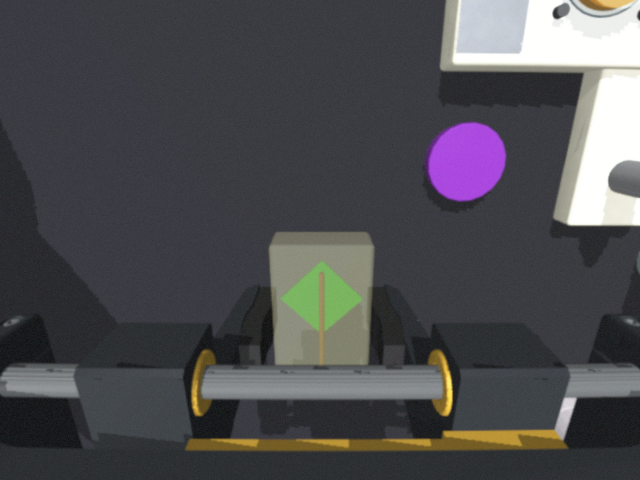

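```bash
python3 -m creep '[{"dr":[0,0,0],"offset":[0.013,-0.021,0],"gripper":-1},{"dr":[0,0,0],"offset":[0.026,-0.0425,0],"gripper":-1},{"dr":[0,0,0],"offset":[0.026,-0.0425,0],"gripper":-1},{"dr":[0,0,0],"offset":[0.026,-0.0425,0],"gripper":-1},{"dr":[0,0,0],"offset":[0.026,-0.0425,0],"gripper":-1},{"dr":[0,0,0],"offset":[0.026,-0.0425,0],"gripper":-1},{"dr":[0,0,0],"offset":[0.022,-0.037,0],"gripper":-1},{"dr":[0,0,0],"offset":[0.0107,-0.0165,0],"gripper":-1}]'; python3 -m creep '[{"dr":[0,0,0],"offset":[0.004,-0.009,0],"gripper":-1},{"dr":[0,0,0],"offset":[0,0,0.02],"gripper":-1},{"dr":[0,0,0],"offset":[0,0,0.03],"gripper":-1},{"dr":[0,0,0],"offset":[0,0,0.025],"gripper":-1},{"dr":[0,0,0],"offset":[0,0,0.01],"gripper":-1},{"dr":[0,0,0],"offset":[0,0,0],"gripper":-1},{"dr":[0,0,0],"offset":[0,0,0],"gripper":-1}]'
python3 - <<'E'
from h import *
s=snap('wrist','w31'); plan(list(st(-.052,.062))+[.0365],7.75)
im=cv2.imread('pics/w31.png'); cv2.imwrite('pics/w31a.png',cv2.resize(im[160:440,180:460],None,fx=2.1,fy=2.1,interpolation=cv2.INTER_CUBIC))
E
```

```text
time_s: 45.65
position: [0.5265, 0.0815, 0.101]
tool_rot: [-3.134, -0.22, 0.003]
wrist_force: [0.4, -0.5, -0.9]
gripper_width: 0.0438
time_s: 46.52
position: [0.5302, 0.0883, 0.0183]
tool_rot: [-3.134, -0.211, -0.002]
wrist_force: [0.9, -0.4, -1.3]
gripper_width: 0.0435
t 46.58 pos [0.5302 0.0886 0.0514] psi 7.7 tilt 0.09 w 0.0438 F [ 0.2  0.2 -0.3] q7 0.32
  turn rz -0.0 then shift mm [ 1.2 -0.9 14.9] len 15
```

View pics/w31a.png

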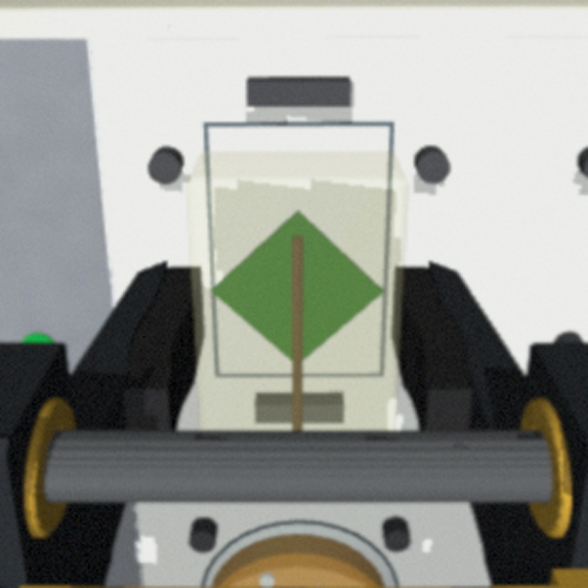

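```bash
python3 -m creep '[{"dr":[0,0,0],"offset":[0.0005,-0.0005,0.008],"gripper":-1},{"dr":[0,0,0],"offset":[0,0,0.005],"gripper":-1},{"dr":[0,0,0],"offset":[0,0,0],"gripper":-1},{"dr":[0,0,0],"offset":[0,0,0],"gripper":-1}]'
python3 - <<'E'
from h import *
s=snap('wrist','w32'); plan(list(st(-.052,.062))+[.0365],7.75)
im=cv2.imread('pics/w32.png'); cv2.imwrite('pics/w32a.png',cv2.resize(im[160:440,180:460],None,fx=2.1,fy=2.1,interpolation=cv2.INTER_CUBIC))
E
```

```text
time_s: 47.08
position: [0.53, 0.0892, 0.0044]
tool_rot: [3.134, 0.212, -0.0]
wrist_force: [0.2, -0.2, -0.7]
gripper_width: 0.0437
t 47.12 pos [0.53   0.0892 0.0375] psi 7.7 tilt 0.01 w 0.0433 F [-0.2 -0.6 -0.4] q7 0.33
  turn rz -0.0 then shift mm [ 1.4 -0.2  1. ] len 2
```

View pics/w32a.png

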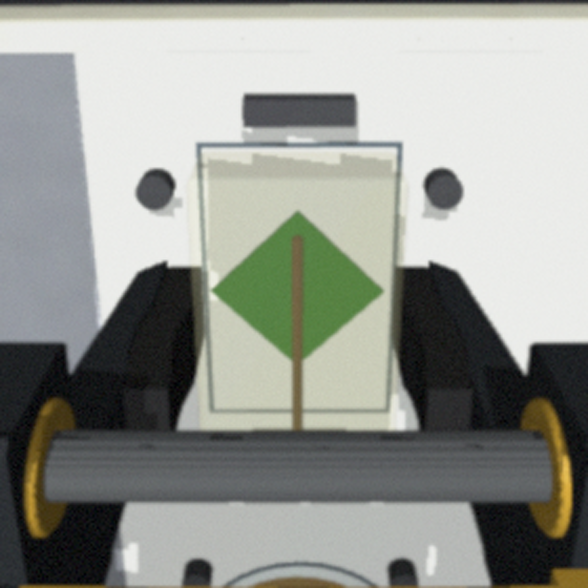

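```bash
python3 -m creep '[{"dr":[0,0,0],"offset":[0.0003,-0.0005,0.0018],"gripper":-1},{"dr":[0,0,0],"offset":[0,0,0],"gripper":-1},{"dr":[0,0,0],"offset":[0,0,0],"gripper":0.36},{"dr":[0,0,0],"offset":[0,0,0],"gripper":0.36},{"dr":[0,0,0],"offset":[0,0,0],"gripper":0.36},{"dr":[0,0,0],"offset":[0,0,0],"gripper":0.36},{"dr":[0,0,0],"offset":[0,0,-0.03],"gripper":0.36},{"dr":[0,0,0],"offset":[0,0,-0.05],"gripper":1}]'; python3 -m creep '[{"dr":[0,0,0],"offset":[0,0,-0.05],"gripper":1},{"dr":[0,0,0],"offset":[0,0,-0.05],"gripper":1},{"dr":[0,0,0],"offset":[0,0,0],"gripper":1},{"dr":[0,0,0],"offset":[0,0,0],"gripper":1}]'
python3 - <<'E'
from h import *
s=snap('wrist','w33'); plan([.59,-.25,.27])
C=cloud(s); m=(C[...,2]>0.046)&(C[...,2]<0.055)&(np.abs(C[...,0]-.53)<.04)&(np.abs(C[...,1]-.09)<.05)
r=cv2.minAreaRect(C[m][:,:2].astype(np.float32)); print(r, fitpins(s,STH,ST,win=6)[:2])
E
```

```text
time_s: 48.12
position: [0.5288, 0.0895, 0.0824]
tool_rot: [3.134, 0.211, -0.005]
wrist_force: [0.7, 0.5, 0.3]
gripper_width: 0.0681
time_s: 48.62
position: [0.5296, 0.09, 0.1821]
tool_rot: [-3.134, -0.212, 0.001]
wrist_force: [0.6, 0.3, 0.3]
gripper_width: 0.088
t 48.67 pos [0.5292 0.0898 0.2145] psi 7.7 tilt 0.12 w 0.0883 F [-1.  -1.   0.2] q7 0.17
  turn rz -0.0 then shift mm [ 14.5 344.9 -55.5] len 350
((0.5314809083938599, 0.09090165793895721), (0.04399561509490013, 0.06966157257556915), 7.742516040802002) (np.float64(0.13529726491585664), array([0.59083948, 0.0368321 ]))
```

View pics/w33.png

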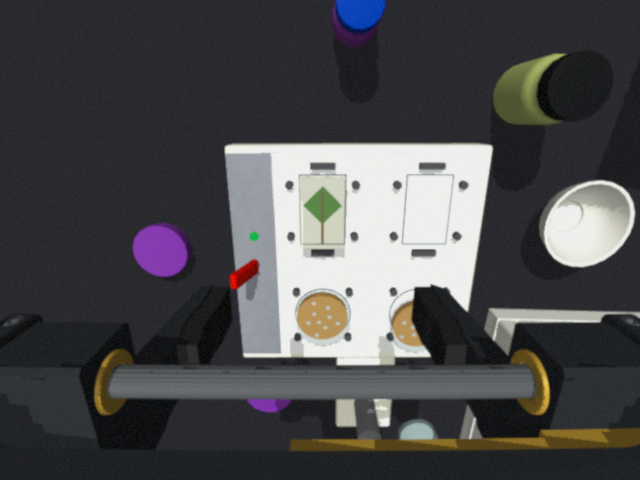

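```bash
python3 - <<'E'
from h import *
t=snap('top','top33'); sd=snap('side','s33')
for n,s in(('top',t),('side',sd)):
    C=cloud(s)
    m=(C[...,2]>0.183)&(C[...,2]<0.2)&(np.abs(C[...,0]-.59)<.09)&(np.abs(C[...,1]+.33)<.08)
    r=cv2.minAreaRect(C[m][:,:2].astype(np.float32)); print(n,m.sum(),r,np.median(C[m][:,2]))
    m=(C[...,2]>0.03)&(C[...,2]<0.13)&(np.abs(C[...,0]-.59)<.05)&(np.abs(C[...,1]+.33)<.05); 
    if m.sum(): print('tube',m.sum(),C[m].min(0),C[m].max(0),np.median(C[m],0))
im=cv2.imread('pics/s33.png'); a=cv2.resize(im[280:480,300:500],None,fx=2.9,fy=2.9,interpolation=cv2.INTER_CUBIC); cv2.imwrite('pics/s33a.png',a)
im=cv2.imread('pics/top33.png'); a=cv2.resize(im[160:280,380:560],None,fx=4.4,fy=4.4,interpolation=cv2.INTER_CUBIC); cv2.imwrite('pics/top33a.png',a)
E
```

```text
top 784 ((0.5942354798316956, -0.3331253230571747), (0.047401200979948044, 0.07767932862043381), 54.635833740234375) 0.19156575981596508
tube 103 [ 0.57563791 -0.3351559   0.03156989] [ 0.61173902 -0.31301089  0.12731774] [ 0.59587917 -0.31706027  0.06388355]
side 1215 ((0.5941516757011414, -0.3369881212711334), (0.04681513085961342, 0.07627247273921967), 55.763221740722656) 0.1918065986681171
tube 917 [ 0.57532294 -0.35628637  0.03001125] [ 0.61256652 -0.32545868  0.12997275] [ 0.58601326 -0.35084122  0.08258976]
```

View pics/s33a.png

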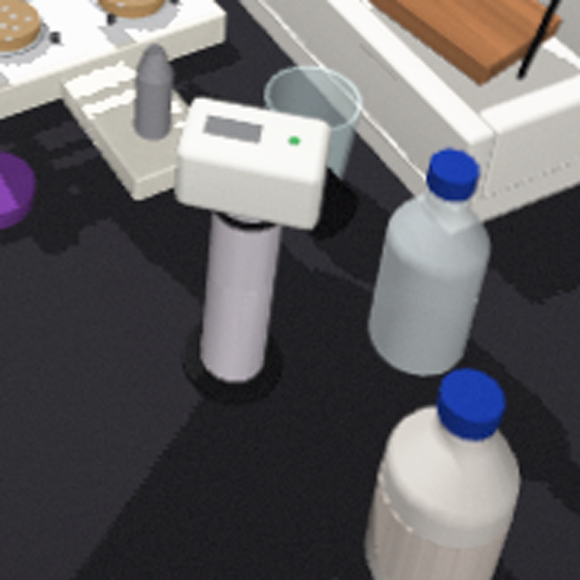

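View pics/top33a.png

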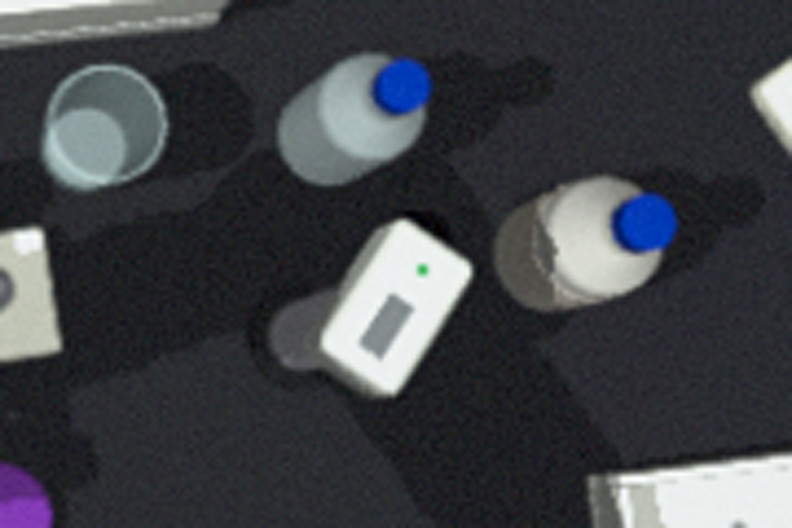

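```bash
python3 -m creep '[{"dr":[0,0,10.2],"offset":[0,0,-0.04],"gripper":1},{"dr":[0,0,10.2],"offset":[0,0,-0.045],"gripper":1},{"dr":[0,0,10.2],"offset":[0,0,0],"gripper":1},{"dr":[0,0,10.2],"offset":[0,0,0],"gripper":1},{"dr":[0,0,10.2],"offset":[0,0,0],"gripper":1},{"dr":[0,0,10.2],"offset":[0,0,0],"gripper":1},{"dr":[0,0,10.2],"offset":[0,0,0],"gripper":1},{"dr":[0,0,10.2],"offset":[0,0,0],"gripper":1}]'; python3 -m creep '[{"dr":[0,0,10.2],"offset":[0,0,0],"gripper":1},{"dr":[0,0,10.2],"offset":[0,0,0],"gripper":1},{"dr":[0,0,10.2],"offset":[0,0,0],"gripper":1},{"dr":[0,0,10.2],"offset":[0,0,0],"gripper":1},{"dr":[0,0,10.1],"offset":[0,0,0],"gripper":1},{"dr":[0,0,0],"offset":[0,0,0],"gripper":1}]'
python3 - <<'E'
from h import *
plan([.594,-.335,.30],-124.8)
print(cur()[0]['q'])
E
```

```text
time_s: 49.78
position: [0.5297, 0.0896, 0.2666]
tool_rot: [2.504, -1.894, -0.001]
wrist_force: [0.9, -0.1, 0.4]
gripper_width: 0.0881
time_s: 50.52
position: [0.5297, 0.0896, 0.2667]
tool_rot: [1.457, -2.781, 0.001]
wrist_force: [0.1, 0.1, -0.5]
gripper_width: 0.0882
t 50.52 pos [0.5297 0.0896 0.2997] psi -124.7 tilt 0.12 w 0.0882 F [ 0.1  0.1 -0.5] q7 -1.92
  turn rz 0.1 then shift mm [ 3.120e+02 -2.951e+02 -3.000e-01] len 429
[-1.11464542  0.51838038  1.20596526  1.81233077 -0.52185301  1.18257616
 -1.91947608]
```

```bash
python3 -m creep '[{"dr":[0,0,0],"offset":[0.037,-0.035,0],"gripper":1},{"dr":[0,0,0],"offset":[0.037,-0.035,0],"gripper":1},{"dr":[0,0,0],"offset":[0.037,-0.035,0],"gripper":1},{"dr":[0,0,0],"offset":[0.037,-0.035,0],"gripper":1},{"dr":[0,0,0],"offset":[0.037,-0.035,0],"gripper":1},{"dr":[0,0,0],"offset":[0.037,-0.035,0],"gripper":1},{"dr":[0,0,0],"offset":[0.037,-0.035,0],"gripper":1},{"dr":[0,0,0],"offset":[0.03,-0.03,0],"gripper":1}]'; python3 -m creep '[{"dr":[0,0,0],"offset":[0.023,-0.02,0],"gripper":1},{"dr":[0,0,0],"offset":[0,0,0],"gripper":1},{"dr":[0,0,0],"offset":[0,0,0],"gripper":1}]'
python3 - <<'E'
from h import *
s=snap('wrist','w34')
plan([.594,-.335,.165],-124.8)
print(cur()[0]['q'])
C=cloud(s)
m=(C[...,2]>0.183)&(C[...,2]<0.2)&(np.abs(C[...,0]-.59)<.09)&(np.abs(C[...,1]+.33)<.08)
r=cv2.minAreaRect(C[m][:,:2].astype(np.float32)); print(m.sum(),r)
E
```

```text
time_s: 51.52
position: [0.5908, -0.3066, 0.2669]
tool_rot: [1.46, -2.781, -0.001]
wrist_force: [0.2, 0.9, 0.3]
gripper_width: 0.088
time_s: 51.9
position: [0.5946, -0.3338, 0.267]
tool_rot: [-1.46, 2.782, 0.002]
wrist_force: [0.9, 0.8, 0.6]
gripper_width: 0.0879
t 51.95 pos [ 0.5949 -0.3333  0.3002] psi -124.6 tilt 0.07 w 0.0882 F [ 0.7  0.8 -0.4] q7 -1.28
  turn rz 0.2 then shift mm [  2.   -0.2 135.2] len 135
[-0.12425319  0.72998637  0.99374448  1.41392644 -0.61467184  1.32646368
 -1.27655599]
5213 ((0.5973103046417236, -0.33527904748916626), (0.04610695317387581, 0.07498802244663239), 55.394569396972656)
```

View pics/w34.png

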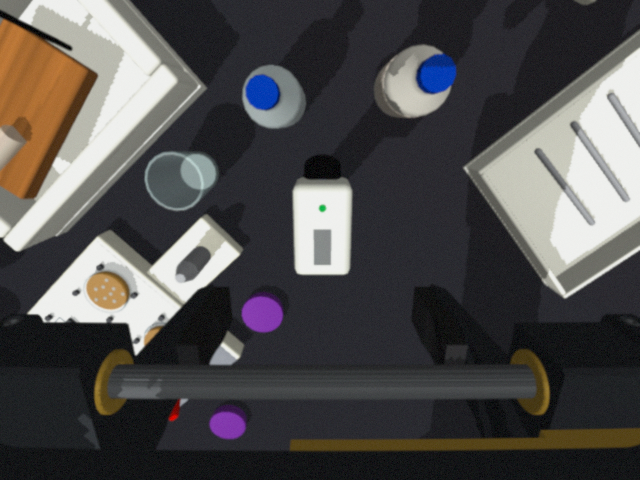

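```bash
python3 -m creep '[{"dr":[0,0,0],"offset":[0.001,0,0.03],"gripper":1},{"dr":[0,0,0],"offset":[0,0,0.03],"gripper":1},{"dr":[0,0,0],"offset":[0,0,0.025],"gripper":1},{"dr":[0,0,0],"offset":[0,0,0.02],"gripper":1},{"dr":[0,0,0],"offset":[0,0,0],"gripper":1},{"dr":[0,0,0],"offset":[0,0,0],"gripper":1}]'
python3 - <<'E'
from h import *
s=snap('wrist','w35')
plan([.595,-.3338,.163],-124.6)
C=cloud(s)
m=(C[...,2]>0.183)&(C[...,2]<0.2)&(np.abs(C[...,0]-.59)<.09)&(np.abs(C[...,1]+.33)<.08)
r=cv2.minAreaRect(C[m][:,:2].astype(np.float32)); print(m.sum(),r)
E
```

```text
time_s: 52.7
position: [0.5945, -0.3357, 0.1637]
tool_rot: [-1.457, 2.783, -0.002]
wrist_force: [-0.4, -0.8, 0.6]
gripper_width: 0.0882
t 52.75 pos [ 0.5946 -0.336   0.1969] psi -124.8 tilt 0.11 w 0.0882 F [-0.2  0.3 -0.1] q7 -1.22
  turn rz -0.2 then shift mm [-2.1  0.9 33.9] len 34
12738 ((0.5992540717124939, -0.34064781665802), (0.08447232097387314, 0.0892263650894165), 6.218575954437256)
```

View pics/w35.png

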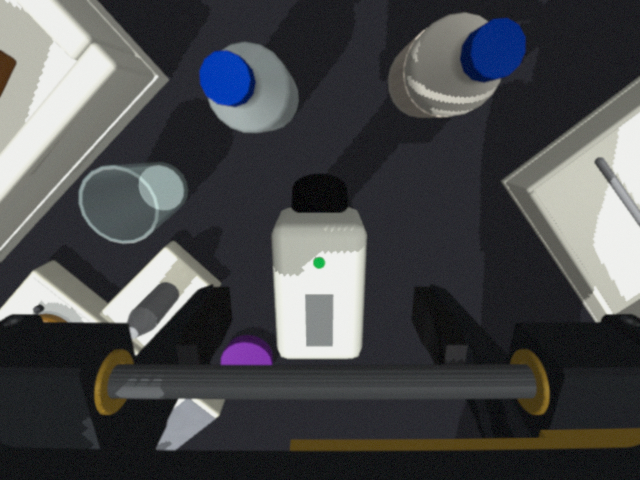

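```bash
python3 -m creep '[{"dr":[0,0,0],"offset":[0,0,0.018],"gripper":1},{"dr":[0,0,0],"offset":[0,0,0.012],"gripper":1},{"dr":[0,0,0],"offset":[0,0,0.004],"gripper":1},{"dr":[0,0,0],"offset":[0,0,0],"gripper":1},{"dr":[0,0,0],"offset":[0,0,0],"gripper":1}]'
python3 - <<'E'
from h import *
s=snap('wrist','w36')
plan([.595,-.3338,.163],-124.6)
E
```

```text
time_s: 53.38
position: [0.5941, -0.3359, 0.129]
tool_rot: [-1.456, 2.784, -0.001]
wrist_force: [-0.6, 0.9, 0.1]
gripper_width: 0.0879
t 53.42 pos [ 0.5942 -0.3358  0.1621] psi -124.8 tilt 0.05 w 0.0881 F [-1.1  0.7  0.7] q7 -1.20
  turn rz -0.2 then shift mm [-2.1  0.5 -0.9] len 2
```

View pics/w36.png

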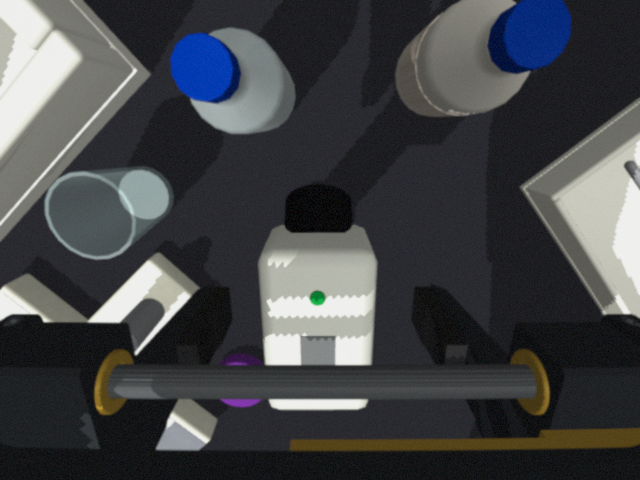

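```bash
python3 -m creep '[{"dr":[0,0,0],"offset":[-0.001,0,0],"gripper":-1},{"dr":[0,0,0],"offset":[0,0,0],"gripper":-1},{"dr":[0,0,0],"offset":[0,0,0],"gripper":-1},{"dr":[0,0,0],"offset":[0,0,0],"gripper":-1},{"dr":[0,0,0],"offset":[0,0,0],"gripper":-1},{"dr":[0,0,0],"offset":[0,0,0],"gripper":-1},{"dr":[0,0,0],"offset":[0,0,0],"gripper":-1},{"dr":[0,0,0],"offset":[0,0,0],"gripper":-1}]'
python3 - <<'E'
from h import *
s=snap('wrist','w37'); plan([.595,-.3338,.163],-124.6)
sd=snap('side','s37'); C=cloud(sd)
m=(C[...,2]>0.183)&(C[...,2]<0.2)&(np.abs(C[...,0]-.59)<.06)&(np.abs(C[...,1]+.33)<.06)
print(cv2.minAreaRect(C[m][:,:2].astype(np.float32)))
E
```

```text
time_s: 54.42
position: [0.5946, -0.3347, 0.1286]
tool_rot: [-1.456, 2.784, -0.0]
wrist_force: [1.0, 0.1, -0.3]
gripper_width: 0.0457
t 54.48 pos [ 0.5946 -0.3347  0.1617] psi -124.8 tilt 0.01 w 0.0459 F [0.4 0.3 0.4] q7 -1.20
  turn rz -0.2 then shift mm [-1.   0.2 -1.3] len 2
((0.6195963621139526, -0.3379579186439514), (0.028551198542118073, 0.07190508395433426), 4.8284406661987305)
```

View pics/s37.png

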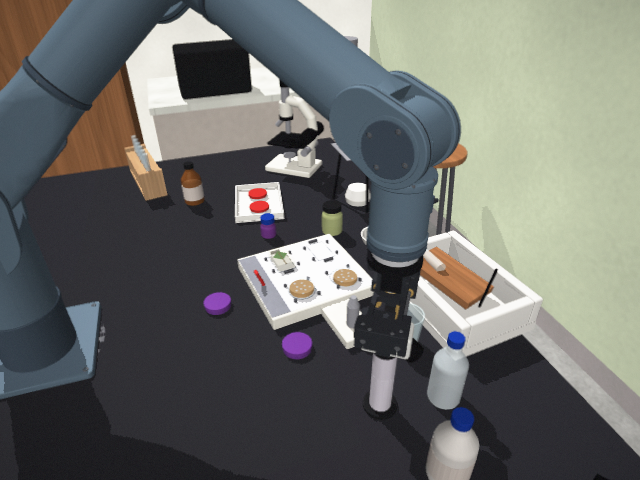

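```bash
python3 -m creep '[{"dr":[0,0,0],"offset":[0,0,-0.01],"gripper":-1},{"dr":[0,0,0],"offset":[0,0,-0.02],"gripper":-1},{"dr":[0,0,0],"offset":[0,0,-0.03],"gripper":-1},{"dr":[0,0,0],"offset":[0,0,-0.03],"gripper":-1},{"dr":[0,0,0],"offset":[0,0,-0.03],"gripper":-1},{"dr":[0,0,0],"offset":[0,0,-0.015],"gripper":-1},{"dr":[0,0,0],"offset":[0,0,-0.005],"gripper":-1},{"dr":[0,0,0],"offset":[0,0,0],"gripper":-1}]'
python3 - <<'E'
from h import *
plan([.6145,-.20,.305])
sd=snap('side','s38')
E
```

```text
time_s: 55.52
position: [0.5943, -0.3345, 0.2681]
tool_rot: [1.456, -2.784, -0.001]
wrist_force: [0.5, 0.3, -4.3]
gripper_width: 0.0458
t 55.52 pos [ 0.5943 -0.3345  0.3011] psi -124.8 tilt 0.05 w 0.0458 F [ 0.5  0.3 -4.3] q7 -1.28
  turn rz -0.0 then shift mm [-121.9   60.1   -3.9] len 136
```

View pics/s38.png

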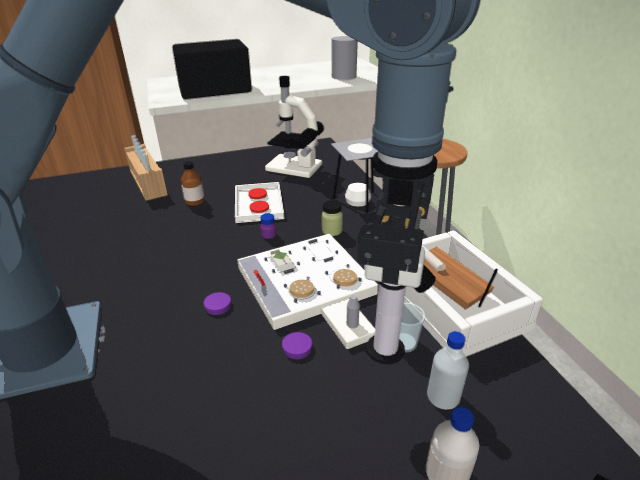

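```bash
python3 -m creep '[{"dr":[0,0,-4],"offset":[0,0,0],"gripper":-1},{"dr":[0,0,-8],"offset":[0,0,0],"gripper":-1},{"dr":[0,0,-8],"offset":[0,0,0],"gripper":-1},{"dr":[0,0,-8],"offset":[0,0,0],"gripper":-1},{"dr":[0,0,-8],"offset":[0,0,0],"gripper":-1},{"dr":[0,0,-8],"offset":[0,0,0],"gripper":-1},{"dr":[0,0,-8],"offset":[0,0,0],"gripper":-1},{"dr":[0,0,-8],"offset":[0,0,0],"gripper":-1}]'; python3 -m creep '[{"dr":[0,0,-8],"offset":[0,0,0],"gripper":-1},{"dr":[0,0,-8],"offset":[0,0,0],"gripper":-1},{"dr":[0,0,-8],"offset":[0,0,0],"gripper":-1},{"dr":[0,0,-8],"offset":[0,0,0],"gripper":-1},{"dr":[0,0,-8],"offset":[0,0,0],"gripper":-1},{"dr":[0,0,-8],"offset":[0,0,0],"gripper":-1},{"dr":[0,0,-8],"offset":[0,0,0],"gripper":-1},{"dr":[0,0,-8],"offset":[0,0,0],"gripper":-1}]'; python3 -m creep '[{"dr":[0,0,-5],"offset":[0,0,0],"gripper":-1},{"dr":[0,0,-3.5],"offset":[0,0,0],"gripper":-1},{"dr":[0,0,0],"offset":[0,0,0],"gripper":-1}]'
python3 - <<'E'
from h import *
print('post approx',st(0,-.19)); plan([.6145,-.20,.305],7.75); print(cur()[0]['q'])
E
```

```text
time_s: 56.58
position: [0.5939, -0.3344, 0.2672]
tool_rot: [2.656, -1.677, -0.003]
wrist_force: [0.4, -0.1, -4.8]
gripper_width: 0.0459
time_s: 57.58
position: [0.5938, -0.3345, 0.2671]
tool_rot: [-3.141, 0.015, 0.004]
wrist_force: [0.4, -0.4, -3.4]
gripper_width: 0.0461
time_s: 57.95
position: [0.5939, -0.3346, 0.2674]
tool_rot: [-3.134, -0.21, 0.003]
wrist_force: [-0.0, -0.7, -4.1]
gripper_width: 0.0459
post approx [ 0.61682864 -0.15306357]
t 57.95 pos [ 0.5939 -0.3346  0.3004] psi 7.7 tilt 0.11 w 0.0459 F [-0.  -0.7 -4.1] q7 0.77
  turn rz -0.1 then shift mm [  38.6 -130.6   -4.6] len 136
[ 0.16105033  0.57499112  0.45334744  1.39467237 -0.25509812  1.23187899
  0.77008155]
```

```bash
cat >> h.py <<'E'
from scipy.optimize import least_squares
def cyl(P,r,c0):
    f=lambda c: np.hypot(P[:,0]-c[0],P[:,1]-c[1])-r
    R=least_squares(f,c0,loss='soft_l1',f_scale=.001); return R.x, np.sqrt(np.mean(f(R.x)**2))
E
python3 - <<'E'
from h import *
s=load('side'); C=cloud(s)   # s38
m=(C[...,2]>.03)&(C[...,2]<.072)&(np.hypot(C[...,0]-.615,C[...,1]+.152)<.022)
P=C[m]; print('post side',m.sum(),cyl(P,.013,[.615,-.152]))
for a,b in((.03,.045),(.045,.06),(.06,.072)): 
    k=(P[:,2]>a)&(P[:,2]<b); print(cyl(P[k],.013,[.615,-.152]))
m=(C[...,2]>.16)&(C[...,2]<.25)&(np.hypot(C[...,0]-.594,C[...,1]+.334)<.03)
P=C[m]; print('tube side',m.sum(),cyl(P,.019,[.594,-.334]), 'TCP .5943 -.3345')
for a,b in((.16,.19),(.19,.22),(.22,.25)): 
    k=(P[:,2]>a)&(P[:,2]<b); print(k.sum(),cyl(P[k],.019,[.594,-.334]))
s=load('top'); C=cloud(s)
m=(C[...,2]>.03)&(C[...,2]<.072)&(np.hypot(C[...,0]-.615,C[...,1]+.152)<.022)
if m.sum()>20: print('post top',m.sum(),cyl(C[m],.013,[.615,-.152]))
m=(C[...,2]>.089)&(C[...,2]<.1)&(np.hypot(C[...,0]-.615,C[...,1]+.152)<.022); print(m.sum(),C[m].mean(0))
E
```

```text
post side 197 (array([ 0.6155442 , -0.15325355]), np.float64(0.0009704721422136436))
(array([ 0.6157282 , -0.15327851]), np.float64(0.0011133077717521232))
(array([ 0.61554906, -0.15321912]), np.float64(0.000886827688342815))
(array([ 0.61532874, -0.15324796]), np.float64(0.0008649427531690048))
tube side 1131 (array([ 0.5948348 , -0.33527847]), np.float64(0.0007041538136621445)) TCP .5943 -.3345
351 (array([ 0.59487315, -0.33512868]), np.float64(0.0007028583261796057))
374 (array([ 0.5948528 , -0.33527509]), np.float64(0.0007007753643374992))
406 (array([ 0.59478434, -0.33540826]), np.float64(0.0006906113412980804))
post top 26 (array([ 0.615477  , -0.15215714]), np.float64(0.0003356679172760461))
36 [ 0.61467895 -0.15153652  0.0931842 ]
```

```bash
python3 - <<'E'
from h import *
plan([.615,-.1525,.285],7.75)
E
```

```text
t 57.95 pos [ 0.5939 -0.3346  0.3004] psi 7.7 tilt 0.11 w 0.0459 F [-0.  -0.7 -4.1] q7 0.77
  turn rz -0.1 then shift mm [  45.5 -177.6   15.4] len 184
```

```bash
python3 -m creep '[{"dr":[0,0,0],"offset":[0.003,-0.012,0],"gripper":-1},{"dr":[0,0,0],"offset":[0.008,-0.03,0],"gripper":-1},{"dr":[0,0,0],"offset":[0.0095,-0.037,0],"gripper":-1},{"dr":[0,0,0],"offset":[0.0095,-0.037,0],"gripper":-1},{"dr":[0,0,0],"offset":[0.0085,-0.034,0],"gripper":-1},{"dr":[0,0,0],"offset":[0.005,-0.02,0],"gripper":-1},{"dr":[0,0,0],"offset":[0.002,-0.0076,0],"gripper":-1},{"dr":[0,0,0],"offset":[0,0,0.01],"gripper":-1}]'; python3 -m creep '[{"dr":[0,0,0],"offset":[0,0,0.005],"gripper":-1},{"dr":[0,0,0],"offset":[0,0,0],"gripper":-1},{"dr":[0,0,0],"offset":[0,0,0],"gripper":-1}]'
cat > cmp.py <<'E'
from h import *
import sys
sd=snap('side',sys.argv[1]); S,R,p=cur(); C=cloud(sd); x0=S['position'][:2]
zb=S['position'][2]-.1617
print('TCP',S['position'].round(4),'collar z est',round(zb,4),'F',S['wrist_force'].round(1))
for a,b in((.02,.055),(.055,.09),(.09,.125)):
    m=(C[...,2]>zb+a)&(C[...,2]<zb+b)&(np.hypot(C[...,0]-x0[0],C[...,1]-x0[1])<.03)
    if m.sum()>30: print('tube',m.sum(),cyl(C[m],.019,x0)[0].round(4))
m=(C[...,2]>.03)&(C[...,2]<.072)&(np.hypot(C[...,0]-.615,C[...,1]+.153)<.022)
if m.sum()>30 : print('post',m.sum(),cyl(C[m],.013,[.615,-.153])[0].round(4))
im=cv2.imread('pics/%s.png'%sys.argv[1]); cv2.imwrite('pics/%sa.png'%sys.argv[1],cv2.resize(im[220:380,270:470],None,fx=3.5,fy=3.5,interpolation=cv2.INTER_CUBIC))
plan([.6155,-.153,.285],7.75)
E
python3 cmp.py s39
```

```text
time_s: 58.95
position: [0.6162, -0.1534, 0.259]
tool_rot: [3.133, 0.211, 0.003]
wrist_force: [-0.9, 0.1, -3.2]
gripper_width: 0.0459
time_s: 59.32
position: [0.6157, -0.1534, 0.2537]
tool_rot: [3.134, 0.21, 0.0]
wrist_force: [-0.2, -0.4, -4.3]
gripper_width: 0.0461
TCP [ 0.6158 -0.1532  0.2868] collar z est 0.1251 F [ 0.5  0.2 -3.7]
tube 296 [ 0.6147 -0.1532]
tube 322 [ 0.6148 -0.1531]
tube 350 [ 0.6148 -0.1535]
post 197 [ 0.6156 -0.1531]
t 59.38 pos [ 0.6158 -0.1532  0.2868] psi 7.7 tilt 0.02 w 0.0455 F [ 0.5  0.2 -3.7] q7 0.48
  turn rz -0.1 then shift mm [-0.3 -0.3  1.8] len 2
```

View pics/s39a.png

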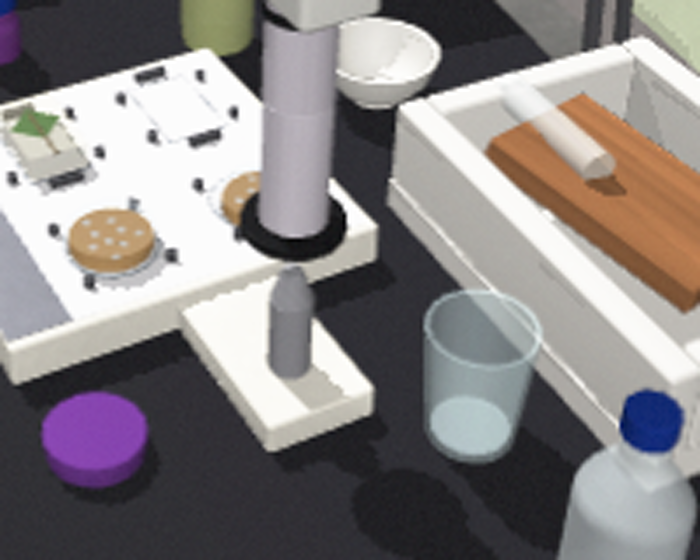

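```bash
python3 -m creep '[{"dr":[0,0,0],"offset":[0.0008,0,0.01],"gripper":-1},{"dr":[0,0,0],"offset":[0,0,0.01],"gripper":-1},{"dr":[0,0,0],"offset":[0,0,0.01],"gripper":-1},{"dr":[0,0,0],"offset":[0,0,0],"gripper":-1},{"dr":[0,0,0],"offset":[0,0,0],"gripper":-1}]'; python3 cmp.py s40
```

```text
time_s: 60.0
position: [0.6167, -0.1526, 0.2238]
tool_rot: [3.134, 0.212, 0.0]
wrist_force: [-0.5, 0.4, -3.7]
gripper_width: 0.0454
TCP [ 0.6168 -0.1527  0.257 ] collar z est 0.0953 F [ 0.6 -0.  -4.9]
tube 284 [ 0.6157 -0.1524]
tube 302 [ 0.616  -0.1522]
tube 328 [ 0.6159 -0.1525]
post 203 [ 0.6156 -0.1531]
t 60.05 pos [ 0.6168 -0.1527  0.257 ] psi 7.7 tilt 0.04 w 0.0459 F [ 0.6 -0.  -4.9] q7 0.49
  turn rz -0.0 then shift mm [ -1.4   0.2 -28. ] len 28
```

```bash
python3 -m creep '[{"dr":[0,0,0],"offset":[-0.0002,0.0006,0.008],"gripper":-1},{"dr":[0,0,0],"offset":[0,0,0.008],"gripper":-1},{"dr":[0,0,0],"offset":[0,0,0.008],"gripper":-1},{"dr":[0,0,0],"offset":[0,0,0],"gripper":-1},{"dr":[0,0,0],"offset":[0,0,0],"gripper":-1}]'; python3 cmp.py s41
```

```text
time_s: 60.68
position: [0.6165, -0.1532, 0.1997]
tool_rot: [3.134, 0.212, 0.0]
wrist_force: [-0.5, 0.1, -4.1]
gripper_width: 0.0454
TCP [ 0.6167 -0.1532  0.2329] collar z est 0.0712 F [ 0.4  0.5 -3.4]
tube 264 [ 0.6156 -0.1528]
tube 289 [ 0.6158 -0.1527]
tube 308 [ 0.6157 -0.1531]
post 120 [ 0.6154 -0.1533]
t 60.73 pos [ 0.6167 -0.1532  0.2329] psi 7.7 tilt 0.03 w 0.0458 F [ 0.4  0.5 -3.4] q7 0.50
  turn rz -0.0 then shift mm [ -1.1  -0.4 -52.1] len 52
```

View pics/s41a.png

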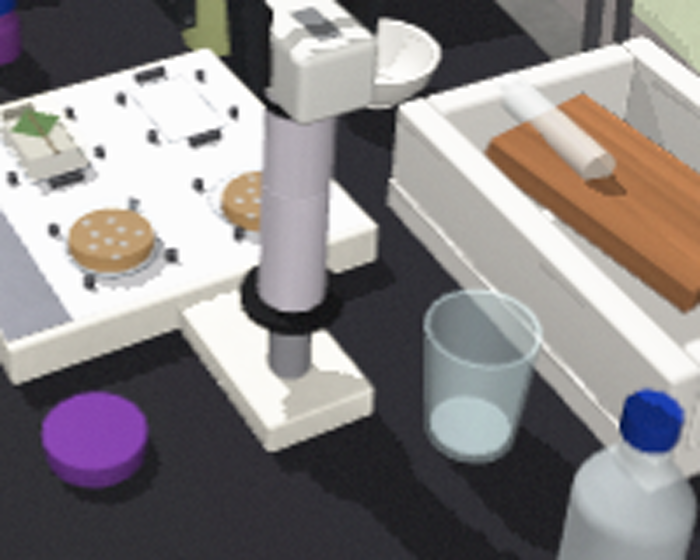

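The sleeve is on the post without any contact force. I'll keep lowering, with a force check partway.

```bash
python3 -m creep '[{"dr":[0,0,0],"offset":[0,0,0.008],"gripper":-1},{"dr":[0,0,0],"offset":[0,0,0.008],"gripper":-1},{"dr":[0,0,0],"offset":[0,0,0.008],"gripper":-1},{"dr":[0,0,0],"offset":[0,0,0.008],"gripper":-1},{"dr":[0,0,0],"offset":[0,0,0],"gripper":-1},{"dr":[0,0,0],"offset":[0,0,0],"gripper":-1}]'; python3 cmp.py s42; python3 -m creep '[{"dr":[0,0,0],"offset":[0,0,0.006],"gripper":-1},{"dr":[0,0,0],"offset":[0,0,0.005],"gripper":-1},{"dr":[0,0,0],"offset":[0,0,0],"gripper":-1},{"dr":[0,0,0],"offset":[0,0,0],"gripper":-1}]'; python3 cmp.py s43
```

```text
time_s: 61.48
position: [0.6166, -0.1532, 0.1678]
tool_rot: [3.134, 0.212, 0.001]
wrist_force: [0.1, 0.3, -3.8]
gripper_width: 0.046
TCP [ 0.6167 -0.1533  0.2009] collar z est 0.0392 F [ 1.4 -0.1 -3.4]
tube 257 [ 0.6156 -0.1531]
tube 265 [ 0.6157 -0.1529]
tube 293 [ 0.6158 -0.153 ]
post 217 [ 0.6125 -0.1594]
t 61.52 pos [ 0.6167 -0.1533  0.2009] psi 7.7 tilt 0.03 w 0.0453 F [ 1.4 -0.1 -3.4] q7 0.52
  turn rz -0.0 then shift mm [ -1.1  -0.4 -84.1] len 84
time_s: 62.02
position: [0.6165, -0.1532, 0.1567]
tool_rot: [3.134, 0.212, 0.0]
wrist_force: [-0.6, 1.0, -4.1]
gripper_width: 0.0454
TCP [ 0.6165 -0.1532  0.1898] collar z est 0.0281 F [-0.  -0.1 -3.9]
tube 255 [ 0.6155 -0.1529]
tube 259 [ 0.6154 -0.1529]
tube 287 [ 0.6155 -0.1531]
post 289 [ 0.6127 -0.1593]
t 62.08 pos [ 0.6165 -0.1532  0.1898] psi 7.7 tilt 0.01 w 0.0452 F [-0.  -0.1 -3.9] q7 0.52
  turn rz -0.0 then shift mm [ -1.   -0.3 -95.2] len 95
```

View pics/s43a.png

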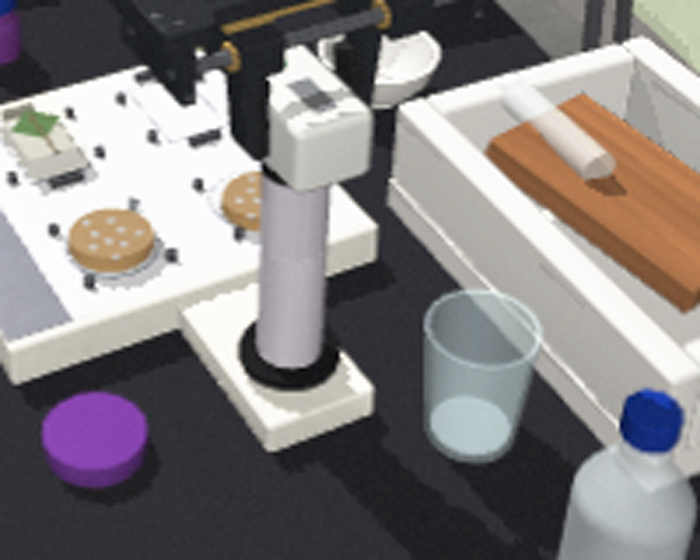

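```bash
python3 -m creep '[{"dr":[0,0,0],"offset":[0,0,0.002],"gripper":-1},{"dr":[0,0,0],"offset":[0,0,0.002],"gripper":-1},{"dr":[0,0,0],"offset":[0,0,0],"gripper":-1}]'; python3 -m creep '[{"dr":[0,0,0],"offset":[0,0,0.0012],"gripper":-1},{"dr":[0,0,0],"offset":[0,0,0],"gripper":-1}]';  python3 -m creep '[{"dr":[0,0,0],"offset":[0,0,0.001],"gripper":-1},{"dr":[0,0,0],"offset":[0,0,0],"gripper":-1}]'
```

```text
time_s: 62.45
position: [0.6162, -0.1531, 0.1524]
tool_rot: [-3.134, -0.212, 0.001]
wrist_force: [-0.6, -0.9, -4.2]
gripper_width: 0.0459
time_s: 62.7
position: [0.6164, -0.1531, 0.1513]
tool_rot: [-3.134, -0.212, 0.0]
wrist_force: [0.6, -1.4, -4.2]
gripper_width: 0.0459
time_s: 62.95
position: [0.6166, -0.1533, 0.1506]
tool_rot: [3.134, 0.212, 0.001]
wrist_force: [0.3, -0.2, -2.0]
gripper_width: 0.0457
```

```bash
python3 -m creep '[{"dr":[0,0,0],"offset":[0,0,0.0006],"gripper":-1},{"dr":[0,0,0],"offset":[0,0,0],"gripper":-1}]'; python3 cmp.py s44
```

```text
time_s: 63.2
position: [0.6167, -0.1534, 0.1506]
tool_rot: [3.134, 0.211, 0.001]
wrist_force: [-1.5, 0.1, 5.5]
gripper_width: 0.0455
TCP [ 0.6166 -0.1534  0.1836] collar z est 0.0219 F [-2.8  0.3  5.7]
tube 251 [ 0.6157 -0.1532]
tube 251 [ 0.6156 -0.153 ]
tube 287 [ 0.6157 -0.1532]
post 314 [ 0.6126 -0.1595]
t 63.25 pos [ 0.6166 -0.1534  0.1836] psi 7.7 tilt 0.04 w 0.0457 F [-2.8  0.3  5.7] q7 0.52
  turn rz -0.0 then shift mm [  -1.1   -0.6 -101.4] len 101
```

Seated: wrist force has gone from −4 to +5.5 N. I'll release and lift straight up.

```bash
python3 -m creep '[{"dr":[0,0,0],"offset":[0,0,0],"gripper":0.4},{"dr":[0,0,0],"offset":[0,0,0],"gripper":0.4},{"dr":[0,0,0],"offset":[0,0,0],"gripper":0.8},{"dr":[0,0,0],"offset":[0,0,0],"gripper":0.8},{"dr":[0,0,0],"offset":[0,0,0],"gripper":0.8},{"dr":[0,0,0],"offset":[0,0,-0.01],"gripper":0.8},{"dr":[0,0,0],"offset":[0,0,-0.03],"gripper":0.8},{"dr":[0,0,0],"offset":[0,0,-0.04],"gripper":0.8}]'; python3 -m creep '[{"dr":[0,0,0],"offset":[0,0,-0.05],"gripper":0.8},{"dr":[0,0,0],"offset":[0,0,-0.02],"gripper":0.8},{"dr":[0,0,0],"offset":[0,0,0],"gripper":0.8}]'
python3 - <<'E'
from h import *
sd=snap('side','s45'); w=snap('wrist','w45'); plan([.52,.02,.3],7.75)
C=cloud(sd)
for a,b in((.04,.08),(.08,.12),(.12,.145)):
    m=(C[...,2]>a)&(C[...,2]<b)&(np.hypot(C[...,0]-.6157,C[...,1]+.153)<.03)
    print('tube',m.sum(),cyl(C[m],.019,[.6157,-.153])[0].round(4))
for s in (sd,w):
    C=cloud(s)
    m=(C[...,2]>0.205)&(C[...,2]<0.222)&(np.abs(C[...,0]-.616)<.06)&(np.abs(C[...,1]+.153)<.06)
    print(m.sum(),np.median(C[m][:,2]),cv2.minAreaRect(C[m][:,:2].astype(np.float32)))
E
```

```text
time_s: 64.25
position: [0.6159, -0.153, 0.2307]
tool_rot: [-3.134, -0.212, 0.002]
wrist_force: [0.9, 0.4, -0.3]
gripper_width: 0.0792
time_s: 64.62
position: [0.6174, -0.1536, 0.3021]
tool_rot: [3.134, 0.211, 0.006]
wrist_force: [-0.1, -0.8, 0.1]
gripper_width: 0.0794
t 64.72 pos [ 0.616  -0.1529  0.3321] psi 7.7 tilt 0.05 w 0.0793 F [-0.7  0.2 -0.9] q7 0.47
  turn rz -0.0 then shift mm [ -71.8 -184.3   32.1] len 200
tube 280 [ 0.6157 -0.153 ]
tube 298 [ 0.6153 -0.153 ]
tube 206 [ 0.6155 -0.1532]
699 0.21402544090896727 ((0.6142506003379822, -0.15529954433441162), (0.04505641385912895, 0.0775173008441925), 7.767951488494873)
4847 0.2126700058751233 ((0.6174619197845459, -0.15198418498039246), (0.04610623046755791, 0.07513188570737839), 7.973904132843018)
```

View pics/s45.png

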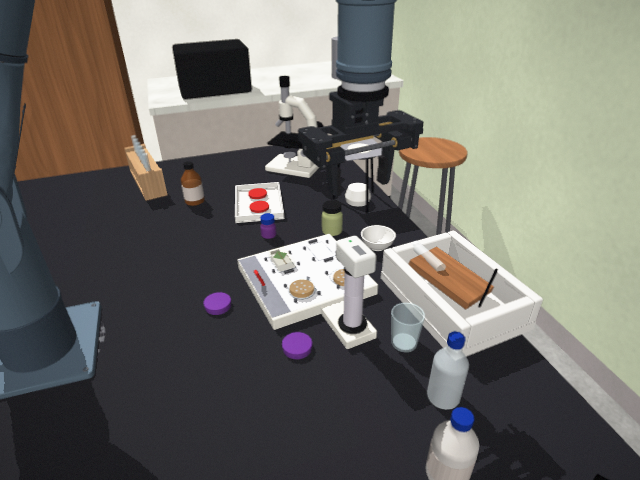

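View pics/w45.png

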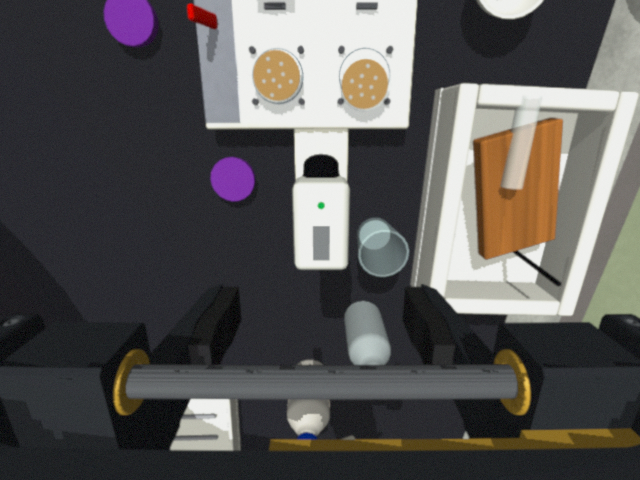

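The camera is home: head top 0.2137 m against 0.214 expected, axis within 0.5 mm, lens towards the bays. But the dish in bay 2, at (365,84) between pins centred on (364,75), looks displaced. I'll look from above the stage.

```bash
python3 - <<'E'
from h import *
plan([.60,.04,.24],7.75)
E
python3 -m creep '[{"dr":[0,0,0],"offset":[-0.006,-0.04,0],"gripper":1},{"dr":[0,0,0],"offset":[-0.006,-0.05,0],"gripper":1},{"dr":[0,0,0],"offset":[0,-0.05,0],"gripper":1},{"dr":[0,0,0],"offset":[0,-0.05,0.03],"gripper":1},{"dr":[0,0,0],"offset":[0,0,0.04],"gripper":1},{"dr":[0,0,0],"offset":[0,0,0.022],"gripper":1},{"dr":[0,0,0],"offset":[0,0,0],"gripper":1},{"dr":[0,0,0],"offset":[0,0,0],"gripper":1}]'
python3 - <<'E'
from h import *
w=snap('wrist','w46'); plan([.60,.04,.24],7.75); amber(w,.0455); print(fitpins(w,STH,ST,win=6))
C=cloud(w)
im=w['image'].astype(int)
for bx,by in((-.052,-.055),(.052,-.055)):
    c=st(bx,by); m=(C[...,2]>.0415)&(C[...,2]<.055)&(np.hypot(C[...,0]-c[0],C[...,1]-c[1])<.07)
    n,l,stt,ce=cv2.connectedComponentsWithStats(m.astype(np.uint8)); i=1+np.argmax(stt[1:,4]); P=C[l==i][:,:2].astype(np.float32)
    cc=cv2.minEnclosingCircle(P); print(c,cc, 'stage', rot(STH).T@(np.array(cc[0])-ST))
E
```

```text
t 64.72 pos [ 0.616  -0.1529  0.3321] psi 7.7 tilt 0.05 w 0.0793 F [-0.7  0.2 -0.9] q7 0.47
  turn rz -0.0 then shift mm [  10.2 -193.3   92.1] len 214
time_s: 65.72
position: [0.5792, 0.0333, 0.2082]
tool_rot: [3.134, 0.211, 0.0]
wrist_force: [0.0, -0.2, -0.1]
gripper_width: 0.0878
t 65.78 pos [0.5795 0.0333 0.2416] psi 7.7 tilt 0.07 w 0.0882 F [ 0.3 -0.6  0.9] q7 0.16
  turn rz -0.0 then shift mm [21.2 -3.9  1.6] len 22
amber [284. 253.] 1862 [ 0.5478 -0.0216  0.0455] [ 0.5478 -0.0218  0.0449]
amber [378.6 260.8] 1823 [ 0.6497 -0.0169  0.0455] [ 0.6497 -0.0168  0.045 ]
(np.float64(0.1375666700528661), array([0.59147892, 0.03628811]), 16, np.float64(0.0010229102249951043))
[ 0.54709405 -0.0263115 ] ((0.5473582744598389, -0.025760194286704063), 0.029993953183293343) stage [-0.05166382 -0.05448937]
[ 0.65014358 -0.0122832 ] ((0.6521504521369934, -0.021185480058193207), 0.03012954443693161) stage [ 0.05278772 -0.06409163]
```

View pics/w46.png

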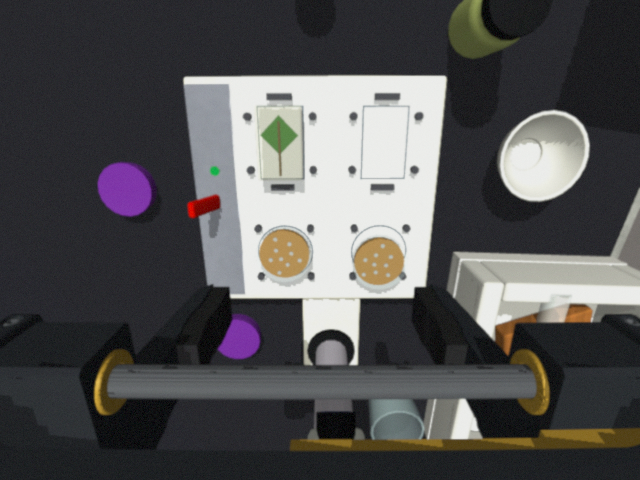

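The knock event has hit: dish 2 moved about 10 mm towards −y in its bay. I'll regrasp it with jaws along stage x and put it back.

```bash
python3 - <<'E'
from h import *
plan([.6502,-.021,.035],7.75)
E
```

```text
t 65.78 pos [0.5795 0.0333 0.2416] psi 7.7 tilt 0.07 w 0.0882 F [ 0.3 -0.6  0.9] q7 0.16
  turn rz -0.0 then shift mm [ 62.7  63.3 206.6] len 225
```

```bash
python3 -m creep '[{"dr":[0,0,0],"offset":[0.03,0.03,0],"gripper":1},{"dr":[0,0,0],"offset":[0.0327,0.0333,0.03],"gripper":1},{"dr":[0,0,0],"offset":[0,0,0.04],"gripper":1},{"dr":[0,0,0],"offset":[0,0,0.04],"gripper":1},{"dr":[0,0,0],"offset":[0,0,0.02],"gripper":1},{"dr":[0,0,0],"offset":[0,0,0.01],"gripper":1},{"dr":[0,0,0],"offset":[0,0,0],"gripper":1},{"dr":[0,0,0],"offset":[0,0,0],"gripper":1}]'
python3 - <<'E'
from h import *
w=snap('wrist','w47'); snap('side','s47'); plan([.6502,-.021,.035],7.75)
C=cloud(w); c=[.65,-.02]
m=(C[...,2]>.0415)&(C[...,2]<.055)&(np.hypot(C[...,0]-c[0],C[...,1]-c[1])<.05)
n,l,stt,ce=cv2.connectedComponentsWithStats(m.astype(np.uint8)); i=1+np.argmax(stt[1:,4]); print(cv2.minEnclosingCircle(C[l==i][:,:2].astype(np.float32)))
E
```

```text
time_s: 66.78
position: [0.6508, -0.0208, 0.0694]
tool_rot: [3.134, 0.212, 0.004]
wrist_force: [0.2, 0.3, -0.6]
gripper_width: 0.0883
t 66.88 pos [ 0.6506 -0.0208  0.1021] psi 7.7 tilt 0.12 w 0.0883 F [-0.5  1.1 -0.8] q7 0.32
  turn rz -0.0 then shift mm [-0.4  0.2 67.1] len 67
((0.6520329713821411, -0.02125674858689308), 0.030245274305343628)
```

View pics/w47.png

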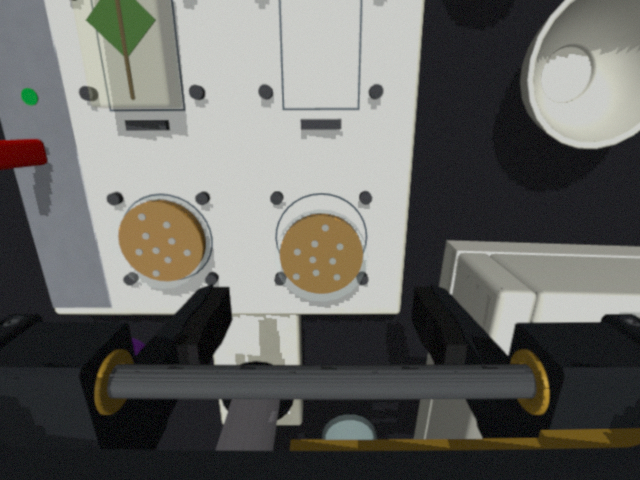

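View pics/s47.png

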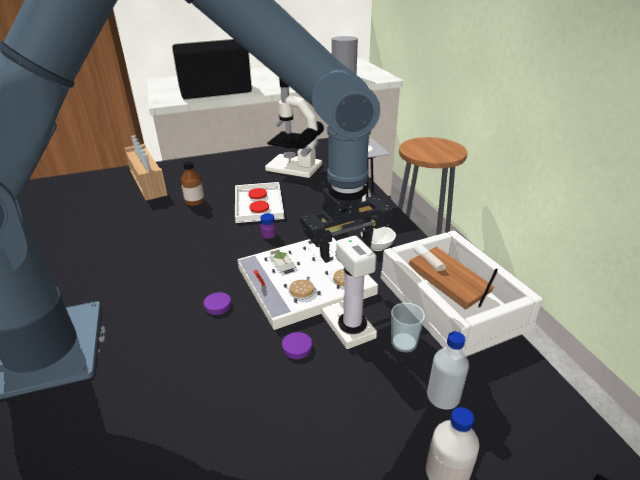

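```bash
python3 - <<'E'
from h import *
s=load('side'); C=cloud(s)
U=(C-np.array([.6506,-.0208,.102])); a=np.radians(7.75)
X=U[...,0]*np.cos(a)+U[...,1]*np.sin(a); Y=-U[...,0]*np.sin(a)+U[...,1]*np.cos(a); Z=U[...,2]
for z in np.arange(0,.4,.02):
    m=(Z>z)&(Z<z+.02)&(abs(X)<.12)&(Y>-.12)&(Y<.1)&(C[...,2]>.06)
    cam=(C[...,2]<.225)&(Y<-.07)
    m&=~cam
    if m.sum()>5: print(round(z,2),m.sum(),'Ymin',np.percentile(Y[m],1).round(3),'X',X[m].min().round(3),X[m].max().round(3))
m=(C[...,2]>.15)&(C[...,2]<.22)&(np.hypot(C[...,0]-.616,C[...,1]+.153)<.06)
print('cam head nearest Y', Y[m].max(), Y[m].min())
E
```

```text
0.0 97 Ymin -0.013 X -0.06 0.058
0.02 146 Ymin -0.013 X -0.062 0.059
0.04 116 Ymin -0.013 X -0.063 0.06
0.06 352 Ymin -0.037 X -0.088 0.085
0.08 638 Ymin -0.037 X -0.095 0.091
0.1 1171 Ymin -0.036 X -0.096 0.092
0.12 235 Ymin -0.023 X -0.043 0.016
0.14 352 Ymin -0.039 X -0.043 0.026
0.16 330 Ymin -0.038 X -0.039 0.034
0.18 354 Ymin -0.042 X -0.041 0.032
0.2 410 Ymin -0.041 X -0.041 0.034
0.22 384 Ymin -0.04 X -0.04 0.03
0.24 410 Ymin -0.04 X -0.04 0.026
0.26 391 Ymin -0.041 X -0.042 0.03
0.28 372 Ymin -0.052 X -0.049 0.031
0.3 536 Ymin -0.055 X -0.063 0.027
0.32 713 Ymin -0.056 X -0.08 0.028
0.34 866 Ymin -0.055 X -0.095 0.042
0.36 953 Ymin -0.05 X -0.114 0.039
0.38 899 Ymin -0.042 X -0.12 0.013
cam head nearest Y -0.08104575303372927 -0.1671208086207877
```

The gripper and arm reach at most 42 mm towards the camera below 0.37 m, and the lens is about 70 mm away. Safe to descend.

```bash
python3 -m creep '[{"dr":[0,0,0],"offset":[-0.0003,0,0.025],"gripper":1},{"dr":[0,0,0],"offset":[0,0,0.025],"gripper":1},{"dr":[0,0,0],"offset":[0,0,0.012],"gripper":1},{"dr":[0,0,0],"offset":[0,0,0.005],"gripper":1},{"dr":[0,0,0],"offset":[0,0,0],"gripper":1}]'
python3 - <<'E'
from h import *
w=snap('wrist','w48'); plan([.6502,-.021,.035],7.75)
E
```

```text
time_s: 67.5
position: [0.6498, -0.0209, 0.0013]
tool_rot: [3.134, 0.212, 0.001]
wrist_force: [0.8, 0.1, 0.3]
gripper_width: 0.0881
t 67.55 pos [ 0.65   -0.0209  0.0346] psi 7.7 tilt 0.07 w 0.0883 F [ 0.7 -0.   1.4] q7 0.34
  turn rz -0.0 then shift mm [ 0.2  0.1 -0.4] len 0
```

View pics/w48.png

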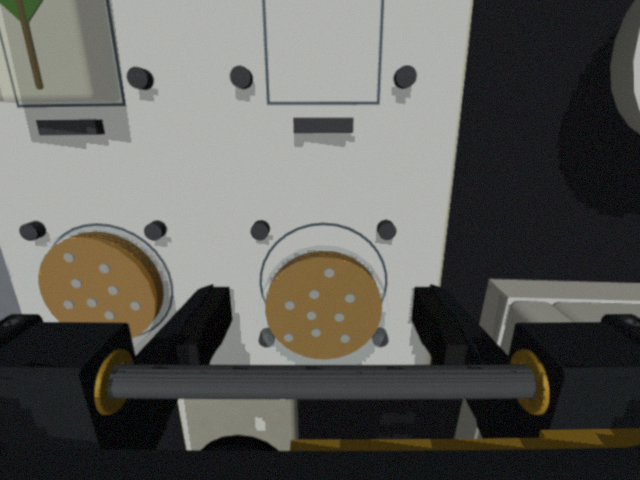

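```bash
python3 -m creep '[{"dr":[0,0,0],"offset":[0,0,0],"gripper":-1},{"dr":[0,0,0],"offset":[0,0,0],"gripper":-1},{"dr":[0,0,0],"offset":[0,0,0],"gripper":-1},{"dr":[0,0,0],"offset":[0,0,0],"gripper":-1},{"dr":[0,0,0],"offset":[0,0,0],"gripper":-1},{"dr":[0,0,0],"offset":[0,0,0],"gripper":-1},{"dr":[0,0,0],"offset":[0,0,-0.006],"gripper":-1},{"dr":[0,0,0],"offset":[0,0,-0.006],"gripper":-1}]'; python3 -m creep '[{"dr":[0,0,0],"offset":[0,-0.005,0],"gripper":-1},{"dr":[0,0,0],"offset":[0,-0.0045,0],"gripper":-1},{"dr":[0,0,0],"offset":[0,0,0.006],"gripper":-1},{"dr":[0,0,0],"offset":[0,0,0.003],"gripper":-1},{"dr":[0,0,0],"offset":[0,0,0],"gripper":-1},{"dr":[0,0,0],"offset":[0,0,0],"gripper":-1}]'
python3 - <<'E'
from h import *
w=snap('wrist','w49'); plan([.6498,-.0122,.035],7.75)
im=cv2.imread('pics/w49.png'); cv2.imwrite('pics/w49a.png',cv2.resize(im[220:440,220:420],None,fx=2.7,fy=2.7,interpolation=cv2.INTER_CUBIC))
E
```

```text
time_s: 68.55
position: [0.648, -0.0212, 0.0126]
tool_rot: [3.134, 0.211, -0.004]
wrist_force: [0.1, -0.5, 0.0]
gripper_width: 0.0589
time_s: 69.3
position: [0.6481, -0.0117, 0.0038]
tool_rot: [3.134, 0.211, 0.0]
wrist_force: [-0.3, 0.3, 0.3]
gripper_width: 0.0594
t 69.35 pos [ 0.6482 -0.0116  0.0369] psi 7.7 tilt 0.02 w 0.0593 F [-0.1  0.5 -0.7] q7 0.33
  turn rz -0.0 then shift mm [1.5 0.8 1.9] len 3
```

View pics/w49a.png

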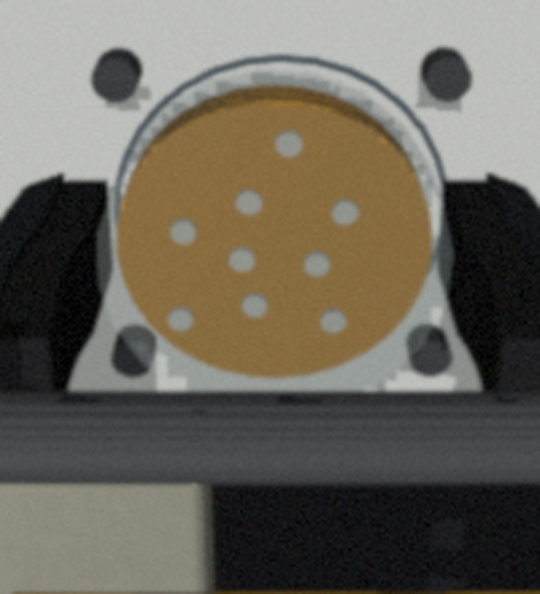

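```bash
python3 -m creep '[{"dr":[0,0,0],"offset":[0.0012,-0.0005,0.001],"gripper":-1},{"dr":[0,0,0],"offset":[0,0,0.001],"gripper":-1},{"dr":[0,0,0],"offset":[0,0,0],"gripper":-1},{"dr":[0,0,0],"offset":[0,0,0],"gripper":0.65},{"dr":[0,0,0],"offset":[0,0,0],"gripper":0.65},{"dr":[0,0,0],"offset":[0,0,0],"gripper":0.65},{"dr":[0,0,0],"offset":[0,0,0],"gripper":0.65},{"dr":[0,0,0],"offset":[0,0,-0.03],"gripper":0.65}]'; python3 -m creep '[{"dr":[0,0,0],"offset":[0,0,-0.05],"gripper":1},{"dr":[0,0,0],"offset":[0,0,-0.05],"gripper":1},{"dr":[0,0,0],"offset":[-0.025,-0.03,-0.05],"gripper":1},{"dr":[0,0,0],"offset":[-0.025,-0.03,0],"gripper":1},{"dr":[0,0,0],"offset":[0,0,0],"gripper":1},{"dr":[0,0,0],"offset":[0,0,0],"gripper":1}]'
cat > chk.py <<'E'
from h import *
import sys
w=snap('wrist',sys.argv[1]); f=fitpins(w,STH,ST,win=6); print(f)
C=cloud(w); th,T=f[0],f[1]
for n,bx,by,z0,z1 in(('d1',-.052,-.055,.0415,.055),('d2',.052,-.055,.0415,.055),('b1',-.052,.062,.046,.056)):
    c=rot(th)@np.array([bx,by])+T; m=(C[...,2]>z0)&(C[...,2]<z1)&(np.hypot(C[...,0]-c[0],C[...,1]-c[1])<.055)
    k,l,stt,ce=cv2.connectedComponentsWithStats(m.astype(np.uint8)); i=1+np.argmax(stt[1:,4]); P=C[l==i][:,:2].astype(np.float32)
    if n[0]=='d': q=cv2.minEnclosingCircle(P)[0]; e=''
    else: r=cv2.minAreaRect(P); q=r[0]; e=r[1:]
    print(n,'off mm',(1000*(rot(th).T@(np.array(q)-T)-[bx,by])).round(1),e, 'z',np.median(C[l==i][:,2]).round(4))
plan([.5,.02,.2],7.75)
E
python3 chk.py w50
```

```text
time_s: 70.35
position: [0.647, -0.0106, 0.0301]
tool_rot: [-3.134, -0.212, 0.007]
wrist_force: [0.1, 0.5, -0.7]
gripper_width: 0.0725
time_s: 71.1
position: [0.5923, 0.0411, 0.1811]
tool_rot: [3.134, 0.211, 0.0]
wrist_force: [-0.5, -0.0, -0.2]
gripper_width: 0.0883
(np.float64(0.13733633719633026), array([0.5916016 , 0.03648008]), 16, np.float64(0.0011429088675401354))
d1 off mm [-0.5 -0.7]  z 0.0449
d2 off mm [ 0.2 -0.1]  z 0.0449
b1 off mm [-0.1 -0.3] ((0.044421471655368805, 0.06959215551614761), 7.520540237426758) z 0.0487
t 71.15 pos [0.5925 0.0405 0.2139] psi 7.7 tilt 0.05 w 0.0880 F [-0.5  0.9 -0. ] q7 0.17
  turn rz -0.1 then shift mm [-94.4   7.8  13.9] len 96
```

View pics/w50.png

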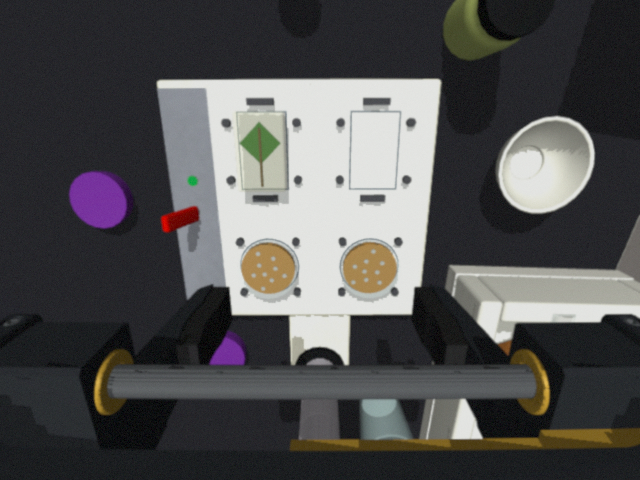

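All three samples are within 1 mm of their bay centres. I'll check the tray and camera with the top and side views, then go to the lamp.

```bash
python3 - <<'E'
from h import *
print(st(-.19,0)); plan(list(st(-.19,0))+[.20],7.75)
E
python3 -m creep '[{"dr":[0,0,0],"offset":[-0.05,0,0],"gripper":-1},{"dr":[0,0,0],"offset":[-0.05,0,0],"gripper":-1},{"dr":[0,0,0],"offset":[-0.05,0,0],"gripper":-1},{"dr":[0,0,0],"offset":[-0.03,0,0],"gripper":-1},{"dr":[0,0,0],"offset":[0,0,0],"gripper":-1},{"dr":[0,0,0],"offset":[0,0,0],"gripper":-1},{"dr":[0,0,0],"offset":[0,0,0],"gripper":-1},{"dr":[0,0,0],"offset":[0,0,0],"gripper":-1}]'
python3 - <<'E'
from h import *
w=snap('wrist','w51'); snap('top','top51'); sd=snap('side','s51'); plan(list(st(-.19,0))+[.045],7.75)
E
```

```text
[0.40293643 0.00957136]
t 71.15 pos [0.5925 0.0405 0.2139] psi 7.7 tilt 0.05 w 0.0880 F [-0.5  0.9 -0. ] q7 0.17
  turn rz -0.1 then shift mm [-192.     5.1   13.9] len 193
time_s: 72.15
position: [0.4143, 0.0173, 0.181]
tool_rot: [3.134, 0.211, 0.0]
wrist_force: [-0.7, 0.4, 0.2]
gripper_width: 0.0105
t 72.30 pos [0.4139 0.0174 0.214 ] psi 7.7 tilt 0.01 w 0.0003 F [-1.2  0.7 -0.5] q7 0.08
  turn rz -0.0 then shift mm [-11.9   6.3 169. ] len 170
```

View pics/w51.png

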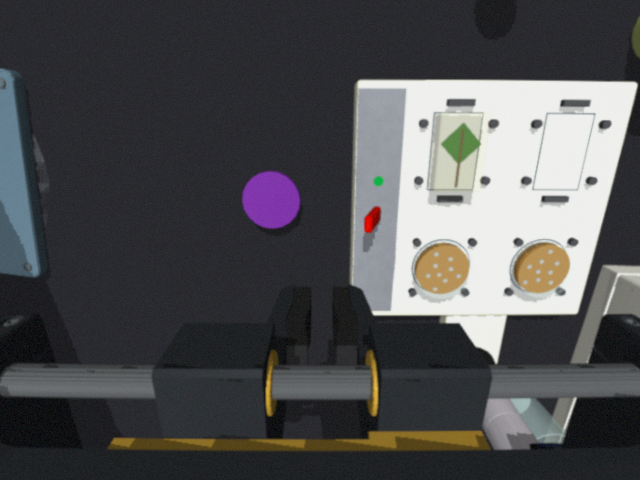

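View pics/s51.png

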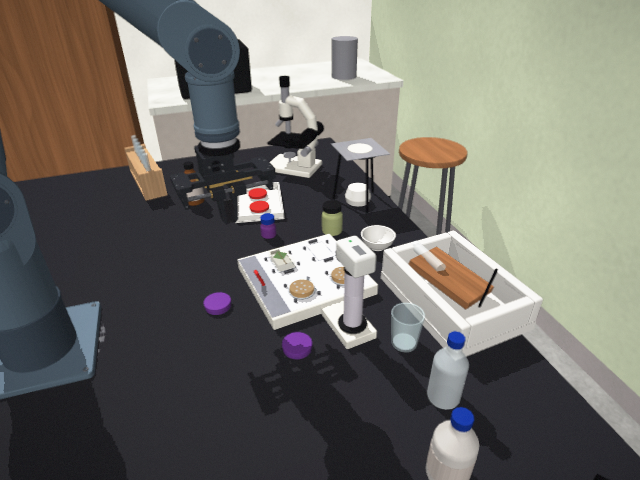

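```bash
python3 - <<'E'
from h import *
for n in('wrist','side','top'):
    s=load(n); C=cloud(s); im=s['image'].astype(int)
    m=(im[...,0]>120)&(im[...,1]<70)&(im[...,2]<70)&(np.hypot(C[...,0]-.465,C[...,1]-.02)<.06)
    P=C[m]; q=(P[:,:2]-ST)@rot(STH)
    if m.sum()>3: print(n,m.sum(),'stage x',q[:,0].min().round(4),q[:,0].max().round(4),'y',q[:,1].min().round(4),q[:,1].max().round(4),'z',P[:,2].min().round(3),P[:,2].max().round(3))
print(st(-.18,0))
plan(list(st(-.18,0))+[.047],7.75)
E
```

```text
wrist 231 stage x -0.1379 -0.1209 y -0.0037 0.0116 z 0.036 0.073
side 40 stage x -0.1408 -0.1219 y -0.0082 0.0089 z 0.034 0.075
top 11 stage x -0.1379 -0.1243 y 0.006 0.0107 z 0.044 0.074
[0.41284504 0.01092024]
t 72.30 pos [0.4139 0.0174 0.214 ] psi 7.7 tilt 0.01 w 0.0003 F [-1.2  0.7 -0.5] q7 0.08
  turn rz -0.0 then shift mm [ -1.9   6.3 167. ] len 167
```

```bash
python3 -m creep '[{"dr":[0,0,0],"offset":[-0.002,0.0045,0.04],"gripper":-1},{"dr":[0,0,0],"offset":[0,0,0.045],"gripper":-1},{"dr":[0,0,0],"offset":[0,0,0.045],"gripper":-1},{"dr":[0,0,0],"offset":[0,0,0.03],"gripper":-1},{"dr":[0,0,0],"offset":[0,0,0.007],"gripper":-1},{"dr":[0,0,0],"offset":[0,0,0],"gripper":-1},{"dr":[0,0,0],"offset":[0,0,0],"gripper":-1}]'
python3 - <<'E'
from h import *
sd=snap('side','s52'); snap('wrist','w52'); plan(list(st(-.1375,0.002))+[.047],7.75)
im=cv2.imread('pics/s52.png'); cv2.imwrite('pics/s52a.png',cv2.resize(im[180:340,170:370],None,fx=3.5,fy=3.5,interpolation=cv2.INTER_CUBIC))
E
```

```text
time_s: 73.18
position: [0.4133, 0.0128, 0.0151]
tool_rot: [-3.134, -0.212, -0.003]
wrist_force: [-0.7, 0.4, -0.5]
gripper_width: 0.0005
t 73.28 pos [0.4132 0.0129 0.0481] psi 7.7 tilt 0.13 w 0.0006 F [ 0.1 -0.1  1. ] q7 0.32
  turn rz -0.0 then shift mm [41.9 -0.1  1.1] len 42
```

View pics/s52a.png

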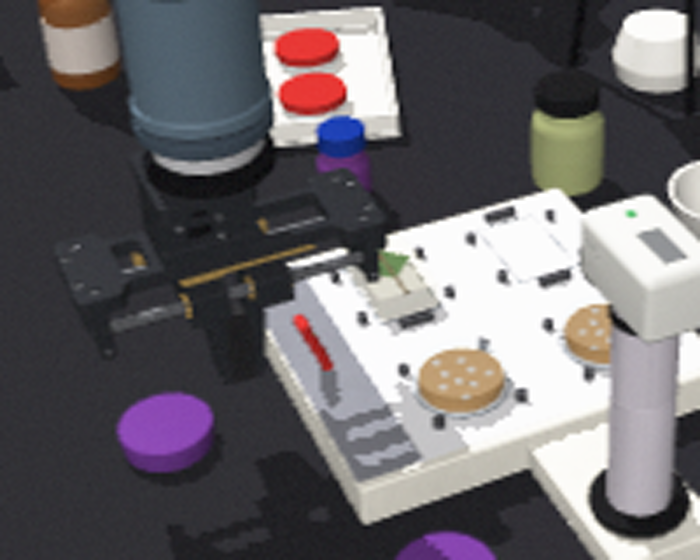

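```bash
python3 -m creep '[{"dr":[0,0,0],"offset":[0.01,0,0],"gripper":-1},{"dr":[0,0,0],"offset":[0.007,0,0],"gripper":-1},{"dr":[0,0,0],"offset":[0.006,0,0],"gripper":-1},{"dr":[0,0,0],"offset":[0.006,0,0],"gripper":-1},{"dr":[0,0,0],"offset":[0.005,0,0],"gripper":-1},{"dr":[0,0,0],"offset":[0,0,0],"gripper":-1}]'
python3 -m creep '[{"dr":[0,0,0],"offset":[0.003,0,0],"gripper":-1},{"dr":[0,0,0],"offset":[0.003,0,0],"gripper":-1},{"dr":[0,0,0],"offset":[0,0,0],"gripper":-1}]'
python3 - <<'E'
from h import *
sd=snap('side','s53'); snap('wrist','w53'); plan(list(st(-.1375,0.002))+[.047],7.75)
im=cv2.imread('pics/s53.png'); cv2.imwrite('pics/s53a.png',cv2.resize(im[180:340,170:370],None,fx=3.5,fy=3.5,interpolation=cv2.INTER_CUBIC))
E
```

```text
time_s: 74.03
position: [0.4466, 0.0173, 0.0141]
tool_rot: [3.134, 0.212, 0.001]
wrist_force: [-0.7, 0.0, 0.3]
gripper_width: 0.0006
time_s: 74.4
position: [0.4524, 0.0181, 0.0141]
tool_rot: [3.134, 0.212, 0.001]
wrist_force: [-0.2, -0.4, -0.5]
gripper_width: 0.0006
t 74.50 pos [0.4523 0.0181 0.0471] psi 7.7 tilt 0.04 w 0.0005 F [ 0.4 -0.  -0.1] q7 0.31
  turn rz -0.0 then shift mm [ 2.4 -0.2  0.1] len 2
```

View pics/s53a.png

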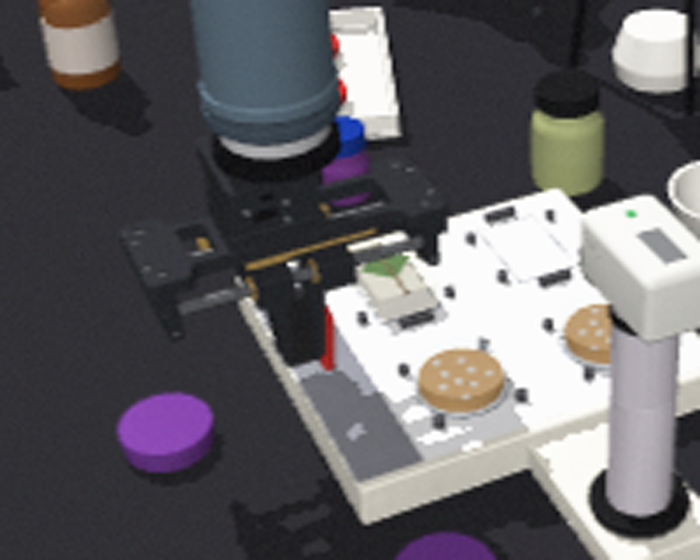

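```bash
python3 -m creep '[{"dr":[0,0,0],"offset":[0.0025,0,0],"gripper":-1},{"dr":[0,0,0],"offset":[0.0025,0,0],"gripper":-1},{"dr":[0,0,0],"offset":[0,0,0],"gripper":-1}]'
python3 - <<'E'
from h import *
sd=snap('side','s54'); plan(list(st(-.1375,0.002))+[.047],7.75)
im=cv2.imread('pics/s54.png'); cv2.imwrite('pics/s54a.png',cv2.resize(im[220:320,220:345],None,fx=5.6,fy=5.6,interpolation=cv2.INTER_CUBIC))
E
```

```text
time_s: 74.88
position: [0.4568, 0.0187, 0.014]
tool_rot: [3.134, 0.212, -0.0]
wrist_force: [-2.7, -0.1, 1.1]
gripper_width: 0.0005
t 74.92 pos [0.4568 0.0187 0.047 ] psi 7.7 tilt 0.01 w 0.0004 F [-2.8 -1.1  1.7] q7 0.31
  turn rz -0.0 then shift mm [-2.1 -0.2  0. ] len 2
```

View pics/s54a.png

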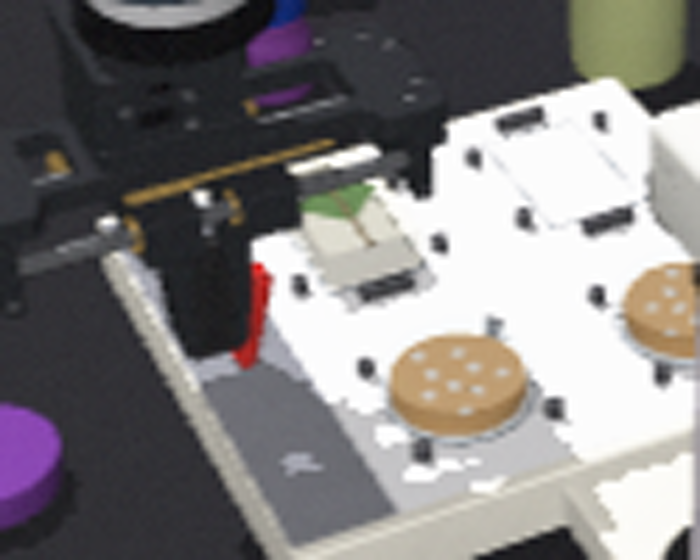

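```bash
cat > lamp.py <<'E'
from h import *
import sys
s=snap('side',sys.argv[1]); C=cloud(s); im=s['image'].astype(int)
m=(im[...,0]>100)&(im[...,1]<70)&(im[...,2]<70)&(np.hypot(C[...,0]-.47,C[...,1]-.02)<.06)
P=C[m]; q=(P[:,:2]-ST)@rot(STH); A=np.polyfit(P[:,2],q[:,0],1); print(m.sum(),'slope dx/dz',A[0],'angle',np.arctan(A[0])+.43,'x range',q[:,0].min(),q[:,0].max(),P[:,2].max())
E
python3 lamp.py s55; python3 -m creep '[{"dr":[0,0,0],"offset":[0.002,0,0],"gripper":-1},{"dr":[0,0,0],"offset":[0.002,0,0],"gripper":-1},{"dr":[0,0,0],"offset":[0,0,0],"gripper":-1}]'; python3 lamp.py s56
```

```text
47 slope dx/dz 0.22892750746519838 angle 0.6550495414881242 x range -0.1264986763115282 -0.11057833738251856 0.07478496254759551
time_s: 75.35
position: [0.4596, 0.0191, 0.0138]
tool_rot: [-3.134, -0.211, 0.004]
wrist_force: [-5.2, -0.1, 1.8]
gripper_width: 0.0007
55 slope dx/dz 0.39997712261794777 angle 0.8104866550757057 x range -0.12589014012993735 -0.10447721901678429 0.07371402138674764
```

```bash
python3 -m creep '[{"dr":[0,0,0],"offset":[0.0015,0,0],"gripper":-1},{"dr":[0,0,0],"offset":[0,0,0],"gripper":-1}]'; python3 lamp.py s57; python3 -m creep '[{"dr":[0,0,0],"offset":[-0.01,0,0],"gripper":-1},{"dr":[0,0,0],"offset":[-0.03,0,0],"gripper":-1},{"dr":[0,0,0],"offset":[-0.015,0,-0.02],"gripper":-1},{"dr":[0,0,0],"offset":[0,0,-0.05],"gripper":-1},{"dr":[0,0,0],"offset":[0,0,-0.05],"gripper":-1},{"dr":[0,0,0],"offset":[0,0,-0.04],"gripper":-1},{"dr":[0,0,0],"offset":[0,0,0],"gripper":-1}]'; python3 lamp.py s58
```

```text
time_s: 75.65
position: [0.4596, 0.0192, 0.0137]
tool_rot: [-3.134, -0.211, 0.008]
wrist_force: [-8.0, -0.4, 4.8]
gripper_width: 0.0002
54 slope dx/dz 0.3988780140902638 angle 0.8095387738240174 x range -0.12649875634346652 -0.10521547006562681 0.07185270494314851
time_s: 76.58
position: [0.411, 0.0128, 0.1769]
tool_rot: [-3.132, -0.212, -0.014]
wrist_force: [0.3, 0.2, -1.0]
gripper_width: 0.0002
79 slope dx/dz 0.006491719294134185 angle 0.43649162810418757 x range -0.13809248027145876 -0.10448408191807948 0.2865541588303295
```

View pics/s58.png

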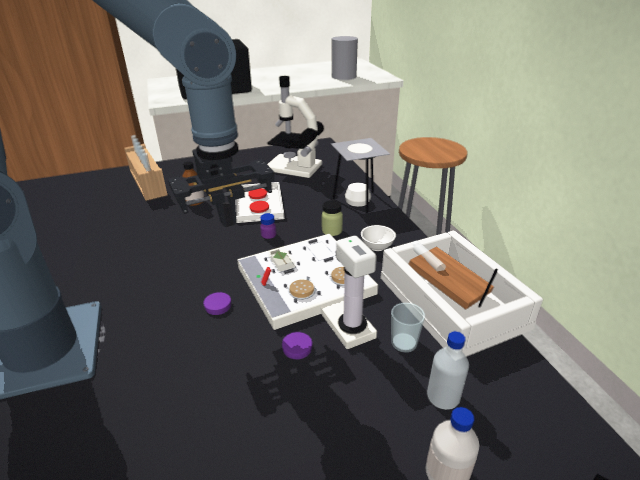

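The toggle reached its stop: there was no more motion and the force rose to 8 N. Last check before handing in:

```bash
python3 -m creep '[{"dr":[0,0,0],"offset":[0.04,0,-0.02],"gripper":-1},{"dr":[0,0,0],"offset":[0.04,0,0],"gripper":-1},{"dr":[0,0,0],"offset":[0,0,0],"gripper":-1},{"dr":[0,0,0],"offset":[0,0,0],"gripper":-1}]'; python3 chk.py w59; python3 - <<'E'
from h import *
w=load('wrist'); C=cloud(w); im=w['image'].astype(int)
m=(im[...,0]>120)&(im[...,1]<70)&(im[...,2]<70)&(np.hypot(C[...,0]-.47,C[...,1]-.02)<.05)&(C[...,2]<.08); P=C[m]; q=(P[:,:2]-ST)@rot(STH); A=np.polyfit(P[:,2],q[:,0],1); print('lamp',np.arctan(A[0])+.43,q[:,0].min(),q[:,0].max())
t=snap('top','top59'); C=cloud(t); im=t['image'].astype(int)
m=(im[...,0]>150)&(im[...,1]<70)&(im[...,2]<70)&(C[...,1]>.3)
n,l,stt,ce=cv2.connectedComponentsWithStats(m.astype(np.uint8))
for i in range(1,n): 
    if stt[i,4]>50: print('spent',np.median(C[l==i],0).round(4))
s=load('side'); C=cloud(s)
m=(C[...,2]>0.205)&(C[...,2]<0.222)&(np.abs(C[...,0]-.616)<.06)&(np.abs(C[...,1]+.153)<.06); print('head',np.median(C[m][:,2]),cv2.minAreaRect(C[m][:,:2].astype(np.float32)))
for a,b in((.04,.08),(.08,.12),(.12,.145)):
    m=(C[...,2]>a)&(C[...,2]<b)&(np.hypot(C[...,0]-.6157,C[...,1]+.153)<.03)
    print('tube',cyl(C[m],.019,[.6157,-.153])[0].round(4))
E
```

```text
time_s: 77.12
position: [0.4857, 0.0224, 0.1926]
tool_rot: [3.134, 0.211, -0.004]
wrist_force: [0.0, -0.0, -0.5]
gripper_width: 0.0006
(np.float64(0.13968654309253878), array([0.59017328, 0.03598214]), 16, np.float64(0.0012913623307510371))
d1 off mm [ 0.6 -0.1]  z 0.0449
d2 off mm [1.6 0.2]  z 0.045
b1 off mm [1.6 0.5] ((0.04436665028333664, 0.0694914162158966), 7.918646335601807) z 0.0487
t 77.17 pos [0.4855 0.0225 0.2259] psi 7.7 tilt 0.15 w 0.0005 F [-0.2 -0.8  0. ] q7 0.16
  turn rz -0.0 then shift mm [14.1  4.4 25.9] len 30
lamp 0.9080912838635969 -0.12376889017577458 -0.10284728845141954
spent [0.5534 0.485  0.0207]
spent [0.5406 0.4009 0.0206]
head 0.214009672515473 ((0.613644003868103, -0.1554475724697113), (0.044403646141290665, 0.07670924812555313), 8.204517364501953)
tube [ 0.6156 -0.153 ]
tube [ 0.6155 -0.153 ]
tube [ 0.6153 -0.1533]
```

View pics/w59.png

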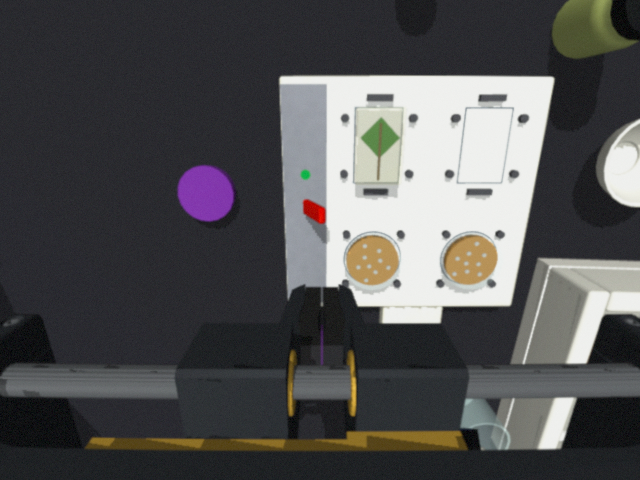

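View pics/top59.png

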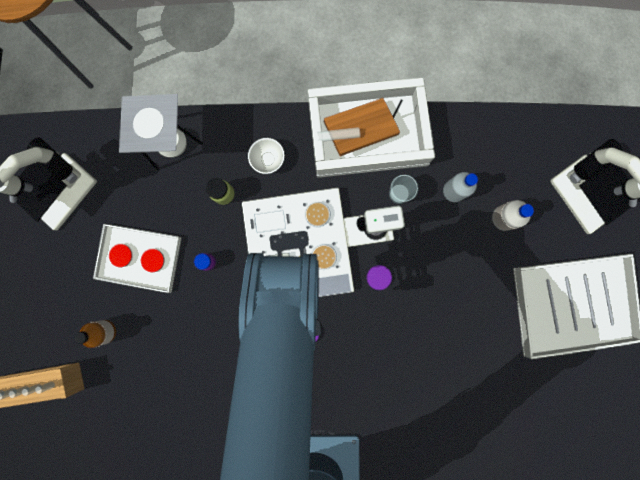

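```bash
python3 -c "
from cell import arm
print(arm.close_job())"
```

```text
the job is handed in; nothing more can be done
None
```

The photo stage is ready and the job is handed in at about 77 s; no verdict was reported.

- **Spent dishes:** both lie flat in the white discard tray. The purple look-alikes, bottles, jars, beaker and basin were left alone and showed no movement in the last pictures.
- **Samples:** both fresh dishes are in the dish bays and the leaf block is in block bay 1. I found no beetle block in any picture, so I took it as absent.
- **Camera:** I lowered the sleeve onto its post by force, and it is fully home. The head top measured 0.214 m as expected, the sleeve axis was within about 0.5 mm of the post, and the lens faces the bays within about half a degree.
- **Lamp:** switched on last and pushed to its stop. It measured 0.81–0.91 rad, where 0.70 is needed.

**What went wrong on the way:**
- The reported tool position was about 33 mm beyond the real fingertips, so the first grasp closed on air above a dish. It moved nothing, and I corrected for it.
- The dish in bay 2 was found about 10 mm off centre after the camera was placed. I regrasped and recentred it before switching the lamp on.

**Where the checks disagreed:** the last look at the bays gave sample offsets of up to 1.6 mm, while the earlier, more central view gave under 1 mm. Both are inside the 5 mm limit. The cameras differ from each other by about 2 mm.

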